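# Set one deck of a top-hat kiln

### The job

Load one deck of the kiln: first stand every cup that is lower than the props upright on the brick hearth between them, where the shelf will cover it. Then fetch the lifting key, pass its T-foot down through the slot of the kiln shelf, give it a quarter turn so it holds, carry the shelf level off the battens and set it squarely over the hearth so that it bears on all three props and cannot rock; turn the key back, draw it out and hang it in its block again. Stand the cups too tall for the space below upright on top of the shelf, well in from its edges, and knock over no cup nor the vase.

Things in the scene. Friction and masses are not known exactly. Their poses are not given: they have to be found in the camera images.
- wareboard: plywood ware board, fixed, 340 mm (its x) by 250 mm (its y), 12 mm thick, that the cups start on; origin at the centre of its underside
- low1_mid (a point): unglazed tan clay cup, open at the top, nearly straight sides, wall 4 mm, LOW: 40 mm high, 49 mm across the foot, 56 mm across the rim, about 0.1 kg; the point is on its axis half-way up, z up. None if there is no such cup this time. It starts on the ware board, but which cup stands at which place varies.
- low2_mid (a point): unglazed tan clay cup, open at the top, nearly straight sides, wall 4 mm, LOW: 40 mm high, 49 mm across the foot, 56 mm across the rim, about 0.1 kg; the point is on its axis half-way up, z up. None if there is no such cup this time. It starts on the ware board, but which cup stands at which place varies.
- low3_mid (a point): unglazed tan clay cup, open at the top, nearly straight sides, wall 4 mm, LOW: 40 mm high, 49 mm across the foot, 56 mm across the rim, about 0.1 kg; the point is on its axis half-way up, z up. None if there is no such cup this time. It starts on the ware board, but which cup stands at which place varies.
- tall1_mid (a point): unglazed tan clay cup, open at the top, nearly straight sides, wall 4 mm, TALL: 78 mm high, 49 mm across the foot, 56 mm across the rim, about 0.16 kg; the point is on its axis half-way up, z up. None if there is no such cup this time. It starts on the ware board, but which cup stands at which place varies.
- tall2_mid (a point): unglazed tan clay cup, open at the top, nearly straight sides, wall 4 mm, TALL: 78 mm high, 49 mm across the foot, 56 mm across the rim, about 0.16 kg; the point is on its axis half-way up, z up. None if there is no such cup this time. It starts on the ware board, but which cup stands at which place varies.
- hearth_top (a point): fixed hearth of a small top-hat kiln: a dark steel tray 300 x 240 mm with a brick floor 280 mm (its x) by 220 mm (its y), whose top is 35 mm above the table; the point is the centre of the brick floor's top. The three props stand on it and are fixed to it.
- prop_a: kiln prop, square pillar 28 x 28 mm, 65 mm high, fixed on the hearth at (-85, -60) mm in the hearth's x, y; origin at its foot. Its top bears the shelf.
- prop_b: the same at (-85, +60) mm in the hearth's x, y
- prop_c: the same at (+85, 0) mm in the hearth's x, y
- battens: two wooden battens, fixed, 40 x 40 mm and 180 mm long, lying parallel (along this body's y) at x = -80 and +80 mm; origin on the table half-way between them. The kiln shelf starts lying on them; the 120 mm between them is empty.
- shelf_mid (a point): loose pale kiln shelf (batt), flat slab 220 mm (its x) by 170 mm (its y), 11 mm thick, about 0.8 kg, with a slot 46 mm (along its x) by 19 mm right through its middle; the point is the centre of the slab (and of the slot), 5.5 mm below its upper face. Its centre of mass is there.
- shelf: the same kiln shelf; origin at the centre of its underside. In the underside a recess 18 mm (its x) by 46 mm (its y), 3 mm deep, crosses the middle of the slot at right angles: the key's foot, turned across, rises into it and is kept from sliding and turning while it carries.
- key_grip (a point): loose lifting key, 0.28 kg, 110 mm tall: steel T-foot 40 mm (its x) x 14 x 8 mm at the bottom, 12 mm round shank, collar 50 mm across and 5 mm thick, wooden T-handle 70 mm (its x, parallel to the foot) x 14 mm x 24 mm tall on top. The point is the handle's centre, z up: the foot's underside is 98 mm below it, its upper face 90 mm, the collar's underside 75 mm, the collar's top 70 mm.
- key: the same lifting key; origin at the middle of the underside of its foot. It starts hanging by its collar in the key block, foot along the block's slot. With the collar resting on the shelf the foot is wholly below the shelf, with 4 mm to spare, and can be turned there; turned across the slot it carries the shelf.
- block_slot (a point): fixed wooden key block 100 (x) x 75 (y) x 40 mm high with a slot 48 mm (along its x) by 20 mm right through; the point is the slot's centre at the block's top. The key's collar rests on the top; the handle's centre is then 75 mm above this point.
- vase: bystander: a freshly thrown vase, 120 mm high, 72 mm across; origin at the centre of its underside. Leave it standing.
Mind the look-alikes: they are no part of the job. What is shaped like the key but orange is not meant.

How it is judged:
By the outcome, as a careful person would: the job done as asked, in the order asked, and still so for the second after the job is handed in, with the robot touching nothing.
Of low1, low2, low3 only 2 to 3 are there at a start; the rules pass over those that are not, and their reading is None.
Of tall1, tall2 only 1 to 2 are there at a start; the rules pass over those that are not, and their reading is None.
At some moment in a run one of low1, low2, low3 may be knocked a few centimetres aside while the robot is not near it.
It also fails if it takes over 210 s, if anything falls off the work surface, if the arm or the gripper's body presses on something with over 40 N, if the wrist force passes 120 N, or if a joint passes its speed limit or range.

### The arm

A 7-joint arm with a two-finger parallel gripper is mounted at the origin on the work surface. World frame = base frame: x ahead of the robot, y to its left, z up, the work surface at z = 0. Lengths are in m, angles in rad, forces in N, time in s.
With the tool pointing down it reaches from about 0.4 to 0.85 m from the base axis. Payload 4.5 kg.
Tool frame: the origin (TCP) lies midway between the tips of the shut fingers; the grasp point (between the pads) lies 19 mm behind it; z points along the fingers, y is the line along which they close (so a half turn about z gives the same grasp; the last joint's range is limited). The gripper opens to 88 mm and grips with 3 to 60 N. Pads are 18 mm wide; open, the fingers measure 123 mm over their backs; the gripper's body (75 mm by 187 mm) begins 45 mm behind the grasp point.
Start: joints at [-1.271, 0.689, -0.195, 1.565, 0.157, 0.902, -0.215], TCP at [0.164, 0.603, 0.202] pointing down, gripper open.
Joint ranges: [-3.01, 3.01], [-0.46, 2.08], [-1.47, 1.51], [0.13, 2.56], [-1, 4.14], [0.04, 2.09], [-2.66, 2.66]. Speed limits (rad/s): [2.57, 2.57, 3.14, 3.14, 3.14, 3.14, 3.14].

### API

Orientations are given as a unit quaternion [x, y, z, w].
In Python, from plant import r gives the robot as it stands.
- The arm moves only by the tool carry_out, never from a script. Its argument "plan" is a list of rows, each an object with "rot": the turn, a rotation vector about the tool's x, y, z in rad, a list of three; "xyz": the shift along the tool's x, y, z in m, a list of three; "grip": the closure in counts, from 0 (fully open) to 255 (shut). In form: [{"rot": [wx, wy, wz], "xyz": [dx, dy, dz], "grip": grip}, ...]. A call has 1 to 8 rows; each row is the pose to reach, as a shift and turn from the pose commanded when the call began, along the tool's axes at that moment; what a row does not reach only later rows make up. A row lasts 1/12 s, in which the tool goes at most 41.7 mm and 7.16 degrees, less where a joint would pass 70% of its speed; a pose out of reach is approached as far as the arm can. A call with a gripper value outside its range is refused whole. The fingers move at their own pace and stop on an object; "squeeze" is the grip in N (left out, the last holds). Time passes only in rows, so rows that repeat a pose let the fingers close. It gives the time, the measured TCP pose, the force, the opening and the grip force at its end, in the units of the state.
- r.get_state(): the state, without advancing time (a new reading comes with each control period).
- r.snapshot(name): name is "scene" or "top"; returns the picture (420x560x3 uint8, red, green, blue); there is no depth.
- r.camera_params(name): a dict with "fx", "fy", "cx", "cy" (pixels), "position" and "attitude" of the camera in the world. Camera axes: x right, y down, z forward; pixel columns grow to the right and rows downward; lengths in m; the calibration is good to about 2 mm. A picture is of the moment at which its call begins. camera_params takes no time and is no camera call.
- r.finish_job(): hands the job in; it is judged then, once.
The state is a dict: "clock": time; "q": joint angles; "qd": joint speeds; "joint_torque": joint torques, N m; "tool_pos": TCP position; "eef_rot": TCP orientation; "contact_force": force on the tool from outside, world axes, zero at the start; "moment": the same for the moment, N m; "opening": opening from 0.0 (shut) to 1.0 (fully open); "finger_force": force on a finger pad.
Only numpy, scipy, OpenCV 4.12 (cv2) and the standard library are available. Lean on these libraries where they do the work, as an engineer would, in place of code of your own. Each camera call takes 0.05 s, during which the arm holds its last target. There are 200 camera calls.

## Working session

There is one attempt and no reset: what is moved stays moved. The work goes in short steps, Python scripts to look and compute and a tool call to move; the robot and the scene stay as the last step left them, time stands still between calls to the robot, and variables do not carry over. Pictures are saved under pics/ and viewed, at most 14 in all, crops included, and the job is handed in when it is done.

Besides the shell and the picture viewer there is one more tool, called after "Request:" as a command line: name --argument value ..., lists and objects as JSON in quotes. carry_out: Moves the arm, as the interface text tells. Its arguments: {"type":"object","properties":{"plan":{"type":"array"},"squeeze":{"type":"number"}},"required":["plan"]}

```bash
ls; mkdir -p pics; python3 - <<'E'
from plant import r
import cv2
s=r.get_state();print({k:s[k] for k in('clock','tool_pos','eef_rot','opening')})
for n in('scene','top'):
    im=r.snapshot(n);cv2.imwrite(f'pics/{n}0.png',im[:,:,::-1]);print(n,r.camera_params(n))
E
```

```text
pics
{'clock': 0.0, 'tool_pos': array([0.16403594, 0.60236355, 0.20142354]), 'eef_rot': array([ 1.32457802e-01,  9.91188228e-01, -9.07399906e-04, -5.97000086e-05]), 'opening': 0.9962394598466626}
scene {'fx': 526.4132958154809, 'fy': 526.4132958154809, 'cx': 284.63525407795163, 'cy': 207.4013262626096, 'position': array([ 1.16697836, -0.61150629,  1.07751387]), 'attitude': array([ 0.87137926,  0.35649219, -0.11921572, -0.31527625])}
top {'fx': 458.13346312480076, 'fy': 458.13346312480076, 'cx': 281.50996810314837, 'cy': 205.6472723248966, 'position': array([ 0.44598862, -0.01822574,  1.34719217]), 'attitude': array([-0.69473929,  0.71620086, -0.04400454,  0.04957067])}
```

View pics/scene0.png

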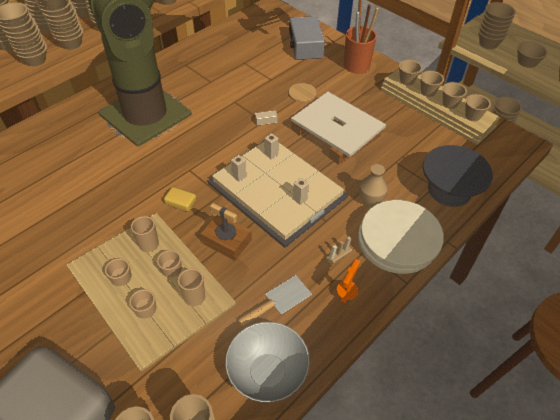

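View pics/top0.png

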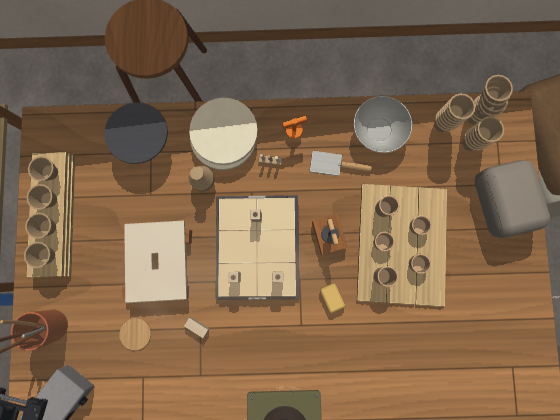

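The scene shows 5 cups on the board: tall at scene (145,233) and (191,287), low at (118,271), (167,263) and (142,302). The shelf is at top (155,262), the hearth at (257,247), and the dark key in its block at (330,235). The orange look-alike at (294,128) is not meant. I'll enlarge to measure and confirm the key.

```bash
cat > h.py <<'E'
from plant import r
import numpy as np, cv2
from scipy.spatial.transform import Rotation as R
def cam(n):
    c=r.camera_params(n); return c,R.from_quat(c['attitude']).as_matrix(),np.array(c['position'])
def unp(n,u,v,z):
    c,M,p=cam(n); d=M@np.array([(u-c['cx'])/c['fx'],(v-c['cy'])/c['fy'],1]); return p+d*(z-p[2])/d[2]
def proj(n,X):
    c,M,p=cam(n); q=(np.atleast_2d(X)-p)@M; return np.c_[q[:,0]/q[:,2]*c['fx']+c['cx'],q[:,1]/q[:,2]*c['fy']+c['cy']]
def snap(n,f=None):
    im=r.snapshot(n)[:,:,::-1].copy()
    if f: cv2.imwrite(f'pics/{f}.png',im)
    return im
def crop(im,f,x0,y0,x1,y1,k):
    cv2.imwrite(f'pics/{f}.png',cv2.resize(im[y0:y1,x0:x1],None,fx=k,fy=k,interpolation=cv2.INTER_CUBIC))
E
python3 - <<'E'
from h import *
t=cv2.imread('pics/top0.png');s=cv2.imread('pics/scene0.png')
crop(t,'c1',200,180,460,320,3); 
crop(s,'c2',70,190,270,330,4)
crop(t,'c3',110,180,310,320,4)
E
```

```text
(no output)
```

View pics/c1.png

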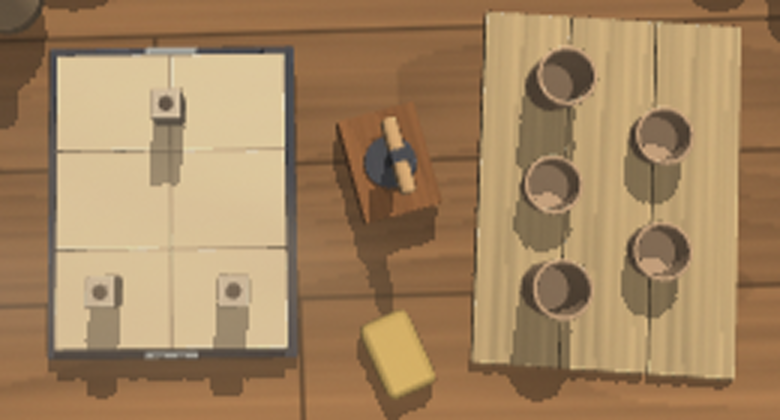

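View pics/c2.png

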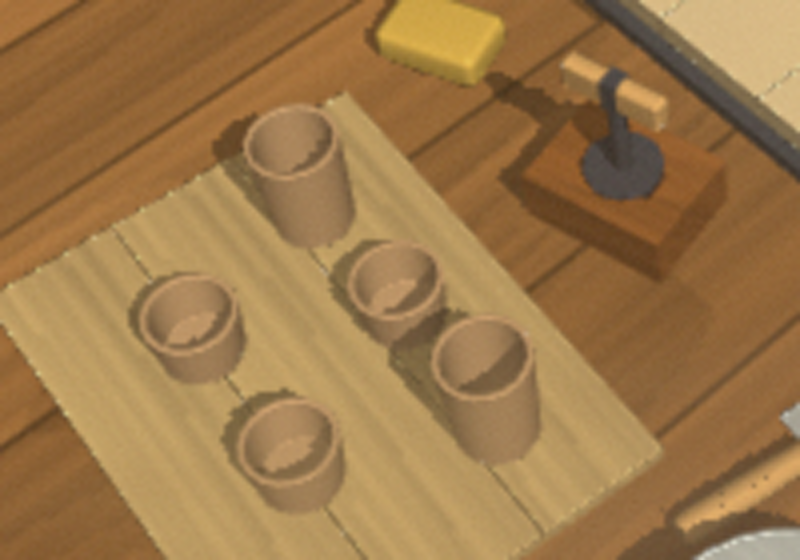

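View pics/c3.png

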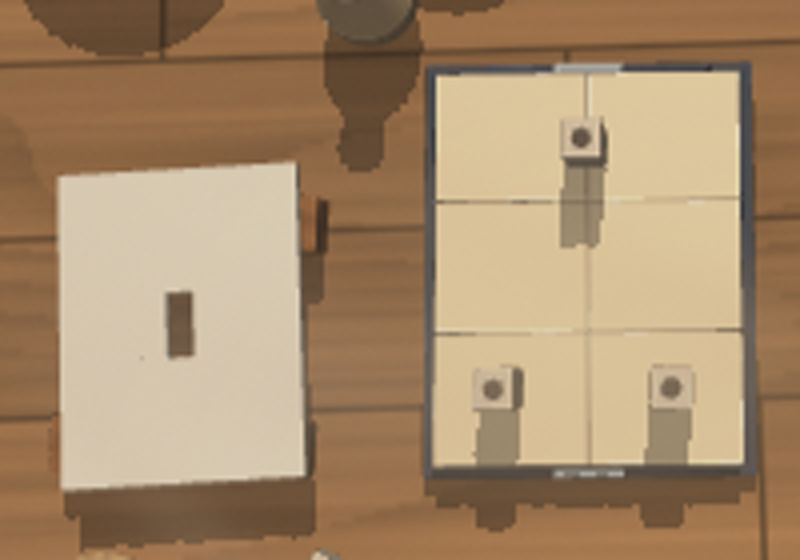

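c1 confirms the key: wooden handle on a dark collar, in the block at crop (390,160). Tall rims are at (566,76) and (561,289); low rims are at (663,135), (552,184) and (660,250). c3 shows the shelf corners, the slot at (180,324) and the prop tops at (582,137), (493,388) and (671,387).

```bash
python3 - <<'E'
from h import *
np.set_printoptions(precision=4,suppress=True)
def P(n,X,Y,x0,y0,k,z): return unp(n,x0+(X+.5)/k-.5,y0+(Y+.5)/k-.5,z)
c1=lambda X,Y,z:P('top',X,Y,200,180,3,z)
c2=lambda X,Y,z:P('scene',X,Y,70,190,4,z)
c3=lambda X,Y,z:P('top',X,Y,110,180,4,z)
print('T',c1(566,76,.09),c2(482,356,.09)); print('T',c1(561,289,.09),c2(293,142,.09))
for a,b in(((663,135),(289,440)),((552,184),(396,283)),((660,250),(188,314))): print('L',c1(*a,.052),c2(*b,.052))
for a in((582,137),(493,388),(671,387)): print('prop',c3(*a,.1))
for a in((434,72),(743,72),(433,466),(744,465)): print('brick',c3(*a,.035))
for a in((58,178),(296,162),(306,476),(63,490),(180,324)): print('shelf',c3(*a,.051))
for a in((166,292),(193,291),(194,356),(168,358)): print('slot',c3(*a,.051))
print('collar',c1(390,162,.045),c2(622,166,.045))
print('handle',c1(390,118,.127),c1(405,190,.127),c2(568,68,.127),c2(662,112,.127))
print('blk',[c1(*a,.04) for a in((336,124),(411,104),(439,203),(367,221))])
print('wb',[c1(*a,.012) for a in((486,12),(741,25),(735,380),(473,362))])
print('vase',unp('top',201,178,.12),unp('scene',375,172,.12))
E
```

```text
T [ 0.6062 -0.3058  0.09  ] [ 0.6083 -0.3073  0.09  ]
T [ 0.4127 -0.2896  0.09  ] [ 0.4161 -0.2919  0.09  ]
L [ 0.5522 -0.4023  0.052 ] [ 0.5536 -0.4041  0.052 ]
L [ 0.5093 -0.2952  0.052 ] [ 0.5133 -0.2992  0.052 ]
L [ 0.4449 -0.3921  0.052 ] [ 0.4461 -0.3958  0.052 ]
prop [0.5918 0.0621 0.1   ]
prop [0.4235 0.1258 0.1   ]
prop [0.4207 0.006  0.1   ]
brick [0.6501 0.1726 0.035 ]
brick [ 0.6431 -0.0513  0.035 ]
brick [0.3693 0.1765 0.035 ]
brick [ 0.3636 -0.0426  0.035 ]
shelf [0.5796 0.4392 0.051 ]
shelf [0.5859 0.2694 0.051 ]
shelf [0.3659 0.2627 0.051 ]
shelf [0.3613 0.4323 0.051 ]
shelf [0.4737 0.3514 0.051 ]
slot [0.4965 0.3614 0.051 ]
slot [0.4966 0.3423 0.051 ]
slot [0.4511 0.3414 0.051 ]
slot [0.4502 0.3597 0.051 ]
collar [ 0.5351 -0.1449  0.045 ] [ 0.5384 -0.1474  0.045 ]
handle [ 0.5687 -0.1387  0.127 ] [ 0.5043 -0.1491  0.127 ] [ 0.5128 -0.1589  0.127 ] [ 0.5756 -0.1423  0.127 ]
blk [array([ 0.5732, -0.0955,  0.04  ]), array([ 0.5902, -0.1679,  0.04  ]), array([ 0.4952, -0.19  ,  0.04  ]), array([ 0.4803, -0.1213,  0.04  ])]
wb [array([ 0.6821, -0.249 ,  0.012 ]), array([ 0.6613, -0.4981,  0.012 ]), array([ 0.3205, -0.466 ,  0.012 ]), array([ 0.3445, -0.2188,  0.012 ])]
vase [0.6925 0.2064 0.12  ] [0.7112 0.2059 0.12  ]
```

```bash
cat >> h.py <<'E'
np.set_printoptions(precision=4,suppress=True)
def plan(*T):
    """targets (x,y,z,finger-line deg): successive shifts, each in the tool frame of the one before"""
    s=r.get_state(); p=np.array(s['tool_pos']);A=R.from_quat(s['eef_rot'])
    print('t',round(s['clock'],2),'at',p,'F',np.array(s['contact_force']).round(1),'open',round(s['opening'],3),'ff',np.round(s['finger_force'],1))
    for x,y,z,th in T:
        best=None
        for k in(0,np.pi):
            a=np.deg2rad(th)+k; Y=np.array([np.cos(a),np.sin(a),0]);Z=np.array([0,0,-1.]);X=np.cross(Y,Z)
            B=R.from_matrix(np.c_[X,Y,Z]); rv=(A.inv()*B).as_rotvec()
            if best is None or np.linalg.norm(rv)<np.linalg.norm(best[0]): best=(rv,B)
        d=A.inv().apply(np.array([x,y,z])-p); print((x,y,z,th),'xyz',d.round(4),'rot',best[0].round(4),'rows',int(np.ceil(max(np.linalg.norm(d)/.0417,np.linalg.norm(best[0])/.125))))
        p=np.array([x,y,z]);A=best[1]
E
python3 - <<'E'
from h import *
plan((.48,.30,.2,60),(.553,0,.2,45),(.56,-.25,.2,15),(.553,-.403,.1,0),(.553,-.403,.022,0))
E
```

```text
t 0.1 at [0.1641 0.6025 0.2015] F [0.2 0.3 1.1] open 1.002 ff 0.0
(0.48, 0.3, 0.2, 60) xyz [-0.3843 -0.2088  0.0019] rot [-0.0015  0.0003  0.2578] rows 11
(0.553, 0, 0.2, 45) xyz [-0.2132 -0.2233  0.    ] rot [0.     0.     0.2618] rows 8
(0.56, -0.25, 0.2, 15) xyz [-0.1817 -0.1718  0.    ] rot [0.     0.     0.5236] rows 6
(0.553, -0.403, 0.1, 0) xyz [-0.146  -0.0464  0.1   ] rot [0.     0.     0.2618] rows 5
(0.553, -0.403, 0.022, 0) xyz [0.    0.    0.078] rot [0. 0. 0.] rows 2
```

Request:
carry_out --plan '[{"rot": [0, 0, 0.13], "xyz": [-0.19, -0.1, 0], "grip": 0}, {"rot": [0, 0, 0.13], "xyz": [-0.19, -0.1, 0], "grip": 0}, {"rot": [0, 0, 0.13], "xyz": [-0.19, -0.1, 0], "grip": 0}, {"rot": [0, 0, 0.13], "xyz": [-0.19, -0.1, 0], "grip": 0}, {"rot": [0, 0, 0.13], "xyz": [-0.19, -0.1, 0], "grip": 0}, {"rot": [0, 0, 0.13], "xyz": [-0.19, -0.1, 0], "grip": 0}, {"rot": [0, 0, 0.13], "xyz": [-0.19, -0.1, 0], "grip": 0}]'

```text
clock: 0.68
tool_pos: [0.3247, 0.4532, 0.2019]
eef_rot: [0.2, 0.98, -0.001, 0.001]
contact_force: [0.1, -0.2, 0.0]
opening: 0.997
finger_force: 0.0
```

```bash
python3 - <<'E'
from h import *
plan((.48,.28,.2,60),(.553,0,.2,45),(.56,-.25,.2,15),(.553,-.403,.1,0),(.553,-.403,.022,0))
E
```

```text
t 0.68 at [0.3247 0.4532 0.2019] F [ 0.1 -0.2  0. ] open 0.997 ff 0.0
(0.48, 0.28, 0.2, 60) xyz [-0.2108 -0.0984  0.0026] rot [-0.0017  0.0022  0.1204] rows 6
(0.553, 0, 0.2, 45) xyz [-0.2032 -0.206   0.    ] rot [0.     0.     0.2618] rows 7
(0.56, -0.25, 0.2, 15) xyz [-0.1817 -0.1718  0.    ] rot [0.     0.     0.5236] rows 6
(0.553, -0.403, 0.1, 0) xyz [-0.146  -0.0464  0.1   ] rot [0.     0.     0.2618] rows 5
(0.553, -0.403, 0.022, 0) xyz [0.    0.    0.078] rot [0. 0. 0.] rows 2
```

Request:
carry_out --plan '[{"rot": [0, 0, 0.12], "xyz": [-0.21, -0.1, 0], "grip": 0}, {"rot": [0, 0, 0.12], "xyz": [-0.21, -0.1, 0], "grip": 0}, {"rot": [0, 0, 0.12], "xyz": [-0.21, -0.1, 0], "grip": 0}, {"rot": [0, 0, 0.12], "xyz": [-0.21, -0.1, 0], "grip": 0}, {"rot": [0, 0, 0.12], "xyz": [-0.21, -0.1, 0], "grip": 0}, {"rot": [0, 0, 0.12], "xyz": [-0.21, -0.1, 0], "grip": 0}]'

```text
clock: 1.18
tool_pos: [0.4786, 0.281, 0.202]
eef_rot: [0.256, 0.967, -0.0, 0.001]
contact_force: [1.2, 0.2, -0.5]
opening: 0.998
finger_force: 0.0
```

Request:
carry_out --plan '[{"rot": [0, 0, 0.26], "xyz": [-0.2, -0.206, 0], "grip": 0}, {"rot": [0, 0, 0.26], "xyz": [-0.2, -0.206, 0], "grip": 0}, {"rot": [0, 0, 0.26], "xyz": [-0.2, -0.206, 0], "grip": 0}, {"rot": [0, 0, 0.26], "xyz": [-0.2, -0.206, 0], "grip": 0}, {"rot": [0, 0, 0.26], "xyz": [-0.2, -0.206, 0], "grip": 0}, {"rot": [0, 0, 0.26], "xyz": [-0.2, -0.206, 0], "grip": 0}, {"rot": [0, 0, 0.26], "xyz": [-0.2, -0.206, 0], "grip": 0}]'

```text
clock: 1.77
tool_pos: [0.5494, 0.0055, 0.2021]
eef_rot: [0.377, 0.926, 0.001, -0.0]
contact_force: [0.7, 0.8, 0.1]
opening: 1.002
finger_force: 0.0
```

Request:
carry_out --plan '[{"rot": [0, 0, 0.52], "xyz": [-0.18, -0.17, 0], "grip": 0}, {"rot": [0, 0, 0.52], "xyz": [-0.18, -0.17, 0], "grip": 0}, {"rot": [0, 0, 0.52], "xyz": [-0.18, -0.17, 0], "grip": 0}, {"rot": [0, 0, 0.52], "xyz": [-0.18, -0.17, 0], "grip": 0}, {"rot": [0, 0, 0.52], "xyz": [-0.18, -0.17, 0], "grip": 0}, {"rot": [0, 0, 0.52], "xyz": [-0.18, -0.17, 0], "grip": 0}, {"rot": [0, 0, 0.52], "xyz": [-0.18, -0.17, 0], "grip": 0}]'

```text
clock: 2.35
tool_pos: [0.5577, -0.251, 0.202]
eef_rot: [0.607, 0.794, -0.003, 0.002]
contact_force: [-0.4, -1.1, 0.2]
opening: 1.001
finger_force: 0.0
```

```bash
python3 - <<'E'
from h import *
plan((.553,-.403,.1,0),(.553,-.403,.022,0))
E
```

```text
t 2.35 at [ 0.5577 -0.251   0.202 ] F [-0.4 -1.1  0.2] open 1.001 ff 0.0
(0.553, -0.403, 0.1, 0) xyz [-0.1447 -0.0443  0.103 ] rot [-0.0004  0.0068  0.2655] rows 5
(0.553, -0.403, 0.022, 0) xyz [0.    0.    0.078] rot [0. 0. 0.] rows 2
```

Request:
carry_out --plan '[{"rot": [0, 0, 0.26], "xyz": [-0.145, -0.044, 0.04], "grip": 0}, {"rot": [0, 0, 0.26], "xyz": [-0.145, -0.044, 0.04], "grip": 0}, {"rot": [0, 0, 0.26], "xyz": [-0.145, -0.044, 0.04], "grip": 0}, {"rot": [0, 0.006, 0.266], "xyz": [-0.145, -0.044, 0.04], "grip": 0}, {"rot": [0, 0.006, 0.266], "xyz": [-0.145, -0.044, 0.07], "grip": 0}, {"rot": [0, 0.006, 0.266], "xyz": [-0.145, -0.044, 0.1], "grip": 0}, {"rot": [0, 0.006, 0.266], "xyz": [-0.145, -0.044, 0.1], "grip": 0}]'

```text
clock: 2.93
tool_pos: [0.5532, -0.3883, 0.0957]
eef_rot: [0.703, 0.711, 0.002, -0.008]
contact_force: [-0.0, 1.0, -0.3]
opening: 1.0
finger_force: 0.0
```

```bash
python3 - <<'E'
from h import *
plan((.553,-.403,.022,0))
im=snap('top');crop(im,'d1',200,180,460,320,3)
E
```

```text
t 2.93 at [ 0.5532 -0.3883  0.0957] F [-0.   1.  -0.3] open 1.0 ff 0.0
(0.553, -0.403, 0.022, 0) xyz [-0.0157  0.0003  0.0735] rot [-0.0092 -0.0143  0.0112] rows 2
```

View pics/d1.png

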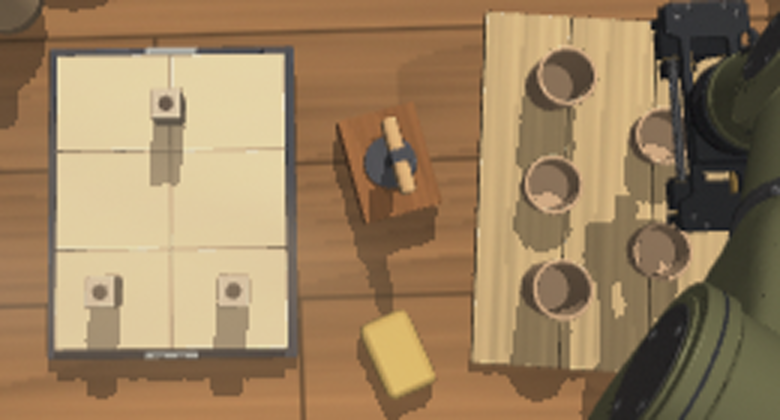

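The view shows the cups unmoved and the hand over low cup A, still settling. I'll correct it.

Request:
carry_out --plan '[{"rot": [0, 0, 0], "xyz": [0, 0, 0], "grip": 0}, {"rot": [0, 0, 0], "xyz": [0, 0, 0], "grip": 0}]'

```text
clock: 3.15
tool_pos: [0.5576, -0.3926, 0.1041]
eef_rot: [0.703, 0.711, 0.003, -0.001]
contact_force: [-0.2, 0.2, 0.1]
opening: 0.996
finger_force: 0.0
```

```bash
python3 - <<'E'
from h import *
plan((.553,-.403,.022,0)); print(r.get_state()['q'])
E
```

```text
t 3.15 at [ 0.5576 -0.3926  0.1041] F [-0.2  0.2  0.1] open 0.996 ff 0.0
(0.553, -0.403, 0.022, 0) xyz [-0.0107 -0.0049  0.0821] rot [ 0.0024 -0.0048  0.011 ] rows 2
[ 0.5266  0.8787  0.0441  1.4656 -0.0549  0.7991  0.6041]
```

Request:
carry_out --plan '[{"rot": [0.002, -0.005, 0.011], "xyz": [-0.011, -0.005, 0.02], "grip": 0}, {"rot": [0.002, -0.005, 0.011], "xyz": [-0.011, -0.005, 0.04], "grip": 0}, {"rot": [0.002, -0.005, 0.011], "xyz": [-0.011, -0.005, 0.06], "grip": 0}, {"rot": [0.002, -0.005, 0.011], "xyz": [-0.011, -0.005, 0.08], "grip": 0}, {"rot": [0.002, -0.005, 0.011], "xyz": [-0.011, -0.005, 0.082], "grip": 0}, {"rot": [0.002, -0.005, 0.011], "xyz": [-0.011, -0.005, 0.082], "grip": 0}, {"rot": [0.002, -0.005, 0.011], "xyz": [-0.011, -0.005, 0.082], "grip": 0}]'

```text
clock: 3.73
tool_pos: [0.5519, -0.4044, 0.0222]
eef_rot: [0.708, 0.707, -0.0, 0.0]
contact_force: [0.5, 0.5, 0.8]
opening: 0.999
finger_force: 0.0
```

Request:
carry_out --plan '[{"rot": [0, 0, 0], "xyz": [0, 0, 0], "grip": 255}, {"rot": [0, 0, 0], "xyz": [0, 0, 0], "grip": 255}, {"rot": [0, 0, 0], "xyz": [0, 0, 0], "grip": 255}, {"rot": [0, 0, 0], "xyz": [0, 0, 0], "grip": 255}, {"rot": [0, 0, 0], "xyz": [0, 0, 0], "grip": 255}, {"rot": [0, 0, 0], "xyz": [0, 0, 0], "grip": 255}]' --squeeze 10

```text
clock: 4.23
tool_pos: [0.5504, -0.4039, 0.0203]
eef_rot: [0.708, 0.706, -0.001, -0.001]
contact_force: [0.3, -0.5, 0.7]
opening: 0.572
finger_force: 0.0
```

```bash
python3 - <<'E'
from h import *
plan((.553,-.403,.15,0),(.553,-.403,.022,0)); 
E
```

```text
t 4.23 at [ 0.5504 -0.4039  0.0203] F [ 0.3 -0.5  0.7] open 0.572 ff 0.0
(0.553, -0.403, 0.15, 0) xyz [ 0.001   0.0023 -0.1297] rot [-0.0027 -0.0009 -0.002 ] rows 4
(0.553, -0.403, 0.022, 0) xyz [0.    0.    0.128] rot [0. 0. 0.] rows 4
```

Request:
carry_out --plan '[{"rot": [0, 0, 0], "xyz": [0, 0, 0], "grip": 255}, {"rot": [0, 0, 0], "xyz": [0, 0, 0], "grip": 255}, {"rot": [0, 0, 0], "xyz": [0, 0, 0], "grip": 255}, {"rot": [0, 0, 0], "xyz": [0, 0, 0], "grip": 255}]'

```text
clock: 4.57
tool_pos: [0.5503, -0.4038, 0.0201]
eef_rot: [0.708, 0.706, -0.001, -0.001]
contact_force: [-0.3, -1.0, -0.2]
opening: 0.264
finger_force: 0.0
```

```bash
python3 - <<'E'
from h import *
im=snap('scene');crop(im,'d2',60,180,260,330,4)
im=snap('top','d2t')
E
```

```text
(no output)
```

View pics/d2.png

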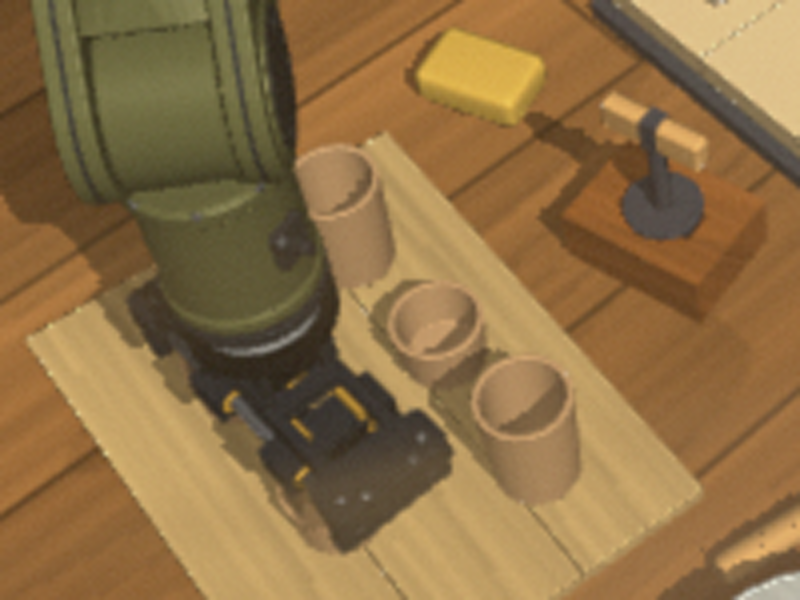

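The crop shows cup A peeking out at crop (300,530), left of the hand, so the fingers closed beside it. I'll rise straight, fingers as they are, and look.

Request:
carry_out --plan '[{"rot": [0, 0, 0], "xyz": [0, 0, -0.02], "grip": 188}, {"rot": [0, 0, 0], "xyz": [0, 0, -0.04], "grip": 188}, {"rot": [0, 0, 0], "xyz": [0, 0, -0.08], "grip": 188}, {"rot": [0, 0, 0], "xyz": [0, 0, -0.12], "grip": 188}, {"rot": [0, 0, 0], "xyz": [0, 0.05, -0.16], "grip": 0}, {"rot": [0, 0, 0], "xyz": [0.06, 0.08, -0.18], "grip": 0}, {"rot": [0, 0, 0], "xyz": [0.1, 0.08, -0.18], "grip": 0}, {"rot": [0, 0, 0], "xyz": [0.14, 0.08, -0.18], "grip": 0}]'

```text
clock: 5.33
tool_pos: [0.6294, -0.2948, 0.1987]
eef_rot: [0.708, 0.706, 0.001, 0.001]
contact_force: [0.9, -0.8, -0.3]
opening: 0.543
finger_force: 0.0
```

Request:
carry_out --plan '[{"rot": [0, 0, 0], "xyz": [0.04, 0, 0], "grip": 0}, {"rot": [0, 0, 0], "xyz": [0.08, 0, 0], "grip": 0}, {"rot": [0, 0, 0], "xyz": [0.12, 0, 0], "grip": 0}, {"rot": [0, 0, 0], "xyz": [0.16, 0, 0], "grip": 0}, {"rot": [0, 0, 0], "xyz": [0.2, 0, 0], "grip": 0}, {"rot": [0, 0, 0], "xyz": [0.2, 0, 0], "grip": 0}]'

```text
clock: 5.83
tool_pos: [0.6274, -0.0814, 0.1967]
eef_rot: [0.703, 0.711, 0.003, -0.005]
contact_force: [0.7, 2.2, 0.0]
opening: 0.988
finger_force: 0.0
```

```bash
python3 - <<'E'
from h import *
plan()
t=snap('top','d3t');s=snap('scene','d3s')
a=cv2.resize(t[180:300,330:460],None,fx=4,fy=4,interpolation=cv2.INTER_CUBIC)[:,:]
b=cv2.resize(s[210:330,60:130+65],None,fx=2,fy=2,interpolation=cv2.INTER_CUBIC)
o=np.zeros((480,800,3),np.uint8);o[:,:520]=a;o[:240,520:520+b.shape[1]]=b
cv2.imwrite('pics/d3.png',o)
E
```

```text
t 5.83 at [ 0.6274 -0.0814  0.1967] F [0.7 2.2 0. ] open 0.988 ff 0.0
```

View pics/d3.png

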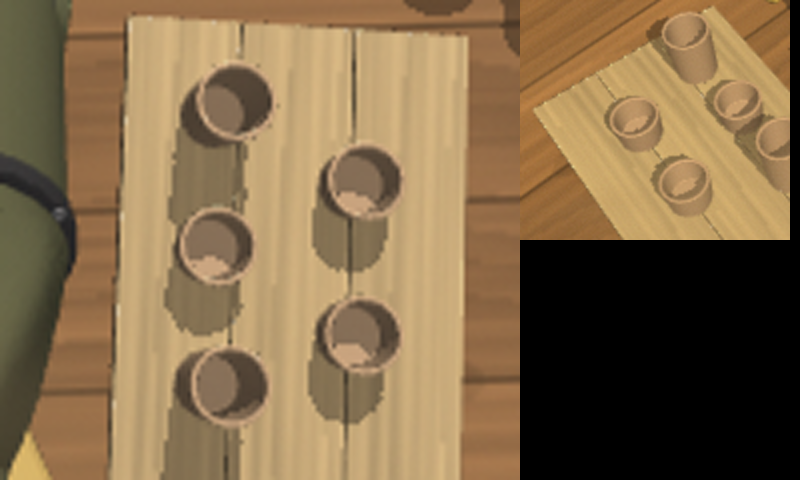

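Cup A is unmoved at d3 (364,181), yet the fingers closed to 23 mm on nothing. I'll check the TCP against the pictures.

```bash
python3 - <<'E'
from h import *
t=cv2.imread('pics/d2t.png'); s=cv2.imread('pics/d3s.png')
T2=np.array([.5503,-.4038,.0201]); T3=np.array([.6274,-.0814,.1967])
def mark(im,n,T):
    for off,c in(((0,0,0),(0,0,255)),((.0615,0,0),(0,255,255)),((-.0615,0,0),(0,255,255)),((0,0,.064),(255,0,255))):
        u=proj(n,T+np.array(off))[0]; cv2.circle(im,tuple(int(round(q*8)) for q in u),12,c,-1,shift=3); print(n,off,u)
mark(t,'top',T2);mark(s,'scene',T3)
u=proj('scene',T3)[0].astype(int);v=proj('top',T2)[0].astype(int)
f=lambda im,p,k=4:cv2.resize(im[max(p[1]-65,0):p[1]+65,p[0]-50:p[0]+50],(400,520),interpolation=cv2.INTER_CUBIC)
o=np.hstack([f(t,v),f(s,u)]);cv2.imwrite('pics/d4.png',o)
E
```

```text
top (0, 0, 0) [418.0107 226.3035]
top (0.0615, 0, 0) [416.5518 205.2687]
top (-0.0615, 0, 0) [419.4877 247.5976]
top (0, 0, 0.064) [424.6352 224.2796]
scene (0, 0, 0) [269.7109 195.6871]
scene (0.0615, 0, 0) [289.8475 211.0075]
scene (-0.0615, 0, 0) [250.4768 181.0535]
scene (0, 0, 0.064) [269.5627 175.9231]
```

View pics/d4.png

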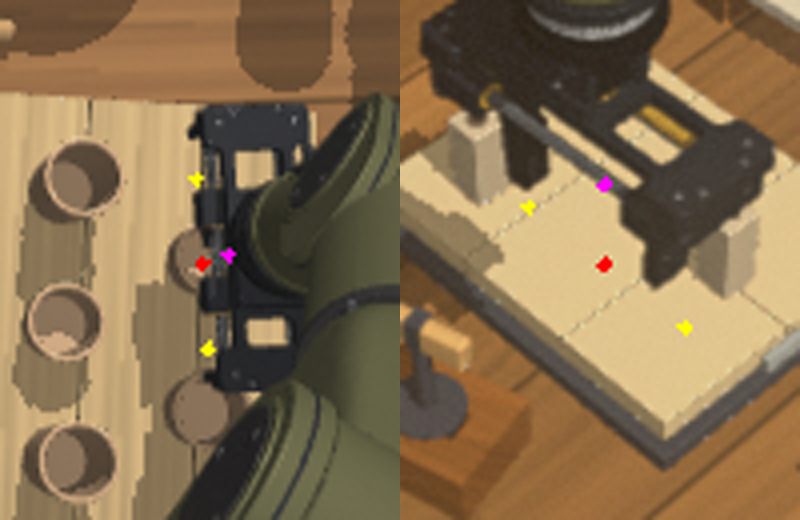

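Request:
carry_out --plan '[{"rot": [0, 0, 0], "xyz": [0, 0, 0], "grip": 255}, {"rot": [0, 0, 0], "xyz": [0, 0, 0], "grip": 255}, {"rot": [0, 0, 0], "xyz": [0, 0, 0], "grip": 255}, {"rot": [0, 0, 0], "xyz": [0, 0, 0], "grip": 255}, {"rot": [0, 0, 0], "xyz": [0, 0, 0], "grip": 255}, {"rot": [0, 0, 0], "xyz": [0, 0, 0], "grip": 255}, {"rot": [0, 0, 0], "xyz": [0, 0, 0], "grip": 255}, {"rot": [0, 0, 0], "xyz": [0, 0, 0], "grip": 255}]'

```text
clock: 6.6
tool_pos: [0.6268, -0.095, 0.1969]
eef_rot: [0.708, 0.706, -0.001, -0.001]
contact_force: [0.2, -0.2, -0.3]
opening: 0.421
finger_force: 0.0
```

```bash
python3 - <<'E'
from h import *
plan(); st=r.get_state(); T=np.array(st['tool_pos']); print(st['opening'])
o=[]
for n in('top','scene'):
    im=snap(n,'e_'+n); Rm=R.from_quat(st['eef_rot']).as_matrix()
    p=proj(n,T)[0].astype(int)
    for X,c in((T,(0,0,255)),(T-Rm[:,2]*.019,(0,255,0)),(T+Rm[:,1]*.04,(0,255,255)),(T-Rm[:,1]*.04,(0,255,255))):
        u=proj(n,X)[0]; cv2.circle(im,tuple(int(round(q*8)) for q in u),8,c,-1,shift=3)
    print(n,p); o.append(cv2.resize(im[p[1]-60:p[1]+60,p[0]-45:p[0]+45],(390,520),interpolation=cv2.INTER_CUBIC))
cv2.imwrite('pics/e1.png',np.hstack(o))
E
```

```text
t 6.6 at [ 0.6268 -0.095   0.1969] F [ 0.2 -0.2 -0.3] open 0.421 ff 0.0
0.4207268951613797
top [314 193]
scene [265 198]
```

View pics/e1.png

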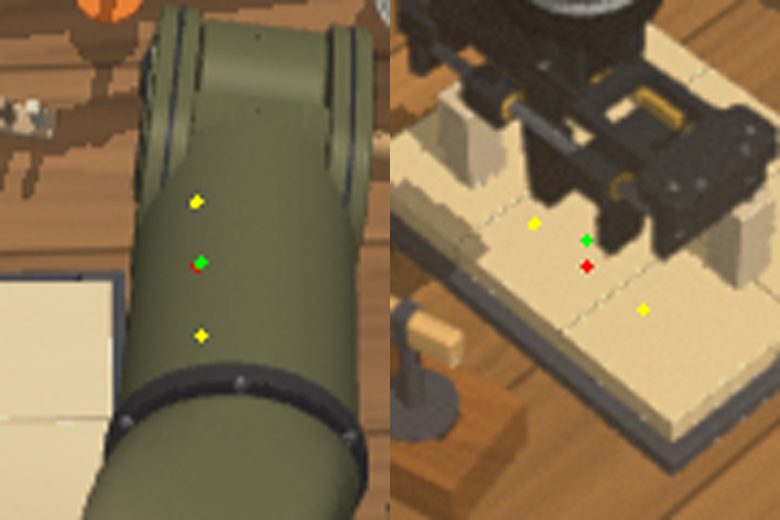

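The predicted TCP (587,266) lies well below the visible fingertip midpoint at about (580,228), so the tips look higher than reported. I'll check by touching the bare board with the fingers shut.

Request:
carry_out --plan '[{"rot": [0, 0, 0], "xyz": [-0.3, 0.01, 0], "grip": 255}, {"rot": [0, 0, 0], "xyz": [-0.3, 0.01, 0], "grip": 255}, {"rot": [0, 0, 0], "xyz": [-0.3, 0.01, 0], "grip": 255}, {"rot": [0, 0, 0], "xyz": [-0.3, 0.01, 0], "grip": 255}, {"rot": [0, 0, 0], "xyz": [-0.3, 0.01, 0], "grip": 255}, {"rot": [0, 0, 0], "xyz": [-0.3, 0.01, 0], "grip": 255}, {"rot": [0, 0, 0], "xyz": [-0.3, 0.01, 0], "grip": 255}, {"rot": [0, 0, 0], "xyz": [-0.3, 0.01, 0], "grip": 255}]'

```text
clock: 7.37
tool_pos: [0.6324, -0.4055, 0.1961]
eef_rot: [0.711, 0.703, -0.004, 0.001]
contact_force: [-1.4, -0.7, -0.6]
opening: 0.01
finger_force: 0.0
```

Request:
carry_out --plan '[{"rot": [0, 0, 0], "xyz": [-0.03, 0, 0], "grip": 255}, {"rot": [0, 0, 0], "xyz": [-0.03, 0, 0.03], "grip": 255}, {"rot": [0, 0, 0], "xyz": [-0.03, 0, 0.06], "grip": 255}, {"rot": [0, 0, 0], "xyz": [-0.03, 0, 0.09], "grip": 255}, {"rot": [0, 0, 0], "xyz": [-0.03, 0, 0.12], "grip": 255}, {"rot": [0, 0, 0], "xyz": [-0.03, 0, 0.15], "grip": 255}, {"rot": [0, 0, 0], "xyz": [-0.03, 0, 0.17], "grip": 255}, {"rot": [0, 0, 0], "xyz": [-0.03, 0, 0.17], "grip": 255}]'

```text
clock: 8.03
tool_pos: [0.632, -0.4218, 0.0205]
eef_rot: [0.708, 0.707, -0.002, -0.007]
contact_force: [-1.9, 1.0, 0.5]
opening: 0.005
finger_force: 0.0
```

```bash
python3 - <<'E'
from h import *
plan()
for n in('top','scene'): snap(n,'f_'+n)
E
```

```text
t 8.03 at [ 0.632  -0.4218  0.0205] F [-1.9  1.   0.5] open 0.005 ff 0.0
```

Request:
carry_out --plan '[{"rot": [0, 0, 0], "xyz": [0, 0, 0.002], "grip": 255}, {"rot": [0, 0, 0], "xyz": [0, 0, 0.004], "grip": 255}, {"rot": [0, 0, 0], "xyz": [0, 0, 0.006], "grip": 255}, {"rot": [0, 0, 0], "xyz": [0, 0, 0.006], "grip": 255}]'

```text
clock: 8.47
tool_pos: [0.636, -0.4249, 0.0214]
eef_rot: [0.708, 0.706, -0.001, -0.001]
contact_force: [-0.2, 0.3, -0.9]
opening: 0.003
finger_force: 0.0
```

Request:
carry_out --plan '[{"rot": [0, 0, 0], "xyz": [0, 0, 0.001], "grip": 255}, {"rot": [0, 0, 0], "xyz": [0, 0, 0.002], "grip": 255}, {"rot": [0, 0, 0], "xyz": [0, 0, 0.003], "grip": 255}, {"rot": [0, 0, 0], "xyz": [0, 0, 0.003], "grip": 255}]'

```text
clock: 8.8
tool_pos: [0.6355, -0.4246, 0.0173]
eef_rot: [0.708, 0.706, -0.001, -0.002]
contact_force: [0.0, 0.7, 0.5]
opening: 0.005
finger_force: 0.0
```

Request:
carry_out --plan '[{"rot": [0, 0, 0], "xyz": [0, 0, 0.001], "grip": 255}, {"rot": [0, 0, 0], "xyz": [0, 0, 0.002], "grip": 255}, {"rot": [0, 0, 0], "xyz": [0, 0, 0.003], "grip": 255}, {"rot": [0, 0, 0], "xyz": [0, 0, 0.003], "grip": 255}]'

```text
clock: 9.13
tool_pos: [0.6355, -0.4246, 0.0142]
eef_rot: [0.708, 0.706, -0.001, -0.002]
contact_force: [0.1, -0.4, 0.4]
opening: -0.001
finger_force: 0.0
```

Request:
carry_out --plan '[{"rot": [0, 0, 0], "xyz": [0, 0, 0.001], "grip": 255}, {"rot": [0, 0, 0], "xyz": [0, 0, 0.002], "grip": 255}, {"rot": [0, 0, 0], "xyz": [0, 0, 0.003], "grip": 255}, {"rot": [0, 0, 0], "xyz": [0, 0, 0.003], "grip": 255}]'

```text
clock: 9.47
tool_pos: [0.6355, -0.4246, 0.0112]
eef_rot: [0.708, 0.706, -0.001, -0.002]
contact_force: [-0.1, -0.9, -0.0]
opening: 0.008
finger_force: 0.0
```

```bash
python3 - <<'E'
from h import *
plan()
for n in('top','scene'):
    im=cv2.imread(f'pics/f_{n}.png'); T=np.array([.632,-.4218,.0205])
    p=proj(n,T)[0]; print(n,p)
    g=cv2.cvtColor(im,cv2.COLOR_BGR2GRAY)
    x,y=p.round().astype(int)
    print(g[y-24:y+14:2,x-20:x+28:2])
E
```

```text
t 9.47 at [ 0.6355 -0.4246  0.0112] F [-0.1 -0.9 -0. ] open 0.008 ff 0.0
top [422.2892 198.2047]
[[131 130 130 130 131 131 130 131 131 131 131  91  68  28  54  87  87  88
   54  77  53  50  52  41]
 [133 133 133 133 133 134 133 133 133 132 133  96  70  43  54  81  75  39
   77  52  49  46  49  46]
 [131 131 130 130 130 129 128 129 129 128 128 107  78  73  55  72  34  57
   78  47  44  44  53  55]
 [124 124 124 124 124 124 123 124 124 123 124  89  72  52  52  32  32  41
   48  45  43  53  55  56]
 [120 120 120 120 121 119 120 120 121 121  39  55  55  35  50  29  28  42
   43  43  43  55  55  55]
 [125 127 126 126 127 128 127 128 128 128  29  54  54  37  34  34  25  41
   43  44  43  55  55  53]
 [163 168 142 129 128  91 108 105 103 101  27  52  53  39  24  26  24  42
   51  44  44  55  55  54]
 [184 172 177 185 189 183 193 175 123 174  30  48  54  39  29  24  21  40
   58  44  44  45  49  48]
 [184 172 177 185 187 183 193 171 116 174  96 104  59  59  30  23  20  31
   44  43  44  43  40  48]
 [183 175 178 186 187 182 192 173 115 174 179  36  54  55  27  21  22  21
   41  60  45  46  4
[... 2162 characters left out ...]
52 125 112 114 109 113 109  71  71  72  72  77  74  72  73  71  69
   75  71  73  72 104 152]
 [161 154 152 127 113 120 152 160  71  73  72  74  70  73  73  94  73  75
   72  73  70 119 171 147]
 [160 160 153 152 123 171 164 160  82  72  71  90  90  72  73  76  69  70
   69  73 115 181 148 117]
 [161 159 158 152 153 166 168 164 127  73  72  73  71  74  74  73  70  73
   80 163 167 141 106 114]
 [162 162 157 157 151 159 167 166 162 124  72  73  73  75  70  70  68  76
  147 155 136  98 119 122]
 [167 161 161 160 155 154 166 167 165 161  75  73  75  72  67  68  94 156
  140 114  97 117 122 120]
 [169 165 161 159 160 155 160 166 170 165  96  68  70  71  77 116 142 118
   98  99 123 122 114 113]]
```

Request:
carry_out --plan '[{"rot": [0, 0, 0], "xyz": [0, 0, 0.002], "grip": 255}, {"rot": [0, 0, 0], "xyz": [0, 0, 0.004], "grip": 255}, {"rot": [0, 0, 0], "xyz": [0, 0, 0.004], "grip": 255}]'

```text
clock: 9.72
tool_pos: [0.6353, -0.4245, 0.0069]
eef_rot: [0.708, 0.706, -0.001, -0.002]
contact_force: [0.2, 0.4, 0.0]
opening: 0.008
finger_force: 0.0
```

Request:
carry_out --plan '[{"rot": [0, 0, 0], "xyz": [0, 0, 0.001], "grip": 255}, {"rot": [0, 0, 0], "xyz": [0, 0, 0.003], "grip": 255}, {"rot": [0, 0, 0], "xyz": [0, 0, 0.003], "grip": 255}]'

```text
clock: 9.97
tool_pos: [0.6354, -0.4246, 0.0041]
eef_rot: [0.708, 0.706, -0.001, -0.002]
contact_force: [0.2, 0.3, 0.8]
opening: 0.005
finger_force: 0.0
```

Request:
carry_out --plan '[{"rot": [0, 0, 0], "xyz": [0, 0, 0.002], "grip": 255}, {"rot": [0, 0, 0], "xyz": [0, 0, 0.004], "grip": 255}, {"rot": [0, 0, 0], "xyz": [0, 0, 0.004], "grip": 255}]'

```text
clock: 10.22
tool_pos: [0.6353, -0.4245, -0.0]
eef_rot: [0.708, 0.706, -0.001, -0.002]
contact_force: [-0.4, 0.3, -0.9]
opening: 0.006
finger_force: 0.0
```

Request:
carry_out --plan '[{"rot": [0, 0, 0], "xyz": [0, 0, 0.002], "grip": 255}, {"rot": [0, 0, 0], "xyz": [0, 0, 0.004], "grip": 255}, {"rot": [0, 0, 0], "xyz": [0, 0, 0.004], "grip": 255}]'

```text
clock: 10.47
tool_pos: [0.6353, -0.4244, -0.0041]
eef_rot: [0.708, 0.706, -0.001, -0.002]
contact_force: [-0.1, -0.3, -0.2]
opening: 0.008
finger_force: 0.0
```

```bash
python3 - <<'E'
from h import *
plan(); o=[]
for n in('top','scene'):
    im=snap(n); T=np.array(r.get_state()['tool_pos']); p=proj(n,T)[0].round().astype(int)
    for z in(.0,.03,.06): cv2.circle(im,tuple(int(round(q*8)) for q in proj(n,T+[0,0,z])[0]),6,(0,0,255),-1,shift=3)
    o.append(cv2.resize(im[p[1]-60:p[1]+40,p[0]-50:p[0]+50],(400,400),interpolation=cv2.INTER_CUBIC)); print(p)
cv2.imwrite('pics/g1.png',np.hstack(o))
E
```

```text
t 10.47 at [ 0.6353 -0.4244 -0.0041] F [-0.1 -0.3 -0.2] open 0.008 ff 0.0
[421 198]
[161 341]
```

View pics/g1.png

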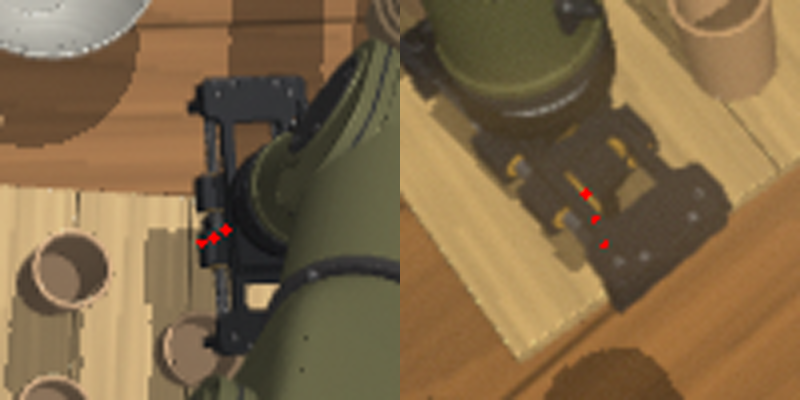

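Request:
carry_out --plan '[{"rot": [0, 0, 0], "xyz": [0, 0, 0.002], "grip": 255}, {"rot": [0, 0, 0], "xyz": [0, 0, 0.003], "grip": 255}, {"rot": [0, 0, 0], "xyz": [0, 0, 0.003], "grip": 255}]'

```text
clock: 10.82
tool_pos: [0.6354, -0.4245, -0.0068]
eef_rot: [0.708, 0.706, -0.001, -0.002]
contact_force: [-0.2, 0.1, 0.0]
opening: 0.006
finger_force: 0.0
```

Request:
carry_out --plan '[{"rot": [0, 0, 0], "xyz": [0, 0, 0.002], "grip": 255}, {"rot": [0, 0, 0], "xyz": [0, 0, 0.003], "grip": 255}, {"rot": [0, 0, 0], "xyz": [0, 0, 0.003], "grip": 255}]'

```text
clock: 11.07
tool_pos: [0.6354, -0.4245, -0.0098]
eef_rot: [0.708, 0.706, -0.001, -0.002]
contact_force: [0.1, 0.6, 0.0]
opening: 0.006
finger_force: 0.0
```

Request:
carry_out --plan '[{"rot": [0, 0, 0], "xyz": [0, 0, 0.002], "grip": 255}, {"rot": [0, 0, 0], "xyz": [0, 0, 0.003], "grip": 255}, {"rot": [0, 0, 0], "xyz": [0, 0, 0.003], "grip": 255}]'

```text
clock: 11.32
tool_pos: [0.6353, -0.4245, -0.0129]
eef_rot: [0.708, 0.706, -0.001, -0.002]
contact_force: [-0.1, -0.4, -0.3]
opening: 0.005
finger_force: 0.0
```

Request:
carry_out --plan '[{"rot": [0, 0, 0], "xyz": [0, 0, 0.002], "grip": 255}, {"rot": [0, 0, 0], "xyz": [0, 0, 0.003], "grip": 255}, {"rot": [0, 0, 0], "xyz": [0, 0, 0.003], "grip": 255}]'

```text
clock: 11.57
tool_pos: [0.6354, -0.4245, -0.0158]
eef_rot: [0.708, 0.706, -0.001, -0.002]
contact_force: [0.2, -0.3, 0.3]
opening: 0.005
finger_force: 0.0
```

Request:
carry_out --plan '[{"rot": [0, 0, 0], "xyz": [0, 0, 0.002], "grip": 255}, {"rot": [0, 0, 0], "xyz": [0, 0, 0.003], "grip": 255}, {"rot": [0, 0, 0], "xyz": [0, 0, 0.003], "grip": 255}]'

```text
clock: 11.82
tool_pos: [0.6353, -0.4245, -0.0188]
eef_rot: [0.708, 0.706, -0.001, -0.002]
contact_force: [0.2, 0.3, -0.0]
opening: 0.005
finger_force: 0.0
```

Request:
carry_out --plan '[{"rot": [0, 0, 0], "xyz": [0, 0, 0.002], "grip": 255}, {"rot": [0, 0, 0], "xyz": [0, 0, 0.003], "grip": 255}, {"rot": [0, 0, 0], "xyz": [0, 0, 0.003], "grip": 255}]'

```text
clock: 12.07
tool_pos: [0.6354, -0.4245, -0.0218]
eef_rot: [0.708, 0.706, -0.001, -0.002]
contact_force: [-0.2, -0.2, 0.3]
opening: 0.002
finger_force: 0.0
```

Request:
carry_out --plan '[{"rot": [0, 0, 0], "xyz": [0, 0, 0.002], "grip": 255}, {"rot": [0, 0, 0], "xyz": [0, 0, 0.003], "grip": 255}, {"rot": [0, 0, 0], "xyz": [0, 0, 0.003], "grip": 255}]'

```text
clock: 12.32
tool_pos: [0.6357, -0.4248, -0.0239]
eef_rot: [0.708, 0.706, -0.001, -0.001]
contact_force: [-0.4, -0.5, 3.1]
opening: 0.006
finger_force: 1.9
```

Request:
carry_out --plan '[{"rot": [0, 0, 0], "xyz": [0, 0, 0.002], "grip": 255}, {"rot": [0, 0, 0], "xyz": [0, 0, 0.003], "grip": 255}, {"rot": [0, 0, 0], "xyz": [0, 0, 0.003], "grip": 255}]'

```text
clock: 12.57
tool_pos: [0.6357, -0.4248, -0.024]
eef_rot: [0.708, 0.706, -0.001, -0.001]
contact_force: [-6.8, 4.3, 19.7]
opening: 0.005
finger_force: 9.3
```

Request:
carry_out --plan '[{"rot": [0, 0, 0], "xyz": [0, 0, 0.002], "grip": 255}, {"rot": [0, 0, 0], "xyz": [0, 0, 0.003], "grip": 255}, {"rot": [0, 0, 0], "xyz": [0, 0, 0.003], "grip": 255}]'

```text
clock: 12.82
tool_pos: [0.6357, -0.4248, -0.024]
eef_rot: [0.708, 0.706, -0.001, -0.001]
contact_force: [-11.6, 7.3, 33.3]
opening: 0.008
finger_force: 16.7
```

Contact comes at reported z = -0.024 instead of +0.012, so the reported z is about 36 mm low here. A second touch at a smaller radius, in the open middle of the brick hearth, will tell a constant offset from a joint error.

```bash
python3 - <<'E'
from h import *
plan((.6357,-.4248,.2,0),(.57,-.2,.2,45),(.50,.062,.2,90),(.5,.062,.03,90))
E
```

```text
t 12.82 at [ 0.6357 -0.4248 -0.024 ] F [-11.6   7.3  33.3] open 0.008 ff 16.7
(0.6357, -0.4248, 0.2, 0) xyz [ 0.0003 -0.0007 -0.224 ] rot [-0.003  -0.0013 -0.0023] rows 6
(0.57, -0.2, 0.2, 45) xyz [ 0.2248 -0.0657  0.    ] rot [ 0.      0.     -0.7854] rows 7
(0.5, 0.062, 0.2, 90) xyz [0.2348 0.1358 0.    ] rot [ 0.      0.     -0.7854] rows 7
(0.5, 0.062, 0.03, 90) xyz [0.   0.   0.17] rot [0. 0. 0.] rows 5
```

Request:
carry_out --plan '[{"rot": [0, 0, 0], "xyz": [0, 0, -0.04], "grip": 255}, {"rot": [0, 0, 0], "xyz": [0, 0, -0.08], "grip": 255}, {"rot": [0, 0, 0], "xyz": [0, 0, -0.12], "grip": 255}, {"rot": [0, 0, 0], "xyz": [0, 0, -0.16], "grip": 255}, {"rot": [0, 0, 0], "xyz": [0, 0, -0.2], "grip": 255}, {"rot": [0, 0, 0], "xyz": [0, 0, -0.22], "grip": 255}, {"rot": [0, 0, 0], "xyz": [0, 0, -0.22], "grip": 255}]'

```text
clock: 13.4
tool_pos: [0.6394, -0.4273, 0.1968]
eef_rot: [0.708, 0.706, 0.001, 0.005]
contact_force: [-0.1, -0.1, 1.3]
opening: 0.004
finger_force: 0.0
```

Request:
carry_out --plan '[{"rot": [0, 0, -0.785], "xyz": [0.225, -0.066, 0], "grip": 255}, {"rot": [0, 0, -0.785], "xyz": [0.225, -0.066, 0], "grip": 255}, {"rot": [0, 0, -0.785], "xyz": [0.225, -0.066, 0], "grip": 255}, {"rot": [0, 0, -0.785], "xyz": [0.225, -0.066, 0], "grip": 255}, {"rot": [0, 0, -0.785], "xyz": [0.225, -0.066, 0], "grip": 255}, {"rot": [0, 0, -0.785], "xyz": [0.225, -0.066, 0], "grip": 255}, {"rot": [0, 0, -0.785], "xyz": [0.225, -0.066, 0], "grip": 255}, {"rot": [0, 0, -0.785], "xyz": [0.225, -0.066, 0], "grip": 255}]'

```text
clock: 14.07
tool_pos: [0.5699, -0.1972, 0.1894]
eef_rot: [0.382, 0.924, 0.0, -0.002]
contact_force: [0.4, -1.4, -0.7]
opening: 0.009
finger_force: 0.0
```

```bash
python3 - <<'E'
from h import *
plan((.50,.062,.2,90),(.5,.062,.03,90))
E
```

```text
t 14.07 at [ 0.5699 -0.1972  0.1894] F [ 0.4 -1.4 -0.7] open 0.009 ff 0.0
(0.5, 0.062, 0.2, 90) xyz [ 0.2325  0.1344 -0.0097] rot [ 0.0008 -0.005  -0.7832] rows 7
(0.5, 0.062, 0.03, 90) xyz [0.   0.   0.17] rot [0. 0. 0.] rows 5
```

Request:
carry_out --plan '[{"rot": [0, 0, -0.783], "xyz": [0.232, 0.134, 0], "grip": 255}, {"rot": [0, 0, -0.783], "xyz": [0.232, 0.134, 0], "grip": 255}, {"rot": [0, 0, -0.783], "xyz": [0.232, 0.134, 0], "grip": 255}, {"rot": [0, 0, -0.783], "xyz": [0.232, 0.134, 0], "grip": 255}, {"rot": [0, 0, -0.783], "xyz": [0.232, 0.134, 0], "grip": 255}, {"rot": [0, 0, -0.783], "xyz": [0.232, 0.134, 0], "grip": 255}, {"rot": [0, 0, -0.783], "xyz": [0.232, 0.134, 0], "grip": 255}, {"rot": [0, 0, -0.783], "xyz": [0.232, 0.134, 0], "grip": 255}]'

```text
clock: 14.73
tool_pos: [0.5011, 0.0641, 0.1901]
eef_rot: [-0.001, 1.0, 0.002, -0.002]
contact_force: [-0.3, -0.2, 0.6]
opening: 0.007
finger_force: 0.0
```

Request:
carry_out --plan '[{"rot": [0, 0, 0], "xyz": [0, 0, 0.03], "grip": 255}, {"rot": [0, 0, 0], "xyz": [0, 0, 0.06], "grip": 255}, {"rot": [0, 0, 0], "xyz": [0, 0, 0.09], "grip": 255}, {"rot": [0, 0, 0], "xyz": [0, 0, 0.12], "grip": 255}, {"rot": [0, 0, 0], "xyz": [0, 0, 0.14], "grip": 255}, {"rot": [0, 0, 0], "xyz": [0, 0, 0.15], "grip": 255}, {"rot": [0, 0, 0], "xyz": [0, 0, 0.15], "grip": 255}]'

```text
clock: 15.32
tool_pos: [0.5007, 0.0572, 0.0382]
eef_rot: [0.004, 1.0, -0.001, -0.003]
contact_force: [0.1, -0.7, 0.1]
opening: 0.008
finger_force: 0.0
```

Request:
carry_out --plan '[{"rot": [0, 0, 0], "xyz": [0, 0, 0.003], "grip": 255}, {"rot": [0, 0, 0], "xyz": [0, 0, 0.006], "grip": 255}, {"rot": [0, 0, 0], "xyz": [0, 0, 0.009], "grip": 255}, {"rot": [0, 0, 0], "xyz": [0, 0, 0.012], "grip": 255}, {"rot": [0, 0, 0], "xyz": [0, 0, 0.012], "grip": 255}]'

```text
clock: 15.73
tool_pos: [0.5017, 0.0593, 0.0286]
eef_rot: [0.002, 1.0, 0.001, -0.001]
contact_force: [-0.1, 0.6, -0.3]
opening: 0.003
finger_force: 0.0
```

```bash
python3 - <<'E'
from h import *
plan((.50,.062,.2,90)); print(r.get_state()['q'])
E
```

```text
t 15.73 at [0.5017 0.0593 0.0286] F [-0.1  0.6 -0.3] open 0.003 ff 0.0
(0.5, 0.062, 0.2, 90) xyz [ 0.0021  0.0028 -0.1714] rot [ 0.0011 -0.0022 -0.0049] rows 5
[-0.1091  0.8355 -0.1625  2.0489  0.4265  0.2905  0.9364]
```

Request:
carry_out --plan '[{"rot": [0, 0, 0], "xyz": [0, 0, 0.003], "grip": 255}, {"rot": [0, 0, 0], "xyz": [0, 0, 0.006], "grip": 255}, {"rot": [0, 0, 0], "xyz": [0, 0, 0.008], "grip": 255}, {"rot": [0, 0, 0], "xyz": [0, 0, 0.008], "grip": 255}]'

```text
clock: 16.07
tool_pos: [0.5012, 0.0594, 0.02]
eef_rot: [0.002, 1.0, 0.0, -0.002]
contact_force: [-0.2, -0.2, -0.1]
opening: 0.003
finger_force: 0.0
```

Request:
carry_out --plan '[{"rot": [0, 0, 0], "xyz": [0, 0, 0.002], "grip": 255}, {"rot": [0, 0, 0], "xyz": [0, 0, 0.004], "grip": 255}, {"rot": [0, 0, 0], "xyz": [0, 0, 0.004], "grip": 255}]'

```text
clock: 16.32
tool_pos: [0.5013, 0.0594, 0.0161]
eef_rot: [0.002, 1.0, 0.0, -0.002]
contact_force: [0.9, -0.5, -0.6]
opening: 0.009
finger_force: 0.0
```

Request:
carry_out --plan '[{"rot": [0, 0, 0], "xyz": [0, 0, 0.002], "grip": 255}, {"rot": [0, 0, 0], "xyz": [0, 0, 0.004], "grip": 255}, {"rot": [0, 0, 0], "xyz": [0, 0, 0.004], "grip": 255}]'

```text
clock: 16.57
tool_pos: [0.5012, 0.0594, 0.0121]
eef_rot: [0.002, 1.0, 0.0, -0.002]
contact_force: [0.4, -0.1, -0.6]
opening: 0.007
finger_force: 0.0
```

Request:
carry_out --plan '[{"rot": [0, 0, 0], "xyz": [0, 0, 0.002], "grip": 255}, {"rot": [0, 0, 0], "xyz": [0, 0, 0.004], "grip": 255}, {"rot": [0, 0, 0], "xyz": [0, 0, 0.004], "grip": 255}]'

```text
clock: 16.82
tool_pos: [0.5012, 0.0594, 0.0081]
eef_rot: [0.002, 1.0, 0.0, -0.002]
contact_force: [-0.7, -0.7, -0.4]
opening: 0.006
finger_force: 0.0
```

Request:
carry_out --plan '[{"rot": [0, 0, 0], "xyz": [0, 0, 0.002], "grip": 255}, {"rot": [0, 0, 0], "xyz": [0, 0, 0.004], "grip": 255}, {"rot": [0, 0, 0], "xyz": [0, 0, 0.004], "grip": 255}]'

```text
clock: 17.07
tool_pos: [0.5012, 0.0594, 0.0041]
eef_rot: [0.002, 1.0, 0.0, -0.002]
contact_force: [0.5, -0.2, -0.1]
opening: 0.003
finger_force: 0.0
```

Request:
carry_out --plan '[{"rot": [0, 0, 0], "xyz": [0, 0, 0.002], "grip": 255}, {"rot": [0, 0, 0], "xyz": [0, 0, 0.004], "grip": 255}, {"rot": [0, 0, 0], "xyz": [0, 0, 0.004], "grip": 255}]'

```text
clock: 17.32
tool_pos: [0.5012, 0.0594, 0.0001]
eef_rot: [0.002, 1.0, 0.0, -0.002]
contact_force: [0.5, 0.0, -0.7]
opening: 0.009
finger_force: 0.0
```

Request:
carry_out --plan '[{"rot": [0, 0, 0], "xyz": [0, 0, 0.002], "grip": 255}, {"rot": [0, 0, 0], "xyz": [0, 0, 0.003], "grip": 255}, {"rot": [0, 0, 0], "xyz": [0, 0, 0.003], "grip": 255}]'

```text
clock: 17.57
tool_pos: [0.5015, 0.0594, -0.0011]
eef_rot: [0.002, 1.0, 0.0, -0.001]
contact_force: [-3.2, -1.2, 17.8]
opening: 0.007
finger_force: 8.7
```

```bash
python3 - <<'E'
from h import *
plan((.50,.062,.2,90)); print(r.get_state()['q'],r.get_state()['moment'])
snap('top','k_top');snap('scene','k_scene')
E
```

```text
t 17.57 at [ 0.5015  0.0594 -0.0011] F [-3.2 -1.2 17.8] open 0.007 ff 8.7
(0.5, 0.062, 0.2, 90) xyz [ 0.0018  0.0028 -0.2011] rot [ 0.0006 -0.0016 -0.0046] rows 5
[-0.1351  0.8919 -0.121   2.0566  0.4431  0.2187  0.921 ] [0.0042 0.5582 0.0213]
```

Contact is at -0.001 against a true 0.035, so the offset is a constant 36 mm along the tool axis. Now I'll check for a sideways offset with the tips standing on the brick.

```bash
python3 - <<'E'
from h import *
o=[]
T=np.array([.5013,.0594,.035])
for n in('top','scene'):
    im=cv2.imread(f'pics/k_{n}.png'); p=proj(n,T)[0].round().astype(int)
    im=im[p[1]-50:p[1]+50,p[0]-40:p[0]+40]; im=cv2.resize(im,(400,500),interpolation=cv2.INTER_CUBIC)
    for d,c in(((0,0,0),(0,0,255)),((0,.0175,0),(255,255,0)),((0,-.0175,0),(255,255,0)),((0,0,.064),(255,0,255))):
        q=(proj(n,T+d)[0]-p+[40.5,50.5])*5; cv2.drawMarker(im,tuple(int(round(a)) for a in q),c,cv2.MARKER_CROSS,12,1)
    o.append(im)
cv2.imwrite('pics/k1.png',np.hstack(o))
E
```

```text
(no output)
```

View pics/k1.png

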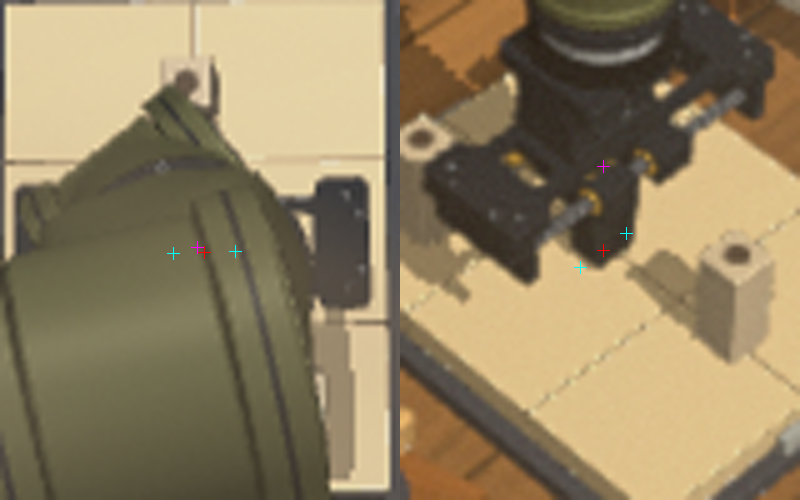

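The scene crop shows the tip outline centred on the predicted mark at (603,250), so only the 36 mm in z is off. I'll build that into the helper and go for cup A.

```bash
sed -i "s/p=np.array(s\['tool_pos'\]);A=R.from_quat(s\['eef_rot'\])/A=R.from_quat(s['eef_rot']);p=np.array(s['tool_pos'])-A.as_matrix()[:,2]*.036/" h.py
python3 - <<'E'
from h import *
plan((.5015,.0594,.2,90),(.54,-.17,.2,45),(.553,-.403,.2,0),(.553,-.403,.022,0))
E
```

```text
t 17.67 at [0.5016 0.0594 0.0349] F [-2.7  0.2 17.1] open 0.007 ff 8.6
(0.5015, 0.0594, 0.2, 90) xyz [ 0.0003  0.0002 -0.1651] rot [ 0.0007 -0.0016 -0.0046] rows 4
(0.54, -0.17, 0.2, 45) xyz [-0.0385 -0.2294  0.    ] rot [0.     0.     0.7854] rows 7
(0.553, -0.403, 0.2, 0) xyz [-0.1739 -0.1556  0.    ] rot [0.     0.     0.7854] rows 7
(0.553, -0.403, 0.022, 0) xyz [0.    0.    0.178] rot [0. 0. 0.] rows 5
```

Request:
carry_out --plan '[{"rot": [0, 0, 0], "xyz": [0, 0, -0.04], "grip": 0}, {"rot": [0, 0, 0], "xyz": [0, 0, -0.08], "grip": 0}, {"rot": [0, 0, 0], "xyz": [0, 0, -0.12], "grip": 0}, {"rot": [0, 0, 0], "xyz": [0, 0, -0.165], "grip": 0}, {"rot": [0, 0, 0], "xyz": [0, 0, -0.165], "grip": 0}]'

```text
clock: 18.08
tool_pos: [0.5057, 0.0602, 0.1686]
eef_rot: [0.003, 1.0, 0.002, 0.004]
contact_force: [0.2, 0.0, 0.1]
opening: 0.359
finger_force: 0.0
```

Request:
carry_out --plan '[{"rot": [0, 0, 0.785], "xyz": [-0.04, -0.23, 0], "grip": 0}, {"rot": [0, 0, 0.785], "xyz": [-0.04, -0.23, 0], "grip": 0}, {"rot": [0, 0, 0.785], "xyz": [-0.04, -0.23, 0], "grip": 0}, {"rot": [0, 0, 0.785], "xyz": [-0.04, -0.23, 0], "grip": 0}, {"rot": [0, 0, 0.785], "xyz": [-0.04, -0.23, 0], "grip": 0}, {"rot": [0, 0, 0.785], "xyz": [-0.04, -0.23, 0], "grip": 0}, {"rot": [0, 0, 0.785], "xyz": [-0.04, -0.23, 0], "grip": 0}, {"rot": [0, 0, 0.785], "xyz": [-0.04, -0.23, 0], "grip": 0}]'

```text
clock: 18.75
tool_pos: [0.5402, -0.1734, 0.1615]
eef_rot: [0.387, 0.922, -0.001, -0.002]
contact_force: [0.2, -0.6, 0.4]
opening: 0.964
finger_force: 0.0
```

```bash
python3 - <<'E'
from h import *
plan((.553,-.403,.15,0),(.553,-.403,.022,0))
E
```

```text
t 18.75 at [ 0.5403 -0.1734  0.1975] F [ 0.2 -0.6  0.4] open 0.964 ff 0.0
(0.553, -0.403, 0.15, 0) xyz [-0.1729 -0.1517  0.0475] rot [-0.0035 -0.0012  0.7761] rows 7
(0.553, -0.403, 0.022, 0) xyz [0.    0.    0.128] rot [0. 0. 0.] rows 4
```

Request:
carry_out --plan '[{"rot": [0, 0, 0.776], "xyz": [-0.173, -0.152, 0.047], "grip": 0}, {"rot": [0, 0, 0.776], "xyz": [-0.173, -0.152, 0.047], "grip": 0}, {"rot": [0, 0, 0.776], "xyz": [-0.173, -0.152, 0.047], "grip": 0}, {"rot": [0, 0, 0.776], "xyz": [-0.173, -0.152, 0.047], "grip": 0}, {"rot": [0, 0, 0.776], "xyz": [-0.173, -0.152, 0.047], "grip": 0}, {"rot": [0, 0, 0.776], "xyz": [-0.173, -0.152, 0.047], "grip": 0}, {"rot": [0, 0, 0.776], "xyz": [-0.173, -0.152, 0.047], "grip": 0}, {"rot": [0, 0, 0.776], "xyz": [-0.173, -0.152, 0.047], "grip": 0}]'

```text
clock: 19.42
tool_pos: [0.5538, -0.4006, 0.1136]
eef_rot: [0.705, 0.709, -0.001, -0.002]
contact_force: [0.1, 0.8, 0.1]
opening: 1.001
finger_force: 0.0
```

Request:
carry_out --plan '[{"rot": [0, 0, 0], "xyz": [0, 0, 0], "grip": 0}, {"rot": [0, 0, 0], "xyz": [0, 0, 0], "grip": 0}]'

```text
clock: 19.58
tool_pos: [0.5556, -0.3975, 0.1149]
eef_rot: [0.703, 0.711, 0.0, -0.002]
contact_force: [-0.3, 0.8, -0.2]
opening: 0.999
finger_force: 0.0
```

```bash
python3 - <<'E'
from h import *
plan((.553,-.403,.024,0))
E
```

```text
t 19.58 at [ 0.5557 -0.3976  0.1509] F [-0.3  0.8 -0.2] open 0.999 ff 0.0
(0.553, -0.403, 0.024, 0) xyz [-0.0058 -0.0024  0.1268] rot [-0.0024 -0.0035  0.0104] rows 4
```

Request:
carry_out --plan '[{"rot": [-0.002, -0.003, 0.01], "xyz": [-0.006, -0.002, 0.03], "grip": 0}, {"rot": [-0.002, -0.003, 0.01], "xyz": [-0.006, -0.002, 0.06], "grip": 0}, {"rot": [-0.002, -0.003, 0.01], "xyz": [-0.006, -0.002, 0.085], "grip": 0}, {"rot": [-0.002, -0.003, 0.01], "xyz": [-0.006, -0.002, 0.105], "grip": 0}, {"rot": [-0.002, -0.003, 0.01], "xyz": [-0.006, -0.002, 0.12], "grip": 0}, {"rot": [-0.002, -0.003, 0.01], "xyz": [-0.006, -0.002, 0.127], "grip": 0}, {"rot": [-0.002, -0.003, 0.01], "xyz": [-0.006, -0.002, 0.127], "grip": 0}, {"rot": [-0.002, -0.003, 0.01], "xyz": [-0.006, -0.002, 0.127], "grip": 0}]'

```text
clock: 20.25
tool_pos: [0.5529, -0.4064, -0.0114]
eef_rot: [0.709, 0.706, -0.001, 0.001]
contact_force: [0.1, 0.6, 0.3]
opening: 0.998
finger_force: 0.0
```

Request:
carry_out --plan '[{"rot": [0, 0, 0], "xyz": [0, 0, 0], "grip": 255}, {"rot": [0, 0, 0], "xyz": [0, 0, 0], "grip": 255}, {"rot": [0, 0, 0], "xyz": [0, 0, 0], "grip": 255}, {"rot": [0, 0, 0], "xyz": [0, 0, 0], "grip": 255}, {"rot": [0, 0, 0], "xyz": [0, 0, 0], "grip": 255}, {"rot": [0, 0, 0], "xyz": [0, 0, 0], "grip": 255}, {"rot": [0, 0, 0], "xyz": [0, 0, 0], "grip": 255}, {"rot": [0, 0, 0], "xyz": [0, 0, 0], "grip": 255}]' --squeeze 10

```text
clock: 20.92
tool_pos: [0.5526, -0.4069, -0.0117]
eef_rot: [0.709, 0.705, -0.001, 0.001]
contact_force: [0.5, 0.2, 3.1]
opening: 0.596
finger_force: 9.8
```

```bash
python3 - <<'E'
from h import *
th=-.0225;c=np.array([.5075,.063])
M=np.array([[np.cos(th),-np.sin(th)],[np.sin(th),np.cos(th)]])
for n,p in dict(s1=(-35,-36),s2=(-35,36),s3=(33,0)).items(): print(n,c+M@np.array(p)/1e3)
plan((.553,-.403,.2,0),(.56,-.17,.2,-5),(.4718,.0278,.2,-16),(.4718,.0278,.049,-16))
E
```

```text
s1 [0.4717 0.0278]
s2 [0.4733 0.0998]
s3 [0.5405 0.0623]
t 20.92 at [ 0.5526 -0.4068  0.0243] F [0.5 0.2 3.1] open 0.596 ff 9.8
(0.553, -0.403, 0.2, 0) xyz [ 0.0034  0.0004 -0.1757] rot [ 0.0001  0.0025 -0.0049] rows 5
(0.56, -0.17, 0.2, -5) xyz [0.233 0.007 0.   ] rot [0.     0.     0.0873] rows 6
(0.4718, 0.0278, 0.2, -16) xyz [ 0.1894 -0.1051  0.    ] rot [0.    0.    0.192] rows 6
(0.4718, 0.0278, 0.049, -16) xyz [0.    0.    0.151] rot [0. 0. 0.] rows 4
```

Request:
carry_out --plan '[{"rot": [0, 0, 0], "xyz": [0, 0, -0.03], "grip": 255}, {"rot": [0, 0, 0], "xyz": [0, 0, -0.065], "grip": 255}, {"rot": [0, 0, 0], "xyz": [0, 0, -0.105], "grip": 255}, {"rot": [0, 0, 0], "xyz": [0, 0, -0.145], "grip": 255}, {"rot": [0, 0, 0], "xyz": [0, 0, -0.175], "grip": 255}, {"rot": [0, 0, 0], "xyz": [0, 0, -0.175], "grip": 255}]'

```text
clock: 21.42
tool_pos: [0.5557, -0.4093, 0.1701]
eef_rot: [0.709, 0.705, 0.0, 0.007]
contact_force: [0.1, -1.1, -0.4]
opening: 0.596
finger_force: 10.0
```

Request:
carry_out --plan '[{"rot": [0, 0, 0.01], "xyz": [0.035, 0, 0], "grip": 255}, {"rot": [0, 0, 0.02], "xyz": [0.07, 0.002, 0], "grip": 255}, {"rot": [0, 0, 0.03], "xyz": [0.105, 0.003, 0], "grip": 255}, {"rot": [0, 0, 0.05], "xyz": [0.14, 0.004, 0], "grip": 255}, {"rot": [0, 0, 0.06], "xyz": [0.175, 0.005, 0], "grip": 255}, {"rot": [0, 0, 0.07], "xyz": [0.21, 0.006, 0], "grip": 255}, {"rot": [0, 0, 0.087], "xyz": [0.235, 0.007, 0], "grip": 255}, {"rot": [0, 0, 0.087], "xyz": [0.235, 0.007, 0], "grip": 255}]'

```text
clock: 22.08
tool_pos: [0.5604, -0.1624, 0.161]
eef_rot: [0.736, 0.677, 0.0, -0.003]
contact_force: [-0.7, 0.9, -0.9]
opening: 0.599
finger_force: 10.0
```

Request:
carry_out --plan '[{"rot": [0, 0, 0.03], "xyz": [0.03, -0.017, 0], "grip": 255}, {"rot": [0, 0, 0.06], "xyz": [0.06, -0.034, 0], "grip": 255}, {"rot": [0, 0, 0.09], "xyz": [0.09, -0.05, 0], "grip": 255}, {"rot": [0, 0, 0.12], "xyz": [0.12, -0.067, 0], "grip": 255}, {"rot": [0, 0, 0.15], "xyz": [0.15, -0.084, 0], "grip": 255}, {"rot": [0, 0, 0.19], "xyz": [0.18, -0.1, 0], "grip": 255}, {"rot": [0, 0, 0.19], "xyz": [0.189, -0.105, 0], "grip": 255}, {"rot": [0, 0, 0.19], "xyz": [0.189, -0.105, 0], "grip": 255}]'

```text
clock: 22.75
tool_pos: [0.4714, 0.0294, 0.1613]
eef_rot: [0.798, 0.603, -0.002, -0.001]
contact_force: [-0.0, 0.4, -1.2]
opening: 0.601
finger_force: 10.0
```

Request:
carry_out --plan '[{"rot": [0, 0, 0], "xyz": [0, 0, 0], "grip": 255}, {"rot": [0, 0, 0], "xyz": [0, 0, 0], "grip": 255}]'

```text
clock: 22.92
tool_pos: [0.4741, 0.0244, 0.1619]
eef_rot: [0.8, 0.6, -0.001, 0.001]
contact_force: [-0.1, 0.6, -0.9]
opening: 0.596
finger_force: 10.0
```

```bash
python3 - <<'E'
from h import *
plan((.4718,.0255,.048,-16))
E
```

```text
t 22.92 at [0.4741 0.0245 0.1979] F [-0.1  0.6 -0.9] open 0.596 ff 10.0
(0.4718, 0.0255, 0.048, -16) xyz [ 0.0008 -0.0026  0.1499] rot [ 0.001   0.0033 -0.0051] rows 4
```

Request:
carry_out --plan '[{"rot": [0, 0, -0.005], "xyz": [0.001, -0.003, 0.035], "grip": 255}, {"rot": [0, 0, -0.005], "xyz": [0.001, -0.003, 0.07], "grip": 255}, {"rot": [0, 0, -0.005], "xyz": [0.001, -0.003, 0.105], "grip": 255}, {"rot": [0, 0, -0.005], "xyz": [0.001, -0.003, 0.13], "grip": 255}, {"rot": [0, 0, -0.005], "xyz": [0.001, -0.003, 0.142], "grip": 255}, {"rot": [0, 0, -0.005], "xyz": [0.001, -0.003, 0.147], "grip": 255}, {"rot": [0, 0, -0.005], "xyz": [0.001, -0.003, 0.15], "grip": 255}, {"rot": [0, 0, -0.005], "xyz": [0.001, -0.003, 0.15], "grip": 255}]'

```text
clock: 23.58
tool_pos: [0.4709, 0.0263, 0.012]
eef_rot: [0.799, 0.602, -0.001, 0.001]
contact_force: [0.0, 0.2, -1.4]
opening: 0.596
finger_force: 10.0
```

Request:
carry_out --plan '[{"rot": [0, 0, 0], "xyz": [0, 0, 0.001], "grip": 255}, {"rot": [0, 0, 0], "xyz": [0, 0, 0.001], "grip": 255}, {"rot": [0, 0, 0], "xyz": [0, 0, 0.001], "grip": 255}]'

```text
clock: 23.83
tool_pos: [0.4713, 0.0281, 0.0117]
eef_rot: [0.798, 0.603, -0.0, 0.001]
contact_force: [0.0, -0.2, -1.1]
opening: 0.596
finger_force: 10.0
```

Request:
carry_out --plan '[{"rot": [0, 0, 0], "xyz": [0, 0, 0.001], "grip": 255}, {"rot": [0, 0, 0], "xyz": [0, 0, 0.0015], "grip": 255}, {"rot": [0, 0, 0], "xyz": [0, 0, 0.0015], "grip": 255}]'

```text
clock: 24.08
tool_pos: [0.4711, 0.0278, 0.0106]
eef_rot: [0.798, 0.603, -0.0, 0.001]
contact_force: [-2.0, -1.3, 8.7]
opening: 0.594
finger_force: 9.6
```

Request:
carry_out --plan '[{"rot": [0, 0, 0], "xyz": [0, 0, 0], "grip": 52}, {"rot": [0, 0, 0], "xyz": [0, 0, 0], "grip": 52}, {"rot": [0, 0, 0], "xyz": [0, 0, 0], "grip": 52}, {"rot": [0, 0, 0], "xyz": [0, 0, 0], "grip": 52}, {"rot": [0, 0, 0], "xyz": [0, 0, -0.02], "grip": 52}, {"rot": [0, 0, 0], "xyz": [0, 0, -0.05], "grip": 52}, {"rot": [0, 0, 0], "xyz": [0, 0, -0.09], "grip": 52}, {"rot": [0, 0, 0], "xyz": [0, 0, -0.13], "grip": 52}]'

```text
clock: 24.75
tool_pos: [0.4695, 0.0282, 0.1404]
eef_rot: [0.798, 0.603, -0.002, -0.0]
contact_force: [1.4, 0.7, -0.2]
opening: 0.797
finger_force: 0.0
```

```bash
python3 - <<'E'
from h import *
plan((.48,-.15,.2,-5),(.4455,-.394,.2,0),(.4455,-.394,.024,0))
E
```

```text
t 24.75 at [0.4697 0.0283 0.1764] F [ 1.4  0.7 -0.2] open 0.797 ff 0.0
(0.48, -0.15, 0.2, -5) xyz [-0.1688  0.0586 -0.0233] rot [-0.003   0.0027 -0.1897] rows 5
(0.4455, -0.394, 0.2, 0) xyz [-0.2461 -0.0131  0.    ] rot [ 0.      0.     -0.0873] rows 6
(0.4455, -0.394, 0.024, 0) xyz [0.    0.    0.176] rot [0. 0. 0.] rows 5
```

Request:
carry_out --plan '[{"rot": [0, 0, -0.19], "xyz": [-0.169, 0.059, -0.023], "grip": 0}, {"rot": [0, 0, -0.19], "xyz": [-0.169, 0.059, -0.023], "grip": 0}, {"rot": [0, 0, -0.19], "xyz": [-0.169, 0.059, -0.023], "grip": 0}, {"rot": [0, 0, -0.19], "xyz": [-0.169, 0.059, -0.023], "grip": 0}, {"rot": [0, 0, -0.19], "xyz": [-0.169, 0.059, -0.023], "grip": 0}, {"rot": [0, 0, -0.19], "xyz": [-0.169, 0.059, -0.023], "grip": 0}]'

```text
clock: 25.25
tool_pos: [0.481, -0.156, 0.1634]
eef_rot: [0.74, 0.673, -0.002, 0.002]
contact_force: [-0.4, 0.7, 0.3]
opening: 0.999
finger_force: 0.0
```

Request:
carry_out --plan '[{"rot": [0, 0, -0.087], "xyz": [-0.246, -0.013, 0], "grip": 0}, {"rot": [0, 0, -0.087], "xyz": [-0.246, -0.013, 0], "grip": 0}, {"rot": [0, 0, -0.087], "xyz": [-0.246, -0.013, 0], "grip": 0}, {"rot": [0, 0, -0.087], "xyz": [-0.246, -0.013, 0], "grip": 0}, {"rot": [0, 0, -0.087], "xyz": [-0.246, -0.013, 0], "grip": 0}, {"rot": [0, 0, -0.087], "xyz": [-0.246, -0.013, 0], "grip": 0}, {"rot": [0, 0, -0.087], "xyz": [-0.246, -0.013, 0], "grip": 0}, {"rot": [0, 0, -0.087], "xyz": [-0.246, -0.013, 0], "grip": 0}]'

```text
clock: 25.92
tool_pos: [0.4459, -0.3955, 0.1627]
eef_rot: [0.708, 0.706, -0.001, 0.0]
contact_force: [0.7, 1.1, -0.7]
opening: 1.001
finger_force: 0.0
```

Request:
carry_out --plan '[{"rot": [0, 0, 0], "xyz": [0, 0, 0], "grip": 0}, {"rot": [0, 0, 0], "xyz": [0, 0, 0], "grip": 0}, {"rot": [0, 0, 0], "xyz": [0, 0, 0], "grip": 0}]'

```text
clock: 26.17
tool_pos: [0.4479, -0.3918, 0.1632]
eef_rot: [0.706, 0.708, -0.0, -0.0]
contact_force: [-0.3, 0.2, -0.4]
opening: 0.998
finger_force: 0.0
```

```bash
cat >> h.py <<'E'
CUPS={'A':(.553,-.403,.052),'B':(.511,-.297,.052),'C':(.4455,-.394,.052),'t1':(.607,-.3065,.09),'t2':(.4145,-.2905,.09)}
def rimcheck(names, ref='scene0', cams=('scene',)):
    """match each cup's starting image patch in the present picture: shift in px"""
    for n in cams:
        im=snap(n); old=cv2.imread(f'pics/{ref if n=="scene" else "top0"}.png')
        for k in names:
            u,v=proj(n,np.array(CUPS[k]))[0].round().astype(int); w=11
            tp=old[v-w:v+w,u-w:u+w]; ar=im[v-w-12:v+w+12,u-w-12:u+w+12]
            m=cv2.matchTemplate(ar,tp,cv2.TM_CCOEFF_NORMED); _,mx,_,l=cv2.minMaxLoc(m); print(n,k,'shift',l[0]-12,l[1]-12,'score',round(mx,2))
E
python3 - <<'E'
from h import *
plan((.4455,-.394,.024,0)); rimcheck('ABC')
E
```

```text
t 26.17 at [ 0.4479 -0.3918  0.1992] F [-0.3  0.2 -0.4] open 0.998 ff 0.0
(0.4455, -0.394, 0.024, 0) xyz [-0.0021 -0.0023  0.1752] rot [-0.0009  0.0004  0.0036] rows 5
scene A shift -5 -12 score 0.27
scene B shift 0 0 score 0.99
scene C shift 0 0 score 0.99
```

Cups B and C are unmoved. I'll take C.

Request:
carry_out --plan '[{"rot": [0, 0, 0.004], "xyz": [-0.002, -0.002, 0.04], "grip": 0}, {"rot": [0, 0, 0.004], "xyz": [-0.002, -0.002, 0.08], "grip": 0}, {"rot": [0, 0, 0.004], "xyz": [-0.002, -0.002, 0.11], "grip": 0}, {"rot": [0, 0, 0.004], "xyz": [-0.002, -0.002, 0.14], "grip": 0}, {"rot": [0, 0, 0.004], "xyz": [-0.002, -0.002, 0.165], "grip": 0}, {"rot": [0, 0, 0.004], "xyz": [-0.002, -0.002, 0.175], "grip": 0}, {"rot": [0, 0, 0.004], "xyz": [-0.002, -0.002, 0.175], "grip": 0}, {"rot": [0, 0, 0.004], "xyz": [-0.002, -0.002, 0.175], "grip": 0}]'

```text
clock: 26.88
tool_pos: [0.4452, -0.3964, -0.0111]
eef_rot: [0.708, 0.706, -0.001, 0.001]
contact_force: [0.1, -1.0, 0.1]
opening: 1.001
finger_force: 0.0
```

Request:
carry_out --plan '[{"rot": [0, 0, 0], "xyz": [0, 0, 0], "grip": 255}, {"rot": [0, 0, 0], "xyz": [0, 0, 0], "grip": 255}, {"rot": [0, 0, 0], "xyz": [0, 0, 0], "grip": 255}, {"rot": [0, 0, 0], "xyz": [0, 0, 0], "grip": 255}, {"rot": [0, 0, 0], "xyz": [0, 0, 0], "grip": 255}, {"rot": [0, 0, 0], "xyz": [0, 0, 0], "grip": 255}, {"rot": [0, 0, 0], "xyz": [0, 0, 0], "grip": 255}, {"rot": [0, 0, 0], "xyz": [0, 0, 0], "grip": 255}]' --squeeze 10

```text
clock: 27.55
tool_pos: [0.4451, -0.397, -0.011]
eef_rot: [0.708, 0.706, -0.001, 0.001]
contact_force: [0.1, 0.0, 6.3]
opening: 0.608
finger_force: 9.7
```

Request:
carry_out --plan '[{"rot": [0, 0, 0], "xyz": [0, 0, -0.03], "grip": 255}, {"rot": [0, 0, 0], "xyz": [0, 0, -0.065], "grip": 255}, {"rot": [0, 0, 0], "xyz": [0, 0, -0.105], "grip": 255}, {"rot": [0, 0, 0], "xyz": [0, 0, -0.145], "grip": 255}, {"rot": [0, 0, 0], "xyz": [0, 0, -0.175], "grip": 255}, {"rot": [0, 0, 0], "xyz": [0, 0, -0.175], "grip": 255}]'

```text
clock: 28.05
tool_pos: [0.4478, -0.3992, 0.1695]
eef_rot: [0.709, 0.705, -0.0, 0.006]
contact_force: [-0.2, 0.1, -1.1]
opening: 0.611
finger_force: 10.0
```

```bash
python3 - <<'E'
from h import *
plan((.50,-.12,.2,5),(.4733,.0998,.2,14))
E
```

```text
t 28.05 at [ 0.4475 -0.3989  0.2055] F [-0.2  0.1 -1.1] open 0.611 ff 10.0
(0.5, -0.12, 0.2, 5) xyz [0.2791 0.0511 0.0033] rot [ 0.0076  0.0096 -0.0919] rows 7
(0.4733, 0.0998, 0.2, 14) xyz [ 0.2213 -0.0074  0.    ] rot [ 0.      0.     -0.1571] rows 6
```

Request:
carry_out --plan '[{"rot": [0, 0, -0.01], "xyz": [0.037, 0.006, 0], "grip": 255}, {"rot": [0, 0, -0.02], "xyz": [0.074, 0.012, 0], "grip": 255}, {"rot": [0, 0, -0.03], "xyz": [0.111, 0.02, 0], "grip": 255}, {"rot": [0, 0, -0.05], "xyz": [0.148, 0.028, 0], "grip": 255}, {"rot": [0, 0, -0.06], "xyz": [0.185, 0.035, 0], "grip": 255}, {"rot": [0, 0, -0.07], "xyz": [0.222, 0.041, 0], "grip": 255}, {"rot": [0, 0, -0.087], "xyz": [0.259, 0.047, 0], "grip": 255}, {"rot": [0, 0, -0.09], "xyz": [0.28, 0.051, 0], "grip": 255}]'

```text
clock: 28.72
tool_pos: [0.4966, -0.1111, 0.1617]
eef_rot: [0.674, 0.739, -0.001, -0.001]
contact_force: [0.1, 0.3, -0.6]
opening: 0.605
finger_force: 10.0
```

Request:
carry_out --plan '[{"rot": [0, 0, -0.02], "xyz": [0.035, 0, 0], "grip": 255}, {"rot": [0, 0, -0.05], "xyz": [0.07, -0.002, 0], "grip": 255}, {"rot": [0, 0, -0.08], "xyz": [0.105, -0.003, 0], "grip": 255}, {"rot": [0, 0, -0.1], "xyz": [0.14, -0.005, 0], "grip": 255}, {"rot": [0, 0, -0.13], "xyz": [0.175, -0.006, 0], "grip": 255}, {"rot": [0, 0, -0.157], "xyz": [0.21, -0.007, 0], "grip": 255}, {"rot": [0, 0, -0.157], "xyz": [0.22, -0.007, 0], "grip": 255}, {"rot": [0, 0, -0.157], "xyz": [0.22, -0.007, 0], "grip": 255}]'

```text
clock: 29.38
tool_pos: [0.47, 0.1058, 0.1615]
eef_rot: [0.614, 0.79, -0.001, -0.001]
contact_force: [-0.1, -0.6, -1.5]
opening: 0.607
finger_force: 10.0
```

Request:
carry_out --plan '[{"rot": [0, 0, 0], "xyz": [0, 0, 0], "grip": 255}, {"rot": [0, 0, 0], "xyz": [0, 0, 0], "grip": 255}, {"rot": [0, 0, 0], "xyz": [0, 0, 0], "grip": 255}]'

```text
clock: 29.63
tool_pos: [0.4712, 0.0995, 0.1622]
eef_rot: [0.618, 0.786, -0.002, 0.001]
contact_force: [-0.2, -0.5, -0.9]
opening: 0.606
finger_force: 10.0
```

```bash
python3 - <<'E'
from h import *
plan((.4733,.0985,.048,14))
E
```

```text
t 29.63 at [0.4713 0.0997 0.1982] F [-0.2 -0.5 -0.9] open 0.606 ff 10.0
(0.4733, 0.0985, 0.048, 14) xyz [-0.0012  0.002   0.1502] rot [-0.002   0.003  -0.0052] rows 4
```

Request:
carry_out --plan '[{"rot": [0, 0, -0.005], "xyz": [-0.001, 0.002, 0.035], "grip": 255}, {"rot": [0, 0, -0.005], "xyz": [-0.001, 0.002, 0.07], "grip": 255}, {"rot": [0, 0, -0.005], "xyz": [-0.001, 0.002, 0.105], "grip": 255}, {"rot": [0, 0, -0.005], "xyz": [-0.001, 0.002, 0.13], "grip": 255}, {"rot": [0, 0, -0.005], "xyz": [-0.001, 0.002, 0.142], "grip": 255}, {"rot": [0, 0, -0.005], "xyz": [-0.001, 0.002, 0.147], "grip": 255}, {"rot": [0, 0, -0.005], "xyz": [-0.001, 0.002, 0.15], "grip": 255}, {"rot": [0, 0, -0.005], "xyz": [-0.001, 0.002, 0.151], "grip": 255}]'

```text
clock: 30.3
tool_pos: [0.4727, 0.0992, 0.0118]
eef_rot: [0.615, 0.788, -0.002, 0.0]
contact_force: [-2.6, -1.2, 4.4]
opening: 0.605
finger_force: 9.8
```

Request:
carry_out --plan '[{"rot": [0, 0, 0], "xyz": [0, 0, 0.001], "grip": 255}, {"rot": [0, 0, 0], "xyz": [0, 0, 0.001], "grip": 255}, {"rot": [0, 0, 0], "xyz": [0, 0, 0.001], "grip": 255}]'

```text
clock: 30.55
tool_pos: [0.4732, 0.0998, 0.0117]
eef_rot: [0.615, 0.789, -0.001, 0.001]
contact_force: [-2.6, -3.6, 6.0]
opening: 0.604
finger_force: 9.7
```

Request:
carry_out --plan '[{"rot": [0, 0, 0], "xyz": [0, 0, 0], "grip": 52}, {"rot": [0, 0, 0], "xyz": [0, 0, 0], "grip": 52}, {"rot": [0, 0, 0], "xyz": [0, 0, 0], "grip": 52}, {"rot": [0, 0, 0], "xyz": [0, 0, 0], "grip": 52}, {"rot": [0, 0, 0], "xyz": [0, 0, -0.02], "grip": 52}, {"rot": [0, 0, 0], "xyz": [0, 0, -0.06], "grip": 52}, {"rot": [0, 0, 0], "xyz": [0, 0, -0.1], "grip": 52}, {"rot": [0, 0, 0], "xyz": [0, 0, -0.14], "grip": 52}]'

```text
clock: 31.22
tool_pos: [0.4727, 0.1016, 0.1517]
eef_rot: [0.614, 0.789, -0.001, -0.0]
contact_force: [1.2, -0.1, 0.5]
opening: 0.8
finger_force: 0.0
```

```bash
python3 - <<'E'
from h import *
plan((.51,-.1,.2,55),(.511,-.297,.2,90),(.511,-.297,.024,90)); rimcheck('B')
E
```

```text
t 31.22 at [0.4728 0.1017 0.1877] F [ 1.2 -0.1  0.5] open 0.8 ff 0.0
(0.51, -0.1, 0.2, 55) xyz [-0.2047 -0.0136 -0.012 ] rot [-0.0029  0.0006 -0.7115] rows 6
(0.511, -0.297, 0.2, 90) xyz [-0.1138 -0.1608  0.    ] rot [ 0.      0.     -0.6109] rows 5
(0.511, -0.297, 0.024, 90) xyz [0.    0.    0.176] rot [0. 0. 0.] rows 5
scene B shift 0 0 score 0.99
```

Request:
carry_out --plan '[{"rot": [0, 0, -0.71], "xyz": [-0.205, -0.014, -0.012], "grip": 0}, {"rot": [0, 0, -0.71], "xyz": [-0.205, -0.014, -0.012], "grip": 0}, {"rot": [0, 0, -0.71], "xyz": [-0.205, -0.014, -0.012], "grip": 0}, {"rot": [0, 0, -0.71], "xyz": [-0.205, -0.014, -0.012], "grip": 0}, {"rot": [0, 0, -0.71], "xyz": [-0.205, -0.014, -0.012], "grip": 0}, {"rot": [0, 0, -0.71], "xyz": [-0.205, -0.014, -0.012], "grip": 0}, {"rot": [0, 0, -0.71], "xyz": [-0.205, -0.014, -0.012], "grip": 0}, {"rot": [0, 0, -0.71], "xyz": [-0.205, -0.014, -0.012], "grip": 0}]'

```text
clock: 31.93
tool_pos: [0.5099, -0.1002, 0.1625]
eef_rot: [0.303, 0.953, -0.0, -0.0]
contact_force: [-0.3, -0.3, 0.3]
opening: 1.004
finger_force: 0.0
```

Request:
carry_out --plan '[{"rot": [0, 0, -0.61], "xyz": [-0.114, -0.161, 0], "grip": 0}, {"rot": [0, 0, -0.61], "xyz": [-0.114, -0.161, 0], "grip": 0}, {"rot": [0, 0, -0.61], "xyz": [-0.114, -0.161, 0], "grip": 0}, {"rot": [0, 0, -0.61], "xyz": [-0.114, -0.161, 0], "grip": 0}, {"rot": [0, 0, -0.61], "xyz": [-0.114, -0.161, 0], "grip": 0}, {"rot": [0, 0, -0.61], "xyz": [-0.114, -0.161, 0], "grip": 0}, {"rot": [0, 0, -0.61], "xyz": [-0.114, -0.161, 0], "grip": 0}, {"rot": [0, 0, -0.61], "xyz": [-0.114, -0.161, 0], "grip": 0}]'

```text
clock: 32.6
tool_pos: [0.5114, -0.2948, 0.1629]
eef_rot: [0.001, 1.0, 0.0, -0.0]
contact_force: [-0.8, 0.1, 0.1]
opening: 1.001
finger_force: 0.0
```

Request:
carry_out --plan '[{"rot": [0, 0, 0], "xyz": [0, 0, 0], "grip": 0}, {"rot": [0, 0, 0], "xyz": [0, 0, 0], "grip": 0}, {"rot": [0, 0, 0], "xyz": [0, 0, 0], "grip": 0}]'

```text
clock: 32.85
tool_pos: [0.5113, -0.296, 0.1633]
eef_rot: [0.0, 1.0, -0.001, -0.0]
contact_force: [-0.2, 1.0, -0.6]
opening: 0.994
finger_force: 0.0
```

```bash
python3 - <<'E'
from h import *
plan((.511,-.297,.024,90)); print(r.get_state()['q'])
E
```

```text
t 32.85 at [ 0.5113 -0.2959  0.1993] F [-0.2  1.  -0.6] open 0.994 ff 0.0
(0.511, -0.297, 0.024, 90) xyz [ 0.0002 -0.0008  0.1753] rot [-0.0016 -0.0008 -0.0002] rows 5
[ 0.6875  0.7148 -0.4222  1.7057  0.3847  0.8044  1.6572]
```

Request:
carry_out --plan '[{"rot": [0, 0, 0], "xyz": [0, -0.001, 0.04], "grip": 0}, {"rot": [0, 0, 0], "xyz": [0, -0.001, 0.08], "grip": 0}, {"rot": [0, 0, 0], "xyz": [0, -0.001, 0.11], "grip": 0}, {"rot": [0, 0, 0], "xyz": [0, -0.001, 0.14], "grip": 0}, {"rot": [0, 0, 0], "xyz": [0, -0.001, 0.165], "grip": 0}, {"rot": [0, 0, 0], "xyz": [0, -0.001, 0.175], "grip": 0}, {"rot": [0, 0, 0], "xyz": [0, -0.001, 0.175], "grip": 0}, {"rot": [0, 0, 0], "xyz": [0, -0.001, 0.175], "grip": 0}]'

```text
clock: 33.52
tool_pos: [0.5111, -0.2989, -0.0114]
eef_rot: [0.001, 1.0, -0.001, -0.0]
contact_force: [1.0, -0.1, -0.1]
opening: 1.0
finger_force: 0.0
```

Request:
carry_out --plan '[{"rot": [0, 0, 0], "xyz": [0, 0, 0], "grip": 255}, {"rot": [0, 0, 0], "xyz": [0, 0, 0], "grip": 255}, {"rot": [0, 0, 0], "xyz": [0, 0, 0], "grip": 255}, {"rot": [0, 0, 0], "xyz": [0, 0, 0], "grip": 255}, {"rot": [0, 0, 0], "xyz": [0, 0, 0], "grip": 255}, {"rot": [0, 0, 0], "xyz": [0, 0, 0], "grip": 255}, {"rot": [0, 0, 0], "xyz": [0, 0, 0], "grip": 255}, {"rot": [0, 0, 0], "xyz": [0, 0, 0], "grip": 255}]' --squeeze 10

```text
clock: 34.18
tool_pos: [0.5108, -0.2992, -0.0114]
eef_rot: [0.001, 1.0, -0.001, -0.0]
contact_force: [-1.3, 0.3, 5.5]
opening: 0.598
finger_force: 9.7
```

Request:
carry_out --plan '[{"rot": [0, 0, 0], "xyz": [0, 0, -0.03], "grip": 255}, {"rot": [0, 0, 0], "xyz": [0, 0, -0.065], "grip": 255}, {"rot": [0, 0, 0], "xyz": [0, 0, -0.105], "grip": 255}, {"rot": [0, 0, 0], "xyz": [0, 0, -0.145], "grip": 255}, {"rot": [0, 0, 0], "xyz": [0, 0, -0.175], "grip": 255}, {"rot": [0, 0, 0], "xyz": [0, 0, -0.175], "grip": 255}]'

```text
clock: 34.68
tool_pos: [0.5146, -0.3004, 0.1692]
eef_rot: [0.002, 1.0, -0.003, 0.005]
contact_force: [0.4, -1.0, -0.9]
opening: 0.601
finger_force: 10.0
```

```bash
python3 - <<'E'
from h import *
plan((.54,-.12,.2,89),(.5405,.0623,.2,89)); 
# where the two placed cups are: scene picture, tan rim by template from low cup at start
s0=cv2.imread('pics/scene0.png')
for n,old in(('scene','scene0'),('top','top0')):
    im=snap(n,'m_'+n); o=cv2.imread(f'pics/{old}.png')
    for k,(x,y) in dict(C=(.4733,.1005),A=(.4718,.0295)).items():
        u,v=proj(n,np.array(CUPS[k]))[0]; u0,v0=round(u),round(v); w=9 if n=='top' else 11
        tp=o[v0-w:v0+w,u0-w:u0+w]; U,V=proj(n,[x,y,.075])[0]; U0,V0=round(U),round(V)
        m=cv2.matchTemplate(im[V0-w-10:V0+w+10,U0-w-10:U0+w+10],tp,cv2.TM_CCOEFF_NORMED);_,mx,_,l=cv2.minMaxLoc(m)
        print(n,k,round(mx,2),unp(n,U0+l[0]-10+u-u0,V0+l[1]-10+v-v0,.075))
E
```

```text
t 34.68 at [ 0.5143 -0.3001  0.2052] F [ 0.4 -1.  -0.9] open 0.601 ff 10.0
(0.54, -0.12, 0.2, 89) xyz [-0.0251  0.1803  0.0043] rot [-0.0066  0.0096  0.0142] rows 5
(0.5405, 0.0623, 0.2, 89) xyz [0.0027 0.1823 0.    ] rot [0. 0. 0.] rows 5
scene C 0.44 [0.4704 0.0942 0.075 ]
scene A 0.5 [0.4342 0.0439 0.075 ]
top C 0.46 [0.4738 0.1017 0.075 ]
top A 0.65 [0.4728 0.0312 0.075 ]
```

Request:
carry_out --plan '[{"rot": [0, 0, 0], "xyz": [-0.005, 0.036, 0], "grip": 255}, {"rot": [0, 0, 0], "xyz": [-0.01, 0.072, 0], "grip": 255}, {"rot": [0, 0, 0], "xyz": [-0.015, 0.108, 0], "grip": 255}, {"rot": [0, 0, 0], "xyz": [-0.02, 0.144, 0], "grip": 255}, {"rot": [0, 0, 0.01], "xyz": [-0.025, 0.18, 0], "grip": 255}, {"rot": [0, 0, 0.014], "xyz": [-0.025, 0.216, 0], "grip": 255}, {"rot": [0, 0, 0.014], "xyz": [-0.024, 0.252, 0], "grip": 255}, {"rot": [0, 0, 0.014], "xyz": [-0.023, 0.288, 0], "grip": 255}]'

```text
clock: 35.45
tool_pos: [0.5326, -0.0096, 0.1603]
eef_rot: [0.008, 1.0, -0.001, -0.003]
contact_force: [0.8, 0.3, -1.3]
opening: 0.597
finger_force: 10.0
```

Request:
carry_out --plan '[{"rot": [0, 0, 0], "xyz": [0, 0.035, 0], "grip": 255}, {"rot": [0, 0, 0], "xyz": [0, 0.065, 0], "grip": 255}, {"rot": [0, 0, 0], "xyz": [0, 0.073, 0], "grip": 255}, {"rot": [0, 0, 0], "xyz": [0, 0.073, 0], "grip": 255}, {"rot": [0, 0, 0], "xyz": [0, 0.073, 0], "grip": 255}]'

```text
clock: 35.87
tool_pos: [0.5346, 0.0609, 0.1608]
eef_rot: [0.008, 1.0, -0.002, -0.002]
contact_force: [0.1, -0.8, -0.5]
opening: 0.601
finger_force: 10.0
```

```bash
python3 - <<'E'
from h import *
plan((.5405,.0623,.048,89)); 
E
```

```text
t 35.87 at [0.5347 0.061  0.1968] F [ 0.1 -0.8 -0.5] open 0.601 ff 10.0
(0.5405, 0.0623, 0.048, 89) xyz [-0.0064  0.002   0.1488] rot [-0.0039 -0.0041  0.001 ] rows 4
```

Request:
carry_out --plan '[{"rot": [-0.004, -0.004, 0], "xyz": [-0.006, 0.002, 0.035], "grip": 255}, {"rot": [-0.004, -0.004, 0], "xyz": [-0.006, 0.002, 0.07], "grip": 255}, {"rot": [-0.004, -0.004, 0], "xyz": [-0.006, 0.002, 0.105], "grip": 255}, {"rot": [-0.004, -0.004, 0], "xyz": [-0.006, 0.002, 0.13], "grip": 255}, {"rot": [-0.004, -0.004, 0], "xyz": [-0.006, 0.002, 0.142], "grip": 255}, {"rot": [-0.004, -0.004, 0], "xyz": [-0.006, 0.002, 0.147], "grip": 255}, {"rot": [-0.004, -0.004, 0], "xyz": [-0.006, 0.002, 0.149], "grip": 255}, {"rot": [-0.004, -0.004, 0], "xyz": [-0.006, 0.002, 0.149], "grip": 255}]'

```text
clock: 36.53
tool_pos: [0.5417, 0.0621, 0.0133]
eef_rot: [0.009, 1.0, 0.001, 0.002]
contact_force: [1.2, -0.4, -1.1]
opening: 0.602
finger_force: 10.0
```

Request:
carry_out --plan '[{"rot": [0, 0, 0], "xyz": [0, 0, 0.001], "grip": 255}, {"rot": [0, 0, 0], "xyz": [0, 0, 0.001], "grip": 255}, {"rot": [0, 0, 0], "xyz": [0, 0, 0.001], "grip": 255}]'

```text
clock: 36.78
tool_pos: [0.5423, 0.0635, 0.0132]
eef_rot: [0.009, 1.0, 0.001, 0.002]
contact_force: [-0.2, 0.3, -1.3]
opening: 0.597
finger_force: 10.0
```

Request:
carry_out --plan '[{"rot": [0, 0, 0], "xyz": [0, 0, 0.001], "grip": 255}, {"rot": [0, 0, 0], "xyz": [0, 0, 0.0025], "grip": 255}, {"rot": [0, 0, 0], "xyz": [0, 0, 0.0025], "grip": 255}]'

```text
clock: 37.03
tool_pos: [0.5424, 0.0638, 0.0109]
eef_rot: [0.009, 1.0, 0.001, 0.003]
contact_force: [0.3, -0.6, 5.2]
opening: 0.599
finger_force: 9.7
```

Request:
carry_out --plan '[{"rot": [0, 0, 0], "xyz": [0, 0, 0], "grip": 52}, {"rot": [0, 0, 0], "xyz": [0, 0, 0], "grip": 52}, {"rot": [0, 0, 0], "xyz": [0, 0, 0], "grip": 52}, {"rot": [0, 0, 0], "xyz": [0, 0, 0], "grip": 52}, {"rot": [0, 0, 0], "xyz": [0, 0, -0.02], "grip": 52}, {"rot": [0, 0, 0], "xyz": [0, 0, -0.06], "grip": 52}, {"rot": [0, 0, 0], "xyz": [0, 0, -0.1], "grip": 52}, {"rot": [0, 0, 0], "xyz": [0, 0, -0.15], "grip": 52}]'

```text
clock: 37.7
tool_pos: [0.5401, 0.0632, 0.1525]
eef_rot: [0.008, 1.0, 0.001, 0.0]
contact_force: [1.1, -0.2, 0.5]
opening: 0.794
finger_force: 0.0
```

```bash
python3 - <<'E'
from h import *
plan((.536,-.145,.2,104),(.536,-.145,.096,104)); 
# block outline & slot direction from the starting top picture: minAreaRect of red-brown block
o=cv2.imread('pics/top0.png').astype(int)
im=snap('top');s=snap('scene'); sub=o[205:260,305:355]; 
for n,f in(('top','top0'),('scene','scene0')):
    im=cv2.imread(f'pics/{f}.png'); hsv=cv2.cvtColor(im,cv2.COLOR_BGR2HSV); u,v=proj(n,[.536,-.146,.127])[0].round().astype(int)
    S=hsv[v-22:v+22,u-22:u+22].astype(int)
    # handle: bright tan
    m=((S[:,:,2]>165)&(S[:,:,1]>70)).astype(np.uint8); nn,lab,st,ce=cv2.connectedComponentsWithStats(m)
    for i in range(1,nn):
        if st[i,4]>15:
            pts=np.argwhere(lab==i)[:,::-1]+[u-22,v-22]; W=np.array([unp(n,*p,.127)[:2] for p in pts]); c=W.mean(0); w,V=np.linalg.eigh(np.cov(W.T)); d=V[:,1]*np.sign(V[0,1])
            print(n,st[i,4],'c',c,'yaw',np.degrees(np.arctan2(d[1],d[0])),'len',np.ptp(W@d),np.ptp(W@V[:,0]))
E
```

```text
t 37.7 at [0.5401 0.0632 0.1885] F [ 1.1 -0.2  0.5] open 0.794 ff 0.0
(0.536, -0.145, 0.2, 104) xyz [ 0.0007 -0.2082 -0.0119] rot [ 0.0016  0.0011 -0.2607] rows 6
(0.536, -0.145, 0.096, 104) xyz [0.    0.    0.104] rot [0. 0. 0.] rows 3
top 43 c [ 0.5561 -0.1406] yaw 11.662288239555378 len 0.026599860667509412 0.011041970319838196
top 42 c [ 0.5163 -0.1497] yaw 14.832997279988188 len 0.026604358894450675 0.010808901876608323
scene 137 c [ 0.5208 -0.0847] yaw -3.5221887530965725 len 0.06110419380152993 0.03062113939933575
scene 44 c [ 0.5188 -0.1521] yaw 12.219441121083904 len 0.025047311126206007 0.01131633618646588
scene 64 c [ 0.5615 -0.1435] yaw 0.6478270666268745 len 0.03907369263111915 0.01796976121412161
```

Request:
carry_out --plan '[{"rot": [0, 0, -0.24], "xyz": [0.001, -0.208, -0.012], "grip": 52}, {"rot": [0, 0, -0.24], "xyz": [0.001, -0.208, -0.012], "grip": 52}, {"rot": [0, 0, -0.24], "xyz": [0.001, -0.208, -0.012], "grip": 52}, {"rot": [0, 0, -0.24], "xyz": [0.001, -0.208, -0.012], "grip": 52}, {"rot": [0, 0, -0.24], "xyz": [0.001, -0.208, -0.012], "grip": 52}, {"rot": [0, 0, -0.24], "xyz": [0.001, -0.208, -0.012], "grip": 52}, {"rot": [0, 0, -0.24], "xyz": [0.001, -0.208, -0.012], "grip": 52}, {"rot": [0, 0, -0.24], "xyz": [0.001, -0.208, -0.012], "grip": 52}]'

```text
clock: 38.47
tool_pos: [0.5363, -0.1439, 0.1626]
eef_rot: [-0.111, 0.994, 0.001, 0.001]
contact_force: [-0.0, 0.7, 0.2]
opening: 0.796
finger_force: 0.0
```

Request:
carry_out --plan '[{"rot": [0, 0, 0], "xyz": [0, 0, 0], "grip": 52}, {"rot": [0, 0, 0], "xyz": [0, 0, 0], "grip": 52}, {"rot": [0, 0, 0], "xyz": [0, 0, 0], "grip": 52}]'

```text
clock: 38.72
tool_pos: [0.5369, -0.1428, 0.1631]
eef_rot: [-0.113, 0.994, 0.001, 0.002]
contact_force: [0.4, -0.1, 0.0]
opening: 0.801
finger_force: 0.0
```

```bash
python3 - <<'E'
from h import *
plan((.5362,-.1455,.096,103)); 
E
```

```text
t 38.72 at [ 0.5367 -0.1429  0.1991] F [ 0.4 -0.1  0. ] open 0.801 ff 0.0
(0.5362, -0.1455, 0.096, 103) xyz [ 0.0015 -0.0026  0.1031] rot [ 0.0017  0.0037 -0.0006] rows 3
```

Request:
carry_out --plan '[{"rot": [0.001, 0.003, 0], "xyz": [0.001, -0.003, 0.03], "grip": 52}, {"rot": [0.001, 0.003, 0], "xyz": [0.001, -0.003, 0.06], "grip": 52}, {"rot": [0.001, 0.003, 0], "xyz": [0.001, -0.003, 0.085], "grip": 52}, {"rot": [0.001, 0.003, 0], "xyz": [0.001, -0.003, 0.098], "grip": 52}, {"rot": [0.001, 0.003, 0], "xyz": [0.001, -0.003, 0.103], "grip": 52}, {"rot": [0.001, 0.003, 0], "xyz": [0.001, -0.003, 0.103], "grip": 52}, {"rot": [0.001, 0.003, 0], "xyz": [0.001, -0.003, 0.103], "grip": 52}]'

```text
clock: 39.3
tool_pos: [0.5373, -0.1469, 0.0606]
eef_rot: [-0.112, 0.994, 0.0, 0.001]
contact_force: [0.8, 0.6, -0.1]
opening: 0.795
finger_force: 0.0
```

Request:
carry_out --plan '[{"rot": [0, 0, 0], "xyz": [0, 0, 0], "grip": 255}, {"rot": [0, 0, 0], "xyz": [0, 0, 0], "grip": 255}, {"rot": [0, 0, 0], "xyz": [0, 0, 0], "grip": 255}, {"rot": [0, 0, 0], "xyz": [0, 0, 0], "grip": 255}, {"rot": [0, 0, 0], "xyz": [0, 0, 0], "grip": 255}, {"rot": [0, 0, 0], "xyz": [0, 0, 0], "grip": 255}, {"rot": [0, 0, 0], "xyz": [0, 0, 0], "grip": 255}, {"rot": [0, 0, 0], "xyz": [0, 0, 0], "grip": 255}]' --squeeze 20

```text
clock: 39.97
tool_pos: [0.5367, -0.1476, 0.0601]
eef_rot: [-0.111, 0.994, 0.0, 0.0]
contact_force: [-0.1, 0.0, -0.0]
opening: 0.216
finger_force: 0.0
```

Request:
carry_out --plan '[{"rot": [0, 0, 0], "xyz": [0, 0, 0], "grip": 255}, {"rot": [0, 0, 0], "xyz": [0, 0, 0], "grip": 255}, {"rot": [0, 0, 0], "xyz": [0, 0, 0], "grip": 255}, {"rot": [0, 0, 0], "xyz": [0, 0, 0], "grip": 255}, {"rot": [0, 0, 0], "xyz": [0, 0, 0], "grip": 255}, {"rot": [0, 0, 0], "xyz": [0, 0, 0], "grip": 255}]' --squeeze 45

```text
clock: 40.47
tool_pos: [0.5366, -0.1473, 0.06]
eef_rot: [-0.111, 0.994, 0.0, 0.0]
contact_force: [-0.1, 1.6, -1.1]
opening: 0.155
finger_force: 44.9
```

Request:
carry_out --plan '[{"rot": [0, 0, 0], "xyz": [0, 0, -0.02], "grip": 255}, {"rot": [0, 0, 0], "xyz": [0, 0, -0.04], "grip": 255}, {"rot": [0, 0, 0], "xyz": [0, 0, -0.07], "grip": 255}, {"rot": [0, 0, 0], "xyz": [0, 0, -0.1], "grip": 255}, {"rot": [0, 0, 0], "xyz": [0, 0, -0.12], "grip": 255}, {"rot": [0, 0, 0], "xyz": [0, 0, -0.12], "grip": 255}, {"rot": [0, 0, 0], "xyz": [0, 0, -0.12], "grip": 255}]'

```text
clock: 41.05
tool_pos: [0.5367, -0.1482, 0.1803]
eef_rot: [-0.111, 0.994, -0.0, 0.001]
contact_force: [-0.5, 1.0, -3.1]
opening: 0.152
finger_force: 44.9
```

```bash
python3 - <<'E'
from h import *
plan((.52,.1,.215,97),(.474,.35,.215,91.8),(.474,.35,.15,91.8)); 
E
```

```text
t 41.05 at [ 0.5366 -0.1482  0.2163] F [-0.5  1.  -3.1] open 0.152 ff 44.9
(0.52, 0.1, 0.215, 97) xyz [-0.0385  0.2457  0.0011] rot [-0.0009  0.0015  0.1004] rows 6
(0.474, 0.35, 0.215, 91.8) xyz [0.0152 0.2537 0.    ] rot [0.     0.     0.0908] rows 7
(0.474, 0.35, 0.15, 91.8) xyz [0.    0.    0.065] rot [0. 0. 0.] rows 2
```

Request:
carry_out --plan '[{"rot": [0, 0, 0.015], "xyz": [-0.006, 0.035, 0], "grip": 255}, {"rot": [0, 0, 0.03], "xyz": [-0.012, 0.07, 0], "grip": 255}, {"rot": [0, 0, 0.045], "xyz": [-0.017, 0.105, 0], "grip": 255}, {"rot": [0, 0, 0.06], "xyz": [-0.022, 0.14, 0], "grip": 255}, {"rot": [0, 0, 0.075], "xyz": [-0.028, 0.175, 0], "grip": 255}, {"rot": [0, 0, 0.09], "xyz": [-0.033, 0.21, 0], "grip": 255}, {"rot": [0, 0, 0.1], "xyz": [-0.038, 0.246, 0], "grip": 255}, {"rot": [0, 0, 0.1], "xyz": [-0.038, 0.246, 0], "grip": 255}]'

```text
clock: 41.72
tool_pos: [0.5169, 0.1112, 0.1789]
eef_rot: [-0.068, 0.998, 0.004, -0.001]
contact_force: [0.0, 1.2, -2.4]
opening: 0.155
finger_force: 44.9
```

Request:
carry_out --plan '[{"rot": [0, 0, 0.015], "xyz": [0.002, 0.037, 0], "grip": 255}, {"rot": [0, 0, 0.03], "xyz": [0.004, 0.074, 0], "grip": 255}, {"rot": [0, 0, 0.045], "xyz": [0.006, 0.111, 0], "grip": 255}, {"rot": [0, 0, 0.06], "xyz": [0.008, 0.148, 0], "grip": 255}, {"rot": [0, 0, 0.075], "xyz": [0.011, 0.185, 0], "grip": 255}, {"rot": [0, 0, 0.09], "xyz": [0.013, 0.222, 0], "grip": 255}, {"rot": [0, 0, 0.09], "xyz": [0.015, 0.254, 0], "grip": 255}, {"rot": [0, 0, 0.09], "xyz": [0.015, 0.254, 0], "grip": 255}]'

```text
clock: 42.38
tool_pos: [0.4685, 0.36, 0.1785]
eef_rot: [-0.022, 1.0, 0.003, -0.002]
contact_force: [-1.1, 1.4, -2.5]
opening: 0.155
finger_force: 44.9
```

Request:
carry_out --plan '[{"rot": [0, 0, 0], "xyz": [0, 0, 0], "grip": 255}, {"rot": [0, 0, 0], "xyz": [0, 0, 0], "grip": 255}, {"rot": [0, 0, 0], "xyz": [0, 0, 0], "grip": 255}]'

```text
clock: 42.63
tool_pos: [0.4734, 0.3481, 0.1788]
eef_rot: [-0.016, 1.0, -0.002, -0.0]
contact_force: [-0.3, 0.2, -3.1]
opening: 0.151
finger_force: 44.9
```

```bash
python3 - <<'E'
from h import *
plan((.474,.35,.15,91.8)); snap('scene','n_scene'); t=snap('top','n_top')
# shelf measure by scene camera (start picture): bright pale region -> quad
for n,f,zz in(('scene','scene0',.051),('top','top0',.051)):
    im=cv2.imread(f'pics/{f}.png'); hsv=cv2.cvtColor(im,cv2.COLOR_BGR2HSV).astype(int)
    P=proj(n,[.474,.35,.051])[0].round().astype(int)
    g=hsv[P[1]-60:P[1]+60,P[0]-60:P[0]+60]; m=((g[:,:,2]>175)&(g[:,:,1]<60)).astype(np.uint8)
    nn,lab,st,ce=cv2.connectedComponentsWithStats(m); i=1+np.argmax(st[1:,4])
    full=(lab==i).astype(np.uint8); ct=max(cv2.findContours(full,cv2.RETR_EXTERNAL,cv2.CHAIN_APPROX_NONE)[0],key=cv2.contourArea)[:,0,:]
    W=np.array([unp(n,*(p+P-60),zz)[:2] for p in ct]).astype(np.float32); rc=cv2.minAreaRect(W*1000); print(n,rc)
    fill=np.zeros_like(full); cv2.drawContours(fill,[ct.reshape(-1,1,2)],-1,1,-1); hole=(fill==1)&(full==0)
    k,l2,s2,c2=cv2.connectedComponentsWithStats(hole.astype(np.uint8)); j=1+np.argmax(s2[1:,4]); hp=np.argwhere(l2==j)[:,::-1]
    Wh=np.array([unp(n,*(p+P-60),zz)[:2] for p in hp]); print('hole',len(hp),Wh.mean(0),np.ptp(Wh,0))
E
```

```text
t 42.63 at [0.4734 0.3483 0.2148] F [-0.3  0.2 -3.1] open 0.151 ff 44.9
(0.474, 0.35, 0.15, 91.8) xyz [-0.0007  0.0019  0.0648] rot [-0.0032 -0.0009 -0.0004] rows 2
scene ((529.723876953125, 406.89215087890625), (29.151697158813477, 75.05154418945312), 30.854185104370117)
hole 2 [0.5202 0.4271] [0.0021 0.0021]
top ((473.58270263671875, 351.4456481933594), (218.4331512451172, 168.63136291503906), 1.6179105043411255)
hole 118 [0.4729 0.3519] [0.0453 0.0201]
```

```bash
python3 - <<'E'
from h import *
for n,f in(('scene','scene0'),('top','top0')):
    g=cv2.imread(f'pics/{f}.png',0); P=proj(n,[.473,.35,.051])[0].round().astype(int)
    w=9 if n=='scene' else 14
    c=g[P[1]-w:P[1]+w+1,P[0]-w:P[0]+w+1].astype(float); base=np.percentile(c,85); m=(base-c)/(base-c.min()); m[m<.25]=0
    ys,xs=np.mgrid[-w:w+1,-w:w+1]; 
    # weighted centroid; scene sees slot's opening at top face edges
    u=P[0]+(xs*m).sum()/m.sum(); v=P[1]+(ys*m).sum()/m.sum(); print(n,P,(u,v),unp(n,u,v,.051), base,c.min())
# predicted marks of key foot (true hand pose): foot bottom centre 79mm below tip... compare on the scene picture
p=np.array([.4734,.3483,.2148-.079])
for n in('scene','top'): print(n,'foot',proj(n,p)[0],'slot',proj(n,[.4735,.3485,.051])[0])
s=cv2.imread('pics/n_scene.png'); u,v=proj('scene',p)[0].round().astype(int)
a=cv2.resize(s[v-50:v+50,u-40:u+40],(400,500),interpolation=cv2.INTER_CUBIC)
for X,c in((p,(0,0,255)),(p+[.02,.0006,.008],(255,255,0)),(p+[-.02,-.0006,.008],(255,255,0)),(p+[0,0,.023],(255,0,255)),(p+[0,0,.098],(0,255,0))):
    q=(proj('scene',X)[0]-[u,v]+[40.5,50.5])*5; cv2.drawMarker(a,tuple(int(round(t)) for t in q),c,cv2.MARKER_CROSS,10,1)
t=cv2.imread('pics/n_top.png'); b=cv2.resize(t[190:315,200:300],(400,500),interpolation=cv2.INTER_CUBIC)
cv2.imwrite('pics/n1.png',np.hstack([a,b]))
E
```

```text
scene [337 121] (np.float64(338.4582264565775), np.float64(121.1209234151704)) [0.4765 0.3508 0.051 ] 195.0 73.0
top [155 261] (np.float64(154.54841997961265), np.float64(260.5780665987088)) [0.4739 0.3516 0.051 ] 201.0 84.0
scene foot [339.9563  97.9621] slot [337.1775 121.0079]
top foot [146.6287 260.2981] slot [155.6398 260.676 ]
```

View pics/n1.png

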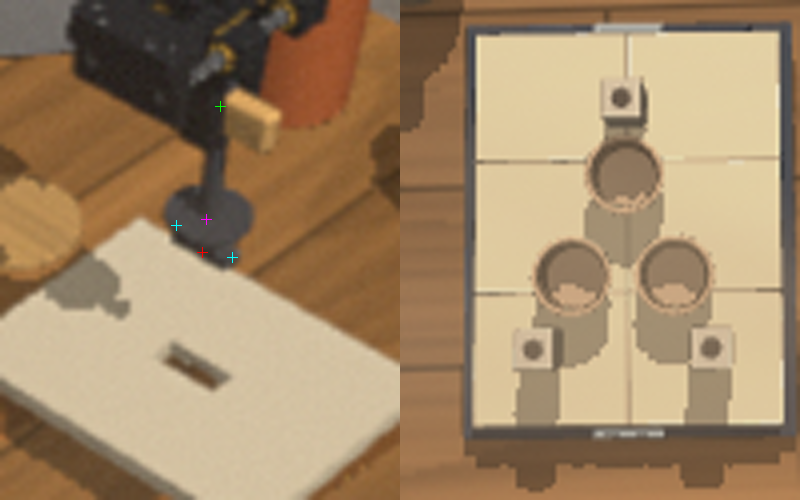

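The right half shows all three low cups upright inside the prop triangle. The left half shows the key upright over the shelf, its slot at crop (195,367). Scene and top put the slot at about (0.475, 0.3495), so I'll align and lower.

```bash
python3 - <<'E'
from h import *
plan((.475,.3495,.138,91.8))
E
```

```text
t 42.73 at [0.4737 0.3488 0.2156] F [ 0.8  0.6 -3.1] open 0.154 ff 44.9
(0.475, 0.3495, 0.138, 91.8) xyz [-0.0014  0.0008  0.0775] rot [-0.0017 -0.0001 -0.0007] rows 2
```

Request:
carry_out --plan '[{"rot": [-0.003, 0, 0], "xyz": [-0.0016, 0.0012, 0.03], "grip": 255}, {"rot": [-0.003, 0, 0], "xyz": [-0.0016, 0.0012, 0.06], "grip": 255}, {"rot": [-0.003, 0, 0], "xyz": [-0.0016, 0.0012, 0.075], "grip": 255}, {"rot": [-0.003, 0, 0], "xyz": [-0.0016, 0.0012, 0.077], "grip": 255}, {"rot": [-0.003, 0, 0], "xyz": [-0.0016, 0.0012, 0.077], "grip": 255}, {"rot": [-0.003, 0, 0], "xyz": [-0.0016, 0.0012, 0.077], "grip": 255}]'

```text
clock: 43.23
tool_pos: [0.4756, 0.3524, 0.1042]
eef_rot: [-0.016, 1.0, 0.002, 0.001]
contact_force: [0.3, -0.4, -2.5]
opening: 0.154
finger_force: 44.9
```

```bash
python3 - <<'E'
from h import *
plan((.475,.3495,.126,91.8))
E
```

```text
t 43.23 at [0.4755 0.3522 0.1402] F [ 0.3 -0.4 -2.5] open 0.154 ff 44.9
(0.475, 0.3495, 0.126, 91.8) xyz [ 0.0006 -0.0028  0.0142] rot [0.0044 0.0019 0.0009] rows 1
```

Request:
carry_out --plan '[{"rot": [0.003, 0.001, 0], "xyz": [0.0006, -0.0026, 0], "grip": 255}, {"rot": [0.003, 0.001, 0], "xyz": [0.0006, -0.0026, 0], "grip": 255}, {"rot": [0.003, 0.001, 0], "xyz": [0.0006, -0.0026, 0], "grip": 255}, {"rot": [0.003, 0.001, 0], "xyz": [0.0006, -0.0026, 0], "grip": 255}, {"rot": [0.003, 0.001, 0], "xyz": [0.0006, -0.0026, 0], "grip": 255}]'

```text
clock: 43.65
tool_pos: [0.4743, 0.3498, 0.1036]
eef_rot: [-0.017, 1.0, 0.0, 0.0]
contact_force: [0.5, 0.9, -2.0]
opening: 0.152
finger_force: 44.9
```

```bash
python3 - <<'E'
from h import *
plan((.475,.3495,.126,91.8))
# scene camera: compare the foot/collar with the slot numerically is hard; just state
E
```

```text
t 43.65 at [0.4743 0.3497 0.1396] F [ 0.5  0.9 -2. ] open 0.152 ff 44.9
(0.475, 0.3495, 0.126, 91.8) xyz [-0.0007 -0.0003  0.0136] rot [0.0007 0.0001 0.0018] rows 1
```

Request:
carry_out --plan '[{"rot": [0, 0, 0.001], "xyz": [-0.0007, -0.0002, 0.004], "grip": 255}, {"rot": [0, 0, 0.001], "xyz": [-0.0007, -0.0002, 0.008], "grip": 255}, {"rot": [0, 0, 0.001], "xyz": [-0.0007, -0.0002, 0.011], "grip": 255}, {"rot": [0, 0, 0.001], "xyz": [-0.0007, -0.0002, 0.013], "grip": 255}, {"rot": [0, 0, 0.001], "xyz": [-0.0007, -0.0002, 0.013], "grip": 255}]'

```text
clock: 44.07
tool_pos: [0.4744, 0.3491, 0.0894]
eef_rot: [-0.016, 1.0, -0.0, -0.001]
contact_force: [0.8, 0.9, -2.7]
opening: 0.152
finger_force: 44.9
```

Request:
carry_out --plan '[{"rot": [0, 0, 0], "xyz": [0, 0, 0.002], "grip": 255}, {"rot": [0, 0, 0], "xyz": [0, 0, 0.003], "grip": 255}, {"rot": [0, 0, 0], "xyz": [0, 0, 0.003], "grip": 255}]'

```text
clock: 44.32
tool_pos: [0.4748, 0.3493, 0.087]
eef_rot: [-0.016, 1.0, 0.0, -0.0]
contact_force: [-0.6, -0.3, -2.6]
opening: 0.151
finger_force: 44.9
```

Request:
carry_out --plan '[{"rot": [0, 0, 0], "xyz": [0, 0, 0.003], "grip": 255}, {"rot": [0, 0, 0], "xyz": [0, 0, 0.006], "grip": 255}, {"rot": [0, 0, 0], "xyz": [0, 0, 0.009], "grip": 255}, {"rot": [0, 0, 0], "xyz": [0, 0, 0.01], "grip": 255}, {"rot": [0, 0, 0], "xyz": [0, 0, 0.01], "grip": 255}]'

```text
clock: 44.73
tool_pos: [0.4746, 0.3492, 0.0768]
eef_rot: [-0.016, 1.0, -0.0, -0.001]
contact_force: [-0.1, 0.8, -3.4]
opening: 0.15
finger_force: 44.9
```

Request:
carry_out --plan '[{"rot": [0, 0, 0], "xyz": [0, 0, 0.002], "grip": 255}, {"rot": [0, 0, 0], "xyz": [0, 0, 0.004], "grip": 255}, {"rot": [0, 0, 0], "xyz": [0, 0, 0.004], "grip": 255}]'

```text
clock: 44.98
tool_pos: [0.4747, 0.3493, 0.0728]
eef_rot: [-0.016, 1.0, -0.0, -0.0]
contact_force: [-1.1, 0.2, -3.5]
opening: 0.156
finger_force: 44.9
```

```bash
python3 - <<'E'
from h import *
plan((.475,.3495,.107,91.8),(.475,.3495,.107,1.8)); print(r.get_state()['q'])
E
```

```text
t 44.98 at [0.4747 0.3493 0.1088] F [-1.1  0.2 -3.5] open 0.156 ff 44.9
(0.475, 0.3495, 0.107, 91.8) xyz [-0.0003  0.0002  0.0018] rot [-0.0001 -0.0009  0.0008] rows 1
(0.475, 0.3495, 0.107, 1.8) xyz [0. 0. 0.] rot [-0.      0.     -1.5708] rows 13
[-0.537   0.8314 -0.3066  1.7761  0.4067  0.5976  0.5136]
```

Request:
carry_out --plan '[{"rot": [0, 0, 0.08], "xyz": [0, 0, 0.001], "grip": 255}, {"rot": [0, 0, 0.18], "xyz": [0, 0, 0.001], "grip": 255}, {"rot": [0, 0, 0.28], "xyz": [0, 0, 0.001], "grip": 255}, {"rot": [0, 0, 0.38], "xyz": [0, 0, 0.001], "grip": 255}, {"rot": [0, 0, 0.48], "xyz": [0, 0, 0.001], "grip": 255}, {"rot": [0, 0, 0.58], "xyz": [0, 0, 0.001], "grip": 255}, {"rot": [0, 0, 0.68], "xyz": [0, 0, 0.001], "grip": 255}, {"rot": [0, 0, 0.785], "xyz": [0, 0, 0.001], "grip": 255}]'

```text
clock: 45.65
tool_pos: [0.4748, 0.3497, 0.0723]
eef_rot: [0.37, 0.929, 0.0, -0.0]
contact_force: [0.3, -0.3, -3.0]
opening: 0.155
finger_force: 44.9
```

Request:
carry_out --plan '[{"rot": [0, 0, 0.08], "xyz": [0, 0, 0], "grip": 255}, {"rot": [0, 0, 0.18], "xyz": [0, 0, 0], "grip": 255}, {"rot": [0, 0, 0.28], "xyz": [0, 0, 0], "grip": 255}, {"rot": [0, 0, 0.38], "xyz": [0, 0, 0], "grip": 255}, {"rot": [0, 0, 0.48], "xyz": [0, 0, 0], "grip": 255}, {"rot": [0, 0, 0.58], "xyz": [0, 0, 0], "grip": 255}, {"rot": [0, 0, 0.68], "xyz": [0, 0, 0], "grip": 255}, {"rot": [0, 0, 0.785], "xyz": [0, 0, 0], "grip": 255}]'

```text
clock: 46.32
tool_pos: [0.4746, 0.3498, 0.0722]
eef_rot: [0.697, 0.717, 0.0, -0.001]
contact_force: [-0.3, 0.2, -2.7]
opening: 0.153
finger_force: 44.9
```

Request:
carry_out --plan '[{"rot": [0, 0, 0], "xyz": [0, 0, 0], "grip": 255}, {"rot": [0, 0, 0], "xyz": [0, 0, 0], "grip": 255}, {"rot": [0, 0, 0], "xyz": [0, 0, 0], "grip": 255}]'

```text
clock: 46.57
tool_pos: [0.4747, 0.3496, 0.0722]
eef_rot: [0.694, 0.72, -0.0, -0.0]
contact_force: [-0.4, 0.1, -2.4]
opening: 0.15
finger_force: 44.9
```

```bash
python3 - <<'E'
from h import *
plan((.475,.3495,.113,1.8)); print(r.get_state()['q'],r.get_state()['moment'])
E
```

```text
t 46.57 at [0.4747 0.3496 0.1082] F [-0.4  0.1 -2.4] open 0.15 ff 44.9
(0.475, 0.3495, 0.113, 1.8) xyz [-0.0001  0.0003 -0.0048] rot [-0.0006 -0.0004  0.0045] rows 1
[-0.7716  0.8247  0.1034  1.7894 -0.1506  0.5354 -0.5355] [-0.03    0.123   0.0249]
```

Request:
carry_out --plan '[{"rot": [0, 0, 0.004], "xyz": [0, 0, -0.002], "grip": 255}, {"rot": [0, 0, 0.004], "xyz": [0, 0, -0.004], "grip": 255}, {"rot": [0, 0, 0.004], "xyz": [0, 0, -0.0055], "grip": 255}, {"rot": [0, 0, 0.004], "xyz": [0, 0, -0.007], "grip": 255}, {"rot": [0, 0, 0.004], "xyz": [0, 0, -0.008], "grip": 255}, {"rot": [0, 0, 0.004], "xyz": [0, 0, -0.008], "grip": 255}]' --squeeze 58

```text
clock: 47.07
tool_pos: [0.4741, 0.3488, 0.0796]
eef_rot: [0.697, 0.717, -0.001, -0.0]
contact_force: [0.3, -0.2, -11.0]
opening: 0.15
finger_force: 57.9
```

Request:
carry_out --plan '[{"rot": [0, 0, 0], "xyz": [0, 0, -0.003], "grip": 255}, {"rot": [0, 0, 0], "xyz": [0, 0, -0.006], "grip": 255}, {"rot": [0, 0, 0], "xyz": [0, 0, -0.009], "grip": 255}, {"rot": [0, 0, 0], "xyz": [0, 0, -0.012], "grip": 255}, {"rot": [0, 0, 0], "xyz": [0, 0, -0.012], "grip": 255}, {"rot": [0, 0, 0], "xyz": [0, 0, -0.012], "grip": 255}]'

```text
clock: 47.57
tool_pos: [0.4751, 0.3496, 0.0925]
eef_rot: [0.697, 0.717, 0.0, -0.0]
contact_force: [0.3, 1.1, -10.8]
opening: 0.152
finger_force: 57.9
```

```bash
python3 - <<'E'
from h import *
plan(); print(r.get_state()['moment'])
E
```

```text
t 47.57 at [0.4751 0.3496 0.1285] F [  0.3   1.1 -10.8] open 0.152 ff 57.9
[-0.1438  0.0551  0.047 ]
```

Request:
carry_out --plan '[{"rot": [0, 0, 0], "xyz": [0, 0, -0.01], "grip": 255}, {"rot": [0, 0, 0], "xyz": [0, 0, -0.025], "grip": 255}, {"rot": [0, 0, 0], "xyz": [0, 0, -0.04], "grip": 255}, {"rot": [0, 0, 0], "xyz": [0, 0, -0.055], "grip": 255}, {"rot": [0, 0, 0], "xyz": [0, 0, -0.07], "grip": 255}, {"rot": [0, 0, 0], "xyz": [0, 0, -0.085], "grip": 255}, {"rot": [0, 0, 0], "xyz": [0, 0, -0.095], "grip": 255}, {"rot": [0, 0, 0], "xyz": [0, 0, -0.097], "grip": 255}]'

```text
clock: 48.23
tool_pos: [0.4759, 0.35, 0.1915]
eef_rot: [0.697, 0.717, 0.002, 0.0]
contact_force: [1.1, 0.4, -10.1]
opening: 0.151
finger_force: 57.9
```

```bash
python3 - <<'E'
from h import *
plan((.508,.062,.225,-1.25)); print(r.get_state()['q'])
E
```

```text
t 48.23 at [0.4759 0.3499 0.2275] F [  1.1   0.4 -10.1] open 0.151 ff 57.9
(0.508, 0.062, 0.225, -1.25) xyz [-0.2887  0.0238  0.0019] rot [ 0.0026 -0.0026  0.0507] rows 7
[-0.7977  0.6566  0.1482  1.6995 -0.1276  0.7912 -0.5615]
```

Full weight is on the key, and it hangs level. I'll traverse gently.

Request:
carry_out --plan '[{"rot": [0, 0, 0], "xyz": [-0.01, 0.001, 0], "grip": 255}, {"rot": [0, 0, 0.01], "xyz": [-0.028, 0.002, 0], "grip": 255}, {"rot": [0, 0, 0.015], "xyz": [-0.048, 0.004, 0], "grip": 255}, {"rot": [0, 0, 0.02], "xyz": [-0.068, 0.006, 0], "grip": 255}, {"rot": [0, 0, 0.025], "xyz": [-0.088, 0.007, 0], "grip": 255}, {"rot": [0, 0, 0.03], "xyz": [-0.108, 0.009, 0], "grip": 255}, {"rot": [0, 0, 0.03], "xyz": [-0.128, 0.011, 0], "grip": 255}, {"rot": [0, 0, 0.03], "xyz": [-0.148, 0.012, 0], "grip": 255}]'

```text
clock: 48.9
tool_pos: [0.4906, 0.1994, 0.1882]
eef_rot: [0.708, 0.707, -0.001, -0.0]
contact_force: [0.4, 0.3, -10.2]
opening: 0.151
finger_force: 57.9
```

Request:
carry_out --plan '[{"rot": [0, 0, 0], "xyz": [-0.02, 0.002, 0], "grip": 255}, {"rot": [0, 0, 0.01], "xyz": [-0.04, 0.004, 0], "grip": 255}, {"rot": [0, 0, 0.01], "xyz": [-0.06, 0.005, 0], "grip": 255}, {"rot": [0, 0, 0.02], "xyz": [-0.08, 0.007, 0], "grip": 255}, {"rot": [0, 0, 0.02], "xyz": [-0.1, 0.008, 0], "grip": 255}, {"rot": [0, 0, 0.02], "xyz": [-0.12, 0.009, 0], "grip": 255}, {"rot": [0, 0, 0.02], "xyz": [-0.134, 0.01, 0], "grip": 255}, {"rot": [0, 0, 0.02], "xyz": [-0.14, 0.0105, 0], "grip": 255}]'

```text
clock: 49.57
tool_pos: [0.5005, 0.0572, 0.1884]
eef_rot: [0.716, 0.698, -0.002, 0.0]
contact_force: [0.1, -1.0, -10.1]
opening: 0.156
finger_force: 57.9
```

Request:
carry_out --plan '[{"rot": [0, 0, 0], "xyz": [0, 0, 0], "grip": 255}, {"rot": [0, 0, 0], "xyz": [0, 0, 0], "grip": 255}, {"rot": [0, 0, 0], "xyz": [0, 0, 0], "grip": 255}, {"rot": [0, 0, 0], "xyz": [0, 0, 0], "grip": 255}]'

```text
clock: 49.9
tool_pos: [0.5014, 0.0635, 0.189]
eef_rot: [0.714, 0.701, 0.0, -0.001]
contact_force: [0.4, 0.6, -11.1]
opening: 0.15
finger_force: 57.9
```

```bash
python3 - <<'E'
from h import *
plan((.508,.062,.180,-1.25)); print(r.get_state()['q'],r.get_state()['moment'])
t=snap('top','q_top');s=snap('scene','q_scene')
# visible shelf edges in the top picture: pale low-saturation mask at underside .111 top .122 approx
z=.225-.114+.040+.011
for n,im in(('top',t),('scene',s)):
    hsv=cv2.cvtColor(im,cv2.COLOR_BGR2HSV).astype(int); P=proj(n,[.508,.062,z])[0].round().astype(int)
    g=hsv[P[1]-75:P[1]+75,P[0]-75:P[0]+75]; m=((g[:,:,2]>165)&(g[:,:,1]<52)).astype(np.uint8); m=cv2.morphologyEx(m,cv2.MORPH_OPEN,np.ones((3,3)))
    ys,xs=np.nonzero(m); h=cv2.convexHull(np.c_[xs,ys].astype(np.int32))[:,0]
    W=np.array([unp(n,*(p+P-75),z)[:2] for p in h],np.float32); print(n,m.sum(),cv2.minAreaRect(W*1000),W.min(0),W.max(0))
E
```

```text
t 49.9 at [0.5015 0.0635 0.225 ] F [  0.4   0.6 -11.1] open 0.15 ff 57.9
(0.508, 0.062, 0.18, -1.25) xyz [-0.0014  0.0066  0.045 ] rot [-0.0007 -0.0012  0.0034] rows 2
[-0.285   0.5558  0.1082  1.9454 -0.0971  0.6457 -0.1338] [-0.1498  0.0426  0.0118]
top 1990 ((538.8507080078125, -35.24705505371094), (265.03851318359375, 305.5827941894531), 21.109085083007812) [ 0.3895 -0.1367] [0.7018 0.1471]Traceback (most recent call last):
  File "<stdin>", line 9, in <module>
TypeError: 'NoneType' object is not subscriptable
```

Request:
carry_out --plan '[{"rot": [0, 0, 0.003], "xyz": [-0.0014, 0.0066, 0], "grip": 255}, {"rot": [0, 0, 0.003], "xyz": [-0.0014, 0.0066, 0.01], "grip": 255}, {"rot": [0, 0, 0.003], "xyz": [-0.0014, 0.0066, 0.02], "grip": 255}, {"rot": [0, 0, 0.003], "xyz": [-0.0014, 0.0066, 0.03], "grip": 255}, {"rot": [0, 0, 0.003], "xyz": [-0.0014, 0.0066, 0.038], "grip": 255}, {"rot": [0, 0, 0.003], "xyz": [-0.0014, 0.0066, 0.042], "grip": 255}, {"rot": [0, 0, 0.003], "xyz": [-0.0014, 0.0066, 0.042], "grip": 255}, {"rot": [0, 0, 0.003], "xyz": [-0.0014, 0.0066, 0.042], "grip": 255}]'

```text
clock: 50.67
tool_pos: [0.5084, 0.0603, 0.1471]
eef_rot: [0.716, 0.699, -0.0, -0.0]
contact_force: [0.5, 0.2, -10.1]
opening: 0.154
finger_force: 57.9
```

Request:
carry_out --plan '[{"rot": [0, 0, 0], "xyz": [0, 0, 0], "grip": 255}, {"rot": [0, 0, 0], "xyz": [0, 0, 0], "grip": 255}, {"rot": [0, 0, 0], "xyz": [0, 0, 0], "grip": 255}, {"rot": [0, 0, 0], "xyz": [0, 0, 0], "grip": 255}]'

```text
clock: 51.0
tool_pos: [0.5084, 0.0603, 0.1475]
eef_rot: [0.716, 0.699, 0.0, -0.0]
contact_force: [0.4, 0.0, -11.0]
opening: 0.152
finger_force: 57.8
```

```bash
python3 - <<'E'
from h import *
plan((.508,.062,.175,-1.25))
t=snap('top');s=snap('scene'); z=.183-.114+.040+.011
# look along lines for shelf edges: sample intensity across expected edges (left/right y, near/far x) in both cameras
th=np.radians(-1.3);ex=np.array([np.cos(th),np.sin(th),0]);ey=np.array([-np.sin(th),np.cos(th),0]);c=np.array([.508,.062,z])
def edge(n,im,mid,d):
    L=np.arange(-.012,.0121,.001); g=im.astype(np.float32)
    q=proj(n,np.array([c+mid+d*l for l in L])).astype(np.float32)
    v=cv2.remap(g,q[:,0].reshape(1,-1),q[:,1].reshape(1,-1),cv2.INTER_LINEAR)[0]; dd=np.abs(np.diff(v,axis=0)).sum(1); dd=np.convolve(dd,np.ones(3)/3,'same'); k=dd.argmax(); return round(1000*(L[k]+.0005)),round(float(dd[k]))
for n,im in(('top',t),('scene',s)):
    for lab,d,h,o in(('+x',ex,.11,ey),('-x',-ex,.11,ey),('+y',ey,.085,ex),('-y',-ey,.085,ex)):
        print(n,lab,[edge(n,im,d*h+o*w,d) for w in(-.07,-.05,-.03,0,.03,.05,.07)])
E
```

```text
t 51.0 at [0.5084 0.0603 0.1835] F [  0.4   0.  -11. ] open 0.152 ff 57.8
(0.508, 0.062, 0.175, -1.25) xyz [ 0.0017 -0.0004  0.0085] rot [ 0.0003 -0.0004 -0.0022] rows 1
top +x [(0, 8), (0, 10), (5, 34), (8, 86), (8, 75), (4, 66), (1, 6)]
top -x [(2, 37), (2, 43), (-10, 29), (-6, 3), (5, 1), (-8, 1), (4, 1)]
top +y [(10, 5), (11, 2), (11, 3), (11, 4), (4, 38), (4, 23), (2, 32)]
top -y [(1, 8), (3, 15), (1, 8), (1, 6), (0, 6), (0, 6), (0, 6)]
scene +x [(-2, 13), (5, 40), (3, 12), (-1, 15), (-2, 15), (6, 28), (5, 40)]
scene -x [(0, 61), (0, 63), (0, 62), (8, 23), (-1, 12), (0, 40), (3, 33)]
scene +y [(-10, 35), (-6, 12), (-9, 73), (1, 44), (1, 47), (2, 47), (2, 53)]
scene -y [(1, 44), (1, 49), (1, 49), (0, 43), (0, 48), (0, 51), (0, 42)]
```

Request:
carry_out --plan '[{"rot": [0, 0, -0.002], "xyz": [0.0017, 0, 0.002], "grip": 255}, {"rot": [0, 0, -0.002], "xyz": [0.0017, 0, 0.004], "grip": 255}, {"rot": [0, 0, -0.002], "xyz": [0.0017, 0, 0.006], "grip": 255}, {"rot": [0, 0, -0.002], "xyz": [0.0017, 0, 0.008], "grip": 255}, {"rot": [0, 0, -0.002], "xyz": [0.0017, 0, 0.008], "grip": 255}, {"rot": [0, 0, -0.002], "xyz": [0.0017, 0, 0.008], "grip": 255}]'

```text
clock: 51.6
tool_pos: [0.5079, 0.0619, 0.1389]
eef_rot: [0.715, 0.699, -0.0, -0.0]
contact_force: [-0.3, -0.5, -11.0]
opening: 0.15
finger_force: 57.8
```

Request:
carry_out --plan '[{"rot": [0, 0, 0], "xyz": [0, 0, 0.001], "grip": 255}, {"rot": [0, 0, 0], "xyz": [0, 0, 0.002], "grip": 255}, {"rot": [0, 0, 0], "xyz": [0, 0, 0.003], "grip": 255}, {"rot": [0, 0, 0], "xyz": [0, 0, 0.004], "grip": 255}, {"rot": [0, 0, 0], "xyz": [0, 0, 0.004], "grip": 255}, {"rot": [0, 0, 0], "xyz": [0, 0, 0.004], "grip": 255}]'

```text
clock: 52.1
tool_pos: [0.5087, 0.062, 0.1355]
eef_rot: [0.715, 0.699, 0.0, 0.0]
contact_force: [-0.8, 0.3, -2.7]
opening: 0.154
finger_force: 57.8
```

Request:
carry_out --plan '[{"rot": [0, 0, 0], "xyz": [0, 0, 0.001], "grip": 255}, {"rot": [0, 0, 0], "xyz": [0, 0, 0.002], "grip": 255}, {"rot": [0, 0, 0], "xyz": [0, 0, 0.003], "grip": 255}, {"rot": [0, 0, 0], "xyz": [0, 0, 0.003], "grip": 255}, {"rot": [0, 0, 0], "xyz": [0, 0, 0.003], "grip": 255}]'

```text
clock: 52.52
tool_pos: [0.5083, 0.062, 0.1321]
eef_rot: [0.715, 0.699, -0.0, -0.0]
contact_force: [-0.1, -0.2, -2.5]
opening: 0.153
finger_force: 57.9
```

```bash
python3 - <<'E'
from h import *
plan((.5085,.062,.1685,-1.25),(.5085,.062,.1685,88.7)); print(r.get_state()['q'],r.get_state()['moment'])
E
```

```text
t 52.52 at [0.5083 0.062  0.1681] F [-0.1 -0.2 -2.5] open 0.153 ff 57.9
(0.5085, 0.062, 0.1685, -1.25) xyz [ 0.      0.0002 -0.0004] rot [-0.0004 -0.0002 -0.0002] rows 1
(0.5085, 0.062, 0.1685, 88.7) xyz [0. 0. 0.] rot [ 0.      0.     -1.5699] rows 13
[-0.2659  0.6539  0.0884  1.9821 -0.1108  0.5104 -0.1208] [-0.046   0.0792  0.0731]
```

Free of the recess and not resting on the collar. I'll turn the key back and draw it out.

Request:
carry_out --plan '[{"rot": [0, 0, -0.08], "xyz": [0, 0, 0], "grip": 255}, {"rot": [0, 0, -0.18], "xyz": [0, 0, 0], "grip": 255}, {"rot": [0, 0, -0.28], "xyz": [0, 0, 0], "grip": 255}, {"rot": [0, 0, -0.38], "xyz": [0, 0, 0], "grip": 255}, {"rot": [0, 0, -0.48], "xyz": [0, 0, 0], "grip": 255}, {"rot": [0, 0, -0.58], "xyz": [0, 0, 0], "grip": 255}, {"rot": [0, 0, -0.68], "xyz": [0, 0, 0], "grip": 255}, {"rot": [0, 0, -0.785], "xyz": [0, 0, 0], "grip": 255}]'

```text
clock: 53.18
tool_pos: [0.5083, 0.0618, 0.1321]
eef_rot: [0.391, 0.92, -0.0, -0.0]
contact_force: [-0.6, 0.3, -2.7]
opening: 0.151
finger_force: 57.9
```

Request:
carry_out --plan '[{"rot": [0, 0, -0.08], "xyz": [0, 0, 0], "grip": 255}, {"rot": [0, 0, -0.18], "xyz": [0, 0, 0], "grip": 255}, {"rot": [0, 0, -0.28], "xyz": [0, 0, 0], "grip": 255}, {"rot": [0, 0, -0.38], "xyz": [0, 0, 0], "grip": 255}, {"rot": [0, 0, -0.48], "xyz": [0, 0, 0], "grip": 255}, {"rot": [0, 0, -0.58], "xyz": [0, 0, 0], "grip": 255}, {"rot": [0, 0, -0.68], "xyz": [0, 0, 0], "grip": 255}, {"rot": [0, 0, -0.785], "xyz": [0, 0, 0], "grip": 255}]'

```text
clock: 53.85
tool_pos: [0.5083, 0.0616, 0.1321]
eef_rot: [0.009, 1.0, -0.0, -0.0]
contact_force: [-0.7, -0.8, -3.1]
opening: 0.149
finger_force: 57.9
```

Request:
carry_out --plan '[{"rot": [0, 0, 0], "xyz": [0, 0, 0], "grip": 255}, {"rot": [0, 0, 0], "xyz": [0, 0, 0], "grip": 255}, {"rot": [0, 0, 0], "xyz": [0, 0, 0], "grip": 255}]'

```text
clock: 54.1
tool_pos: [0.5082, 0.0618, 0.1321]
eef_rot: [0.013, 1.0, 0.0, -0.0]
contact_force: [-0.2, 0.3, -2.5]
opening: 0.153
finger_force: 57.9
```

```bash
python3 - <<'E'
from h import *
plan((.5085,.062,.1685,88.7)); print(r.get_state()['moment'])
E
```

```text
t 54.1 at [0.5082 0.0618 0.1681] F [-0.2  0.3 -2.5] open 0.153 ff 57.9
(0.5085, 0.062, 0.1685, 88.7) xyz [-0.0003  0.0002 -0.0004] rot [ 0.0001 -0.0004 -0.003 ] rows 1
[-0.0035 -0.0072  0.0192]
```

Request:
carry_out --plan '[{"rot": [0, 0, -0.003], "xyz": [0, 0, -0.001], "grip": 255}, {"rot": [0, 0, -0.003], "xyz": [0, 0, -0.002], "grip": 255}, {"rot": [0, 0, -0.003], "xyz": [0, 0, -0.004], "grip": 255}, {"rot": [0, 0, -0.003], "xyz": [0, 0, -0.006], "grip": 255}, {"rot": [0, 0, -0.003], "xyz": [0, 0, -0.006], "grip": 255}, {"rot": [0, 0, -0.003], "xyz": [0, 0, -0.006], "grip": 255}]'

```text
clock: 54.6
tool_pos: [0.5083, 0.062, 0.1383]
eef_rot: [0.01, 1.0, 0.0, -0.0]
contact_force: [0.2, -0.5, -2.0]
opening: 0.149
finger_force: 57.9
```

Request:
carry_out --plan '[{"rot": [0, 0, 0], "xyz": [0, 0, -0.005], "grip": 255}, {"rot": [0, 0, 0], "xyz": [0, 0, -0.01], "grip": 255}, {"rot": [0, 0, 0], "xyz": [0, 0, -0.015], "grip": 255}, {"rot": [0, 0, 0], "xyz": [0, 0, -0.02], "grip": 255}, {"rot": [0, 0, 0], "xyz": [0, 0, -0.03], "grip": 255}, {"rot": [0, 0, 0], "xyz": [0, 0, -0.045], "grip": 255}, {"rot": [0, 0, 0], "xyz": [0, 0, -0.06], "grip": 255}, {"rot": [0, 0, 0], "xyz": [0, 0, -0.06], "grip": 255}]'

```text
clock: 55.27
tool_pos: [0.5101, 0.0626, 0.2011]
eef_rot: [0.01, 1.0, 0.001, 0.003]
contact_force: [0.1, -0.1, -1.7]
opening: 0.154
finger_force: 57.9
```

```bash
python3 - <<'E'
from h import *
plan((.5366,-.1473,.235,102.7)); print(2*np.degrees(np.arctan2(.994,-.111))-90)
E
```

```text
t 55.27 at [0.5099 0.0626 0.2371] F [ 0.1 -0.1 -1.7] open 0.154 ff 57.9
(0.5366, -0.1473, 0.235, 102.7) xyz [-0.0308 -0.2093  0.0019] rot [ 0.0011  0.0052 -0.2416] rows 6
102.7436448075893
```

Request:
carry_out --plan '[{"rot": [0, 0, -0.04], "xyz": [-0.005, -0.035, 0], "grip": 255}, {"rot": [0, 0, -0.08], "xyz": [-0.01, -0.07, 0], "grip": 255}, {"rot": [0, 0, -0.12], "xyz": [-0.015, -0.105, 0], "grip": 255}, {"rot": [0, 0, -0.16], "xyz": [-0.02, -0.14, 0], "grip": 255}, {"rot": [0, 0, -0.2], "xyz": [-0.026, -0.175, 0], "grip": 255}, {"rot": [0, 0, -0.24], "xyz": [-0.03, -0.2, 0], "grip": 255}, {"rot": [0, 0.004, -0.24], "xyz": [-0.031, -0.209, 0], "grip": 255}, {"rot": [0, 0.004, -0.24], "xyz": [-0.031, -0.209, 0], "grip": 255}]'

```text
clock: 55.93
tool_pos: [0.5346, -0.1512, 0.1973]
eef_rot: [-0.107, 0.994, -0.0, -0.003]
contact_force: [0.6, -0.3, -2.7]
opening: 0.147
finger_force: 57.9
```

Request:
carry_out --plan '[{"rot": [0, 0, 0], "xyz": [0, 0, 0], "grip": 255}, {"rot": [0, 0, 0], "xyz": [0, 0, 0], "grip": 255}, {"rot": [0, 0, 0], "xyz": [0, 0, 0], "grip": 255}, {"rot": [0, 0, 0], "xyz": [0, 0, 0], "grip": 255}]'

```text
clock: 56.27
tool_pos: [0.5351, -0.1456, 0.1982]
eef_rot: [-0.111, 0.994, 0.0, -0.002]
contact_force: [-0.7, 0.3, -3.0]
opening: 0.149
finger_force: 57.9
```

```bash
python3 - <<'E'
from h import *
plan((.5366,-.1473,.125,102.7))
E
```

```text
t 56.27 at [ 0.5353 -0.1456  0.2342] F [-0.7  0.3 -3. ] open 0.149 ff 57.9
(0.5366, -0.1473, 0.125, 102.7) xyz [-0.0014 -0.0021  0.1092] rot [ 0.0014 -0.0041  0.0015] rows 3
```

Request:
carry_out --plan '[{"rot": [0.001, -0.004, 0.001], "xyz": [-0.0014, -0.002, 0.03], "grip": 255}, {"rot": [0.001, -0.004, 0.001], "xyz": [-0.0014, -0.002, 0.06], "grip": 255}, {"rot": [0.001, -0.004, 0.001], "xyz": [-0.0014, -0.002, 0.09], "grip": 255}, {"rot": [0.001, -0.004, 0.001], "xyz": [-0.0014, -0.002, 0.105], "grip": 255}, {"rot": [0.001, -0.004, 0.001], "xyz": [-0.0014, -0.002, 0.107], "grip": 255}, {"rot": [0.001, -0.004, 0.001], "xyz": [-0.0014, -0.002, 0.107], "grip": 255}, {"rot": [0.001, -0.004, 0.001], "xyz": [-0.0014, -0.002, 0.107], "grip": 255}, {"rot": [0.001, -0.004, 0.001], "xyz": [-0.0014, -0.002, 0.107], "grip": 255}]'

```text
clock: 56.93
tool_pos: [0.5378, -0.149, 0.0926]
eef_rot: [-0.11, 0.994, -0.0, 0.001]
contact_force: [-0.4, 0.1, -2.5]
opening: 0.154
finger_force: 57.9
```

```bash
python3 - <<'E'
from h import *
plan((.5366,-.1473,.112,102.7))
E
```

```text
t 56.93 at [ 0.5377 -0.149   0.1286] F [-0.4  0.1 -2.5] open 0.154 ff 57.9
(0.5366, -0.1473, 0.112, 102.7) xyz [0.0007 0.0019 0.0166] rot [-0.0011  0.0026 -0.0021] rows 1
```

Request:
carry_out --plan '[{"rot": [-0.001, 0.002, -0.002], "xyz": [0.0007, 0.0018, 0], "grip": 255}, {"rot": [-0.001, 0.002, -0.002], "xyz": [0.0007, 0.0018, 0.003], "grip": 255}, {"rot": [-0.001, 0.002, -0.002], "xyz": [0.0007, 0.0018, 0.006], "grip": 255}, {"rot": [-0.001, 0.002, -0.002], "xyz": [0.0007, 0.0018, 0.01], "grip": 255}, {"rot": [-0.001, 0.002, -0.002], "xyz": [0.0007, 0.0018, 0.014], "grip": 255}, {"rot": [-0.001, 0.002, -0.002], "xyz": [0.0007, 0.0018, 0.014], "grip": 255}, {"rot": [-0.001, 0.002, -0.002], "xyz": [0.0007, 0.0018, 0.014], "grip": 255}]'

```text
clock: 57.52
tool_pos: [0.535, -0.1476, 0.0766]
eef_rot: [-0.11, 0.994, 0.0, -0.002]
contact_force: [0.1, -0.0, -2.9]
opening: 0.153
finger_force: 57.9
```

```bash
python3 - <<'E'
from h import *
plan((.5366,-.1473,.098,102.7))
E
```

```text
t 57.52 at [ 0.5351 -0.1477  0.1126] F [ 0.1 -0.  -2.9] open 0.153 ff 57.9
(0.5366, -0.1473, 0.098, 102.7) xyz [-0.0016  0.      0.0146] rot [ 0.0011 -0.0032 -0.0004] rows 1
```

Foot is in the slot with no contact. I'll lower it fully and release.

Request:
carry_out --plan '[{"rot": [0, -0.002, 0], "xyz": [-0.0014, 0, 0.004], "grip": 255}, {"rot": [0, -0.002, 0], "xyz": [-0.0014, 0, 0.008], "grip": 255}, {"rot": [0, -0.002, 0], "xyz": [-0.0014, 0, 0.012], "grip": 255}, {"rot": [0, -0.002, 0], "xyz": [-0.0014, 0, 0.0145], "grip": 255}, {"rot": [0, -0.002, 0], "xyz": [-0.0014, 0, 0.0145], "grip": 255}, {"rot": [0, -0.002, 0], "xyz": [-0.0014, 0, 0.0145], "grip": 255}]'

```text
clock: 58.02
tool_pos: [0.5364, -0.1473, 0.0623]
eef_rot: [-0.11, 0.994, 0.0, -0.0]
contact_force: [-0.0, -0.0, -2.5]
opening: 0.152
finger_force: 57.9
```

Request:
carry_out --plan '[{"rot": [0, 0, 0], "xyz": [0, 0, 0.001], "grip": 255}, {"rot": [0, 0, 0], "xyz": [0, 0, 0.002], "grip": 255}, {"rot": [0, 0, 0], "xyz": [0, 0, 0.002], "grip": 255}, {"rot": [0, 0, 0], "xyz": [0, 0, 0.002], "grip": 255}]'

```text
clock: 58.35
tool_pos: [0.5366, -0.1474, 0.0606]
eef_rot: [-0.11, 0.994, 0.0, -0.0]
contact_force: [-0.2, -0.0, -2.3]
opening: 0.152
finger_force: 57.9
```

Request:
carry_out --plan '[{"rot": [0, 0, 0], "xyz": [0, 0, 0.001], "grip": 255}, {"rot": [0, 0, 0], "xyz": [0, 0, 0.001], "grip": 255}, {"rot": [0, 0, 0], "xyz": [0, 0, 0.001], "grip": 255}]'

```text
clock: 58.6
tool_pos: [0.5369, -0.1472, 0.06]
eef_rot: [-0.11, 0.994, 0.0, 0.0]
contact_force: [-0.9, 1.1, 2.2]
opening: 0.153
finger_force: 57.8
```

Request:
carry_out --plan '[{"rot": [0, 0, 0], "xyz": [0, 0, 0.001], "grip": 255}, {"rot": [0, 0, 0], "xyz": [0, 0, 0.001], "grip": 255}, {"rot": [0, 0, 0], "xyz": [0, 0, 0.001], "grip": 255}]' --squeeze 20

```text
clock: 58.85
tool_pos: [0.5369, -0.1466, 0.0596]
eef_rot: [-0.111, 0.994, 0.001, 0.0]
contact_force: [-2.8, 1.0, 9.2]
opening: 0.155
finger_force: 20.0
```

Request:
carry_out --plan '[{"rot": [0, 0, 0], "xyz": [0, 0, 0], "grip": 52}, {"rot": [0, 0, 0], "xyz": [0, 0, 0], "grip": 52}, {"rot": [0, 0, 0], "xyz": [0, 0, 0], "grip": 52}, {"rot": [0, 0, 0], "xyz": [0, 0, 0], "grip": 52}, {"rot": [0, 0, 0], "xyz": [0, 0, 0], "grip": 52}, {"rot": [0, 0, 0], "xyz": [0, 0, -0.03], "grip": 52}, {"rot": [0, 0, 0], "xyz": [0, 0, -0.07], "grip": 52}, {"rot": [0, 0, 0], "xyz": [0, 0, -0.11], "grip": 0}]'

```text
clock: 59.52
tool_pos: [0.5356, -0.1472, 0.1689]
eef_rot: [-0.111, 0.994, 0.001, -0.002]
contact_force: [1.4, -0.4, -0.0]
opening: 0.736
finger_force: 0.0
```

```bash
python3 - <<'E'
from h import *
plan((.607,-.308,.2,90),(.607,-.308,.045,90)); rimcheck(['t1','t2'])
E
```

```text
t 59.52 at [ 0.5357 -0.1473  0.2049] F [ 1.4 -0.4 -0. ] open 0.736 ff 0.0
(0.607, -0.308, 0.2, 90) xyz [-0.0342 -0.1725  0.0044] rot [ 0.0021 -0.0034  0.2216] rows 5
(0.607, -0.308, 0.045, 90) xyz [0.    0.    0.155] rot [0. 0. 0.] rows 4
scene t1 shift 0 0 score 0.98
scene t2 shift 0 0 score 0.99
```

Request:
carry_out --plan '[{"rot": [0, 0, 0.22], "xyz": [-0.034, -0.172, 0.004], "grip": 0}, {"rot": [0, 0, 0.22], "xyz": [-0.034, -0.172, 0.004], "grip": 0}, {"rot": [0, 0, 0.22], "xyz": [-0.034, -0.172, 0.004], "grip": 0}, {"rot": [0, 0, 0.22], "xyz": [-0.034, -0.172, 0.004], "grip": 0}, {"rot": [0, 0, 0.22], "xyz": [-0.034, -0.172, 0.004], "grip": 0}, {"rot": [0, 0, 0.22], "xyz": [-0.034, -0.172, 0.004], "grip": 0}, {"rot": [0, 0, 0.22], "xyz": [-0.034, -0.172, 0.004], "grip": 0}, {"rot": [0, 0, 0.22], "xyz": [-0.034, -0.172, 0.004], "grip": 0}]'

```text
clock: 60.23
tool_pos: [0.6074, -0.3051, 0.1642]
eef_rot: [-0.002, 1.0, 0.001, -0.001]
contact_force: [-0.3, 1.1, 1.1]
opening: 1.002
finger_force: 0.0
```

Request:
carry_out --plan '[{"rot": [0, 0, 0], "xyz": [0, 0, 0], "grip": 0}, {"rot": [0, 0, 0], "xyz": [0, 0, 0], "grip": 0}, {"rot": [0, 0, 0], "xyz": [0, 0, 0], "grip": 0}]'

```text
clock: 60.48
tool_pos: [0.6077, -0.3065, 0.1648]
eef_rot: [-0.002, 1.0, 0.0, -0.0]
contact_force: [-0.8, -0.0, -0.6]
opening: 0.999
finger_force: 0.0
```

```bash
python3 - <<'E'
from h import *
plan((.607,-.308,.045,90))
E
```

```text
t 60.48 at [ 0.6077 -0.3065  0.2008] F [-0.8 -0.  -0.6] open 0.999 ff 0.0
(0.607, -0.308, 0.045, 90) xyz [ 0.0006 -0.0016  0.1558] rot [ 0.0009 -0.0005  0.0031] rows 4
```

Request:
carry_out --plan '[{"rot": [0, 0, 0.003], "xyz": [0.0006, -0.0016, 0.035], "grip": 0}, {"rot": [0, 0, 0.003], "xyz": [0.0006, -0.0016, 0.07], "grip": 0}, {"rot": [0, 0, 0.003], "xyz": [0.0006, -0.0016, 0.1], "grip": 0}, {"rot": [0, 0, 0.003], "xyz": [0.0006, -0.0016, 0.13], "grip": 0}, {"rot": [0, 0, 0.003], "xyz": [0.0006, -0.0016, 0.15], "grip": 0}, {"rot": [0, 0, 0.003], "xyz": [0.0006, -0.0016, 0.156], "grip": 0}, {"rot": [0, 0, 0.003], "xyz": [0.0006, -0.0016, 0.156], "grip": 0}, {"rot": [0, 0, 0.003], "xyz": [0.0006, -0.0016, 0.156], "grip": 0}]'

```text
clock: 61.15
tool_pos: [0.6078, -0.3092, 0.0094]
eef_rot: [0.001, 1.0, 0.0, 0.0]
contact_force: [-0.2, -0.4, 1.0]
opening: 1.0
finger_force: 0.0
```

Request:
carry_out --plan '[{"rot": [0, 0, 0], "xyz": [0, 0, 0], "grip": 255}, {"rot": [0, 0, 0], "xyz": [0, 0, 0], "grip": 255}, {"rot": [0, 0, 0], "xyz": [0, 0, 0], "grip": 255}, {"rot": [0, 0, 0], "xyz": [0, 0, 0], "grip": 255}, {"rot": [0, 0, 0], "xyz": [0, 0, 0], "grip": 255}, {"rot": [0, 0, 0], "xyz": [0, 0, 0], "grip": 255}, {"rot": [0, 0, 0], "xyz": [0, 0, 0], "grip": 255}, {"rot": [0, 0, 0], "xyz": [0, 0, 0], "grip": 255}]' --squeeze 12

```text
clock: 61.82
tool_pos: [0.6074, -0.309, 0.0089]
eef_rot: [0.001, 1.0, 0.0, 0.0]
contact_force: [0.9, 1.5, 3.5]
opening: 0.617
finger_force: 12.0
```

Request:
carry_out --plan '[{"rot": [0, 0, 0], "xyz": [0, 0, -0.03], "grip": 255}, {"rot": [0, 0, 0], "xyz": [0, 0, -0.065], "grip": 255}, {"rot": [0, 0, 0], "xyz": [0, 0, -0.105], "grip": 255}, {"rot": [0, 0, 0], "xyz": [0, 0, -0.145], "grip": 255}, {"rot": [0, 0, 0], "xyz": [0, 0, -0.18], "grip": 255}, {"rot": [0, 0, 0], "xyz": [0, 0, -0.185], "grip": 255}, {"rot": [0, 0, 0], "xyz": [0, 0, -0.185], "grip": 255}]'

```text
clock: 62.4
tool_pos: [0.6085, -0.3102, 0.196]
eef_rot: [0.001, 1.0, -0.001, 0.002]
contact_force: [0.4, -0.4, -2.1]
opening: 0.62
finger_force: 12.0
```

```bash
python3 - <<'E'
from h import *
plan((.5595,.0618,.23,90))
E
```

```text
t 62.4 at [ 0.6083 -0.3101  0.232 ] F [ 0.4 -0.4 -2.1] open 0.62 ff 12.0
(0.5595, 0.0618, 0.23, 90) xyz [0.0497 0.3718 0.0012] rot [-0.0016  0.0041 -0.0023] rows 9
```

Request:
carry_out --plan '[{"rot": [0, 0, 0], "xyz": [0.004, 0.03, 0], "grip": 255}, {"rot": [0, 0, 0], "xyz": [0.009, 0.067, 0], "grip": 255}, {"rot": [0, 0, 0], "xyz": [0.014, 0.104, 0], "grip": 255}, {"rot": [0, 0, 0], "xyz": [0.019, 0.141, 0], "grip": 255}, {"rot": [0, 0, 0], "xyz": [0.024, 0.178, 0], "grip": 255}, {"rot": [0, 0, 0], "xyz": [0.029, 0.215, 0], "grip": 255}, {"rot": [0, 0, 0], "xyz": [0.034, 0.252, 0], "grip": 255}, {"rot": [0, 0, 0], "xyz": [0.039, 0.289, 0], "grip": 255}]'

```text
clock: 63.07
tool_pos: [0.5661, -0.0193, 0.1911]
eef_rot: [0.001, 1.0, 0.0, -0.003]
contact_force: [1.2, 0.0, -2.0]
opening: 0.62
finger_force: 12.0
```

Request:
carry_out --plan '[{"rot": [0, 0, 0], "xyz": [0.005, 0.035, 0], "grip": 255}, {"rot": [0, 0, 0], "xyz": [0.009, 0.065, 0], "grip": 255}, {"rot": [0, 0, 0], "xyz": [0.0107, 0.082, 0], "grip": 255}, {"rot": [0, 0, 0], "xyz": [0.0107, 0.082, 0], "grip": 255}, {"rot": [0, 0, 0], "xyz": [0.0107, 0.082, 0], "grip": 255}, {"rot": [0, 0, 0], "xyz": [0.0107, 0.082, 0], "grip": 255}, {"rot": [0, 0, 0], "xyz": [0.0107, 0.082, 0], "grip": 255}]'

```text
clock: 63.65
tool_pos: [0.5576, 0.0591, 0.1926]
eef_rot: [0.002, 1.0, -0.001, -0.001]
contact_force: [0.4, -0.3, -1.8]
opening: 0.616
finger_force: 12.0
```

```bash
python3 - <<'E'
from h import *
plan((.5595,.0618,.146,90))
E
```

```text
t 63.65 at [0.5577 0.0591 0.2286] F [ 0.4 -0.3 -1.8] open 0.616 ff 12.0
(0.5595, 0.0618, 0.146, 90) xyz [-0.002   0.0028  0.0826] rot [-0.0011 -0.0024 -0.0049] rows 2
```

Request:
carry_out --plan '[{"rot": [-0.001, -0.002, 0], "xyz": [-0.002, 0.003, 0.02], "grip": 255}, {"rot": [-0.001, -0.002, 0], "xyz": [-0.002, 0.003, 0.04], "grip": 255}, {"rot": [-0.001, -0.002, 0], "xyz": [-0.002, 0.003, 0.06], "grip": 255}, {"rot": [-0.001, -0.002, 0], "xyz": [-0.002, 0.003, 0.073], "grip": 255}, {"rot": [-0.001, -0.002, 0], "xyz": [-0.002, 0.003, 0.08], "grip": 255}, {"rot": [-0.001, -0.002, 0], "xyz": [-0.002, 0.003, 0.082], "grip": 255}, {"rot": [-0.001, -0.002, 0], "xyz": [-0.002, 0.003, 0.082], "grip": 255}, {"rot": [-0.001, -0.002, 0], "xyz": [-0.002, 0.003, 0.082], "grip": 255}]'

```text
clock: 64.32
tool_pos: [0.5606, 0.0644, 0.1123]
eef_rot: [0.001, 1.0, 0.001, 0.001]
contact_force: [0.1, -0.8, -2.1]
opening: 0.62
finger_force: 12.0
```

Request:
carry_out --plan '[{"rot": [0, 0, 0], "xyz": [0, 0, 0.001], "grip": 255}, {"rot": [0, 0, 0], "xyz": [0, 0, 0.001], "grip": 255}, {"rot": [0, 0, 0], "xyz": [0, 0, 0.001], "grip": 255}]'

```text
clock: 64.57
tool_pos: [0.5603, 0.0648, 0.1112]
eef_rot: [0.001, 1.0, 0.001, 0.001]
contact_force: [-0.4, 1.2, -1.7]
opening: 0.617
finger_force: 12.0
```

Request:
carry_out --plan '[{"rot": [0, 0, 0], "xyz": [0, 0, 0.001], "grip": 255}, {"rot": [0, 0, 0], "xyz": [0, 0, 0.002], "grip": 255}, {"rot": [0, 0, 0], "xyz": [0, 0, 0.002], "grip": 255}]'

```text
clock: 64.82
tool_pos: [0.5598, 0.0647, 0.1086]
eef_rot: [0.001, 1.0, 0.001, 0.001]
contact_force: [-1.0, -0.9, -1.5]
opening: 0.621
finger_force: 12.0
```

Request:
carry_out --plan '[{"rot": [0, 0, 0], "xyz": [0, 0, 0.001], "grip": 255}, {"rot": [0, 0, 0], "xyz": [0, 0, 0.0015], "grip": 255}, {"rot": [0, 0, 0], "xyz": [0, 0, 0.0015], "grip": 255}]'

```text
clock: 65.07
tool_pos: [0.5605, 0.065, 0.1078]
eef_rot: [0.001, 1.0, 0.001, 0.001]
contact_force: [-0.9, -0.2, 3.0]
opening: 0.62
finger_force: 12.0
```

Contact. I'll release, rise and fetch the second tall cup.

Request:
carry_out --plan '[{"rot": [0, 0, 0], "xyz": [0, 0, 0], "grip": 52}, {"rot": [0, 0, 0], "xyz": [0, 0, 0], "grip": 52}, {"rot": [0, 0, 0], "xyz": [0, 0, 0], "grip": 52}, {"rot": [0, 0, 0], "xyz": [0, 0, 0], "grip": 52}, {"rot": [0, 0, 0], "xyz": [0, 0, -0.02], "grip": 52}, {"rot": [0, 0, 0], "xyz": [0, 0, -0.05], "grip": 52}, {"rot": [0, 0, 0], "xyz": [0, 0, -0.085], "grip": 52}, {"rot": [0, 0, 0], "xyz": [0, 0, -0.085], "grip": 52}]'

```text
clock: 65.73
tool_pos: [0.5636, 0.066, 0.1978]
eef_rot: [0.001, 1.0, 0.002, 0.006]
contact_force: [1.1, 0.4, 0.1]
opening: 0.794
finger_force: 0.0
```

```bash
python3 - <<'E'
from h import *
plan((.47,-.12,.23,90),(.414,-.2923,.2,90)); print(r.get_state()['q'])
E
```

```text
t 65.73 at [0.5632 0.0658 0.2338] F [1.1 0.4 0.1] open 0.794 ff 0.0
(0.47, -0.12, 0.23, 90) xyz [ 0.0929 -0.186   0.0019] rot [ 0.0043  0.0118 -0.0021] rows 5
(0.414, -0.2923, 0.2, 90) xyz [ 0.056  -0.1723  0.03  ] rot [0. 0. 0.] rows 5
[ 0.0614  0.6358 -0.4325  1.7533  0.3478  0.8158  1.0341]
```

Request:
carry_out --plan '[{"rot": [0, 0, 0], "xyz": [0.093, -0.186, 0], "grip": 0}, {"rot": [0, 0, 0], "xyz": [0.093, -0.186, 0], "grip": 0}, {"rot": [0, 0, 0], "xyz": [0.093, -0.186, 0], "grip": 0}, {"rot": [0, 0, 0], "xyz": [0.093, -0.186, 0], "grip": 0}, {"rot": [0, 0, 0], "xyz": [0.093, -0.186, 0], "grip": 0}, {"rot": [0, 0, 0], "xyz": [0.093, -0.186, 0], "grip": 0}, {"rot": [0, 0, 0], "xyz": [0.093, -0.186, 0], "grip": 0}]'

```text
clock: 66.32
tool_pos: [0.4649, -0.1243, 0.1914]
eef_rot: [0.004, 1.0, 0.0, 0.0]
contact_force: [-0.2, 0.8, 0.7]
opening: 1.005
finger_force: 0.0
```

Request:
carry_out --plan '[{"rot": [0, 0, 0], "xyz": [0.056, -0.172, 0.03], "grip": 0}, {"rot": [0, 0, 0], "xyz": [0.056, -0.172, 0.03], "grip": 0}, {"rot": [0, 0, 0], "xyz": [0.056, -0.172, 0.03], "grip": 0}, {"rot": [0, 0, 0], "xyz": [0.056, -0.172, 0.03], "grip": 0}, {"rot": [0, 0, 0], "xyz": [0.056, -0.172, 0.03], "grip": 0}, {"rot": [0, 0, 0], "xyz": [0.056, -0.172, 0.03], "grip": 0}, {"rot": [0, 0, 0], "xyz": [0.056, -0.172, 0.03], "grip": 0}, {"rot": [0, 0, 0], "xyz": [0.056, -0.172, 0.03], "grip": 0}]'

```text
clock: 66.98
tool_pos: [0.4121, -0.2907, 0.1615]
eef_rot: [-0.001, 1.0, 0.002, 0.002]
contact_force: [-0.7, 0.8, -1.2]
opening: 0.996
finger_force: 0.0
```

```bash
python3 - <<'E'
from h import *
plan((.414,-.2923,.045,90))
E
```

```text
t 66.98 at [ 0.4119 -0.2908  0.1975] F [-0.7  0.8 -1.2] open 0.996 ff 0.0
(0.414, -0.2923, 0.045, 90) xyz [-0.0016 -0.002   0.1525] rot [0.0031 0.0031 0.0019] rows 4
```

Request:
carry_out --plan '[{"rot": [0.001, 0.001, 0], "xyz": [-0.0016, -0.0018, 0.035], "grip": 0}, {"rot": [0.001, 0.001, 0], "xyz": [-0.0016, -0.0018, 0.07], "grip": 0}, {"rot": [0.001, 0.001, 0], "xyz": [-0.0016, -0.0018, 0.1], "grip": 0}, {"rot": [0.001, 0.001, 0], "xyz": [-0.0016, -0.0018, 0.13], "grip": 0}, {"rot": [0.001, 0.001, 0], "xyz": [-0.0016, -0.0018, 0.147], "grip": 0}, {"rot": [0.001, 0.001, 0], "xyz": [-0.0016, -0.0018, 0.153], "grip": 0}, {"rot": [0.001, 0.001, 0], "xyz": [-0.0016, -0.0018, 0.153], "grip": 0}, {"rot": [0.001, 0.001, 0], "xyz": [-0.0016, -0.0018, 0.153], "grip": 0}]'

```text
clock: 67.65
tool_pos: [0.4135, -0.2934, 0.0091]
eef_rot: [-0.0, 1.0, 0.0, 0.001]
contact_force: [-0.1, -0.0, 1.0]
opening: 1.001
finger_force: 0.0
```

Request:
carry_out --plan '[{"rot": [0, 0, 0], "xyz": [0, 0, 0], "grip": 255}, {"rot": [0, 0, 0], "xyz": [0, 0, 0], "grip": 255}, {"rot": [0, 0, 0], "xyz": [0, 0, 0], "grip": 255}, {"rot": [0, 0, 0], "xyz": [0, 0, 0], "grip": 255}, {"rot": [0, 0, 0], "xyz": [0, 0, 0], "grip": 255}, {"rot": [0, 0, 0], "xyz": [0, 0, 0], "grip": 255}, {"rot": [0, 0, 0], "xyz": [0, 0, 0], "grip": 255}, {"rot": [0, 0, 0], "xyz": [0, 0, 0], "grip": 255}]' --squeeze 12

```text
clock: 68.32
tool_pos: [0.4124, -0.2945, 0.0086]
eef_rot: [0.001, 1.0, 0.0, 0.001]
contact_force: [0.2, 2.4, 4.3]
opening: 0.622
finger_force: 12.0
```

Request:
carry_out --plan '[{"rot": [0, 0, 0], "xyz": [0, 0, -0.03], "grip": 255}, {"rot": [0, 0, 0], "xyz": [0, 0, -0.065], "grip": 255}, {"rot": [0, 0, 0], "xyz": [0, 0, -0.105], "grip": 255}, {"rot": [0, 0, 0], "xyz": [0, 0, -0.145], "grip": 255}, {"rot": [0, 0, 0], "xyz": [0, 0, -0.18], "grip": 255}, {"rot": [0, 0, 0], "xyz": [0, 0, -0.185], "grip": 255}, {"rot": [0, 0, 0], "xyz": [0, 0, -0.185], "grip": 255}]'

```text
clock: 68.9
tool_pos: [0.4129, -0.2958, 0.1951]
eef_rot: [0.001, 1.0, -0.001, 0.002]
contact_force: [0.1, -0.6, -2.4]
opening: 0.621
finger_force: 12.0
```

```bash
python3 - <<'E'
from h import *
plan((.49,-.12,.23,90),(.4525,.0635,.23,90))
E
```

```text
t 68.9 at [ 0.4127 -0.2957  0.2311] F [ 0.1 -0.6 -2.4] open 0.621 ff 12.0
(0.49, -0.12, 0.23, 90) xyz [-0.0768  0.1759  0.0011] rot [-0.0019  0.004  -0.0028] rows 5
(0.4525, 0.0635, 0.23, 90) xyz [0.0375 0.1835 0.    ] rot [0. 0. 0.] rows 5
```

Request:
carry_out --plan '[{"rot": [0, 0, 0], "xyz": [-0.014, 0.032, 0], "grip": 255}, {"rot": [0, 0, 0], "xyz": [-0.029, 0.067, 0], "grip": 255}, {"rot": [0, 0, 0], "xyz": [-0.044, 0.102, 0], "grip": 255}, {"rot": [0, 0, 0], "xyz": [-0.059, 0.137, 0], "grip": 255}, {"rot": [0, 0, 0], "xyz": [-0.074, 0.17, 0], "grip": 255}, {"rot": [0, 0, 0], "xyz": [-0.077, 0.176, 0], "grip": 255}, {"rot": [0, 0, 0], "xyz": [-0.077, 0.176, 0], "grip": 255}]'

```text
clock: 69.48
tool_pos: [0.4893, -0.1152, 0.1917]
eef_rot: [-0.002, 1.0, 0.001, -0.001]
contact_force: [-0.0, -0.6, -1.9]
opening: 0.624
finger_force: 12.0
```

Request:
carry_out --plan '[{"rot": [0, 0, 0], "xyz": [0.007, 0.035, 0], "grip": 255}, {"rot": [0, 0, 0], "xyz": [0.014, 0.07, 0], "grip": 255}, {"rot": [0, 0, 0], "xyz": [0.021, 0.105, 0], "grip": 255}, {"rot": [0, 0, 0], "xyz": [0.028, 0.14, 0], "grip": 255}, {"rot": [0, 0, 0], "xyz": [0.035, 0.17, 0], "grip": 255}, {"rot": [0, 0, 0], "xyz": [0.0375, 0.1835, 0], "grip": 255}, {"rot": [0, 0, 0], "xyz": [0.0375, 0.1835, 0], "grip": 255}, {"rot": [0, 0, 0], "xyz": [0.0375, 0.1835, 0], "grip": 255}]'

```text
clock: 70.15
tool_pos: [0.4512, 0.0628, 0.1925]
eef_rot: [0.001, 1.0, -0.001, -0.001]
contact_force: [-0.1, -0.6, -1.6]
opening: 0.623
finger_force: 12.0
```

Request:
carry_out --plan '[{"rot": [0, 0, 0], "xyz": [0, 0, 0], "grip": 255}, {"rot": [0, 0, 0], "xyz": [0, 0, 0], "grip": 255}, {"rot": [0, 0, 0], "xyz": [0, 0, 0], "grip": 255}, {"rot": [0, 0, 0], "xyz": [0, 0, 0], "grip": 255}]'

```text
clock: 70.48
tool_pos: [0.4522, 0.0634, 0.1934]
eef_rot: [0.002, 1.0, 0.0, 0.0]
contact_force: [-0.6, 0.6, -1.1]
opening: 0.622
finger_force: 12.0
```

```bash
python3 - <<'E'
from h import *
plan((.4525,.0635,.1465,90))
E
```

```text
t 70.48 at [0.4522 0.0634 0.2294] F [-0.6  0.6 -1.1] open 0.622 ff 12.0
(0.4525, 0.0635, 0.1465, 90) xyz [-0.0003  0.0001  0.0829] rot [ 0.0002  0.0001 -0.004 ] rows 2
```

Request:
carry_out --plan '[{"rot": [0, 0, 0], "xyz": [0, 0, 0.02], "grip": 255}, {"rot": [0, 0, 0], "xyz": [0, 0, 0.04], "grip": 255}, {"rot": [0, 0, 0], "xyz": [0, 0, 0.06], "grip": 255}, {"rot": [0, 0, 0], "xyz": [0, 0, 0.073], "grip": 255}, {"rot": [0, 0, 0], "xyz": [0, 0, 0.08], "grip": 255}, {"rot": [0, 0, 0], "xyz": [0, 0, 0.082], "grip": 255}, {"rot": [0, 0, 0], "xyz": [0, 0, 0.082], "grip": 255}, {"rot": [0, 0, 0], "xyz": [0, 0, 0.082], "grip": 255}]'

```text
clock: 71.15
tool_pos: [0.4527, 0.0648, 0.1122]
eef_rot: [0.001, 1.0, 0.0, 0.001]
contact_force: [0.1, -0.1, -1.6]
opening: 0.62
finger_force: 12.0
```

Request:
carry_out --plan '[{"rot": [0, 0, 0], "xyz": [0, 0, 0.001], "grip": 255}, {"rot": [0, 0, 0], "xyz": [0, 0, 0.002], "grip": 255}, {"rot": [0, 0, 0], "xyz": [0, 0, 0.002], "grip": 255}]'

```text
clock: 71.4
tool_pos: [0.4524, 0.0647, 0.1099]
eef_rot: [0.001, 1.0, 0.0, 0.001]
contact_force: [0.5, -0.3, -1.4]
opening: 0.613
finger_force: 12.0
```

Request:
carry_out --plan '[{"rot": [0, 0, 0], "xyz": [0, 0, 0.001], "grip": 255}, {"rot": [0, 0, 0], "xyz": [0, 0, 0.0015], "grip": 255}, {"rot": [0, 0, 0], "xyz": [0, 0, 0.0015], "grip": 255}]'

```text
clock: 71.65
tool_pos: [0.4521, 0.0647, 0.1081]
eef_rot: [0.001, 1.0, 0.0, 0.0]
contact_force: [-0.2, 0.7, -2.1]
opening: 0.619
finger_force: 12.0
```

Request:
carry_out --plan '[{"rot": [0, 0, 0], "xyz": [0, 0, 0.001], "grip": 255}, {"rot": [0, 0, 0], "xyz": [0, 0, 0.001], "grip": 255}, {"rot": [0, 0, 0], "xyz": [0, 0, 0.001], "grip": 255}]'

```text
clock: 71.9
tool_pos: [0.4527, 0.065, 0.1075]
eef_rot: [0.001, 1.0, 0.001, 0.001]
contact_force: [-0.0, 0.4, 3.6]
opening: 0.621
finger_force: 11.8
```

Contact. I'll release, rise and move the arm clear for the final look.

Request:
carry_out --plan '[{"rot": [0, 0, 0], "xyz": [0, 0, 0], "grip": 52}, {"rot": [0, 0, 0], "xyz": [0, 0, 0], "grip": 52}, {"rot": [0, 0, 0], "xyz": [0, 0, 0], "grip": 52}, {"rot": [0, 0, 0], "xyz": [0, 0, 0], "grip": 52}, {"rot": [0, 0, 0], "xyz": [0, 0, -0.02], "grip": 52}, {"rot": [0, 0, 0], "xyz": [0, 0, -0.05], "grip": 52}, {"rot": [0, 0, 0], "xyz": [0, 0, -0.09], "grip": 52}, {"rot": [0, 0, 0], "xyz": [0, 0, -0.1], "grip": 52}]'

```text
clock: 72.57
tool_pos: [0.454, 0.0657, 0.2112]
eef_rot: [0.001, 1.0, 0.001, 0.003]
contact_force: [0.8, 0.6, 0.8]
opening: 0.793
finger_force: 0.0
```

Request:
carry_out --plan '[{"rot": [0, 0, 0], "xyz": [0, 0.3, 0], "grip": 0}, {"rot": [0, 0, 0], "xyz": [0, 0.3, 0], "grip": 0}, {"rot": [0, 0, 0], "xyz": [0, 0.3, 0], "grip": 0}, {"rot": [0, 0, 0], "xyz": [0, 0.3, 0], "grip": 0}, {"rot": [0, 0, 0], "xyz": [0, 0.3, 0], "grip": 0}, {"rot": [0, 0, 0], "xyz": [0, 0.3, 0], "grip": 0}, {"rot": [0, 0, 0], "xyz": [0, 0.3, 0], "grip": 0}, {"rot": [0, 0, 0], "xyz": [0, 0.3, 0], "grip": 0}]'

```text
clock: 73.23
tool_pos: [0.45, 0.3739, 0.2076]
eef_rot: [-0.003, 1.0, 0.004, -0.0]
contact_force: [-0.5, 1.1, -0.0]
opening: 1.002
finger_force: 0.0
```

```bash
python3 - <<'E'
from h import *
plan(); t=snap('top');s=snap('scene')
a=cv2.resize(s[120:280,180:380],(500,400),interpolation=cv2.INTER_CUBIC); b=cv2.resize(t[165:315,190:302],(299,400),interpolation=cv2.INTER_CUBIC)
cv2.imwrite('pics/z1.png',np.hstack([a,b]))
z=.111
hsv=cv2.cvtColor(t,cv2.COLOR_BGR2HSV).astype(int); P=proj('top',[.508,.062,z])[0].round().astype(int)
g=hsv[P[1]-60:P[1]+60,P[0]-60:P[0]+60]; m=((g[:,:,2]>175)&(g[:,:,1]<55)).astype(np.uint8); nn,lab,st,ce=cv2.connectedComponentsWithStats(m); i=1+np.argmax(st[1:,4])
ys,xs=np.nonzero(lab==i); W=np.array([unp('top',*(p+P-60),z)[:2] for p in np.c_[xs,ys]],np.float32); print(cv2.minAreaRect(W*1000))
E
```

```text
t 73.23 at [0.45   0.3736 0.2436] F [-0.5  1.1 -0. ] open 1.002 ff 0.0Traceback (most recent call last):
  File "<stdin>", line 8, in <module>
  File "h.py", line 7, in unp
    c,M,p=cam(n); d=M@np.array([(u-c['cx'])/c['fx'],(v-c['cy'])/c['fy'],1]); return p+d*(z-p[2])/d[2]
          ~~~^^^
  File "h.py", line 5, in cam
    c=r.camera_params(n); return c,R.from_quat(c['attitude']).as_matrix(),np.array(c['position'])
ValueError: time passes only in moves, steps and waits
```

View pics/z1.png

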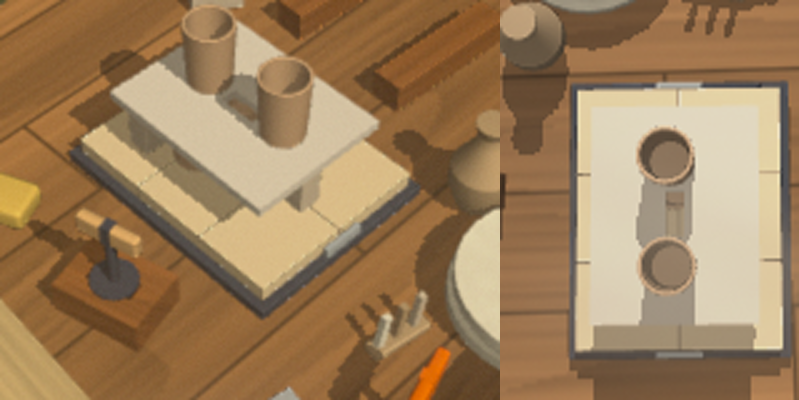

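The final view shows the shelf square and level on the props, with both tall cups upright at left-half (210,50) and (285,100). The key hangs in its block at (110,260), and the vase stands at (485,165). The hand is clear, so I'll hand the job in.

```bash
python3 -c "
from plant import r
print(r.finish_job())"
```

```text
the job is handed in; nothing more can be done
None
```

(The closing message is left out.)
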